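# Load the adapter burn-in fixture under a mushroom stop

### The job

Press the red mushroom stop button down until it stays down, then lift the fixture's guard fully open, lay every loose black adapter on the open bench flat in a pocket of its own in the fixture (any order, any pocket), lower the guard gently until it is shut, and only then twist the mushroom head clockwise to reset it so that it is fully up again. Keep the stop button down whenever the guard is open, never let the guard slam at either end of its swing, and leave the other things on the bench where they are; the adapters already in the carton at the side stay there.

Things in the scene. Friction and masses are not known exactly. Their poses are not given: they have to be found in the camera images.
- fixture: Burn-in test fixture fixed to the bench: grey base 130 x 344 mm (x by y), origin under its centre on the bench, x from front to back, y along the row of four pockets. White ribs round the pockets top out at 34 mm above the bench; an aluminium cheek, 72 mm high, stands at each end (inner faces at y = +-164 mm). The guard is hinged along the back edge.
- pocket0 (a point): Centre of the floor of pocket 0, 20 mm above the bench; axes as the fixture's. The pocket is 106 mm (x) by 52 mm (y) inside, 14 mm deep; pockets are 76 mm apart along y, numbered 0 to 3 towards +y. It holds one adapter flat, its long side along the fixture's x, either way round.
- pocket1 (a point): Centre of the floor of pocket 1, 20 mm above the bench; axes as the fixture's. The pocket is 106 mm (x) by 52 mm (y) inside, 14 mm deep; pockets are 76 mm apart along y, numbered 0 to 3 towards +y. It holds one adapter flat, its long side along the fixture's x, either way round.
- pocket2 (a point): Centre of the floor of pocket 2, 20 mm above the bench; axes as the fixture's. The pocket is 106 mm (x) by 52 mm (y) inside, 14 mm deep; pockets are 76 mm apart along y, numbered 0 to 3 towards +y. It holds one adapter flat, its long side along the fixture's x, either way round.
- pocket3 (a point): Centre of the floor of pocket 3, 20 mm above the bench; axes as the fixture's. The pocket is 106 mm (x) by 52 mm (y) inside, 14 mm deep; pockets are 76 mm apart along y, numbered 0 to 3 towards +y. It holds one adapter flat, its long side along the fixture's x, either way round.
- guard (a joint): Clear hinged guard over the pockets, 125 x 344 mm, 0.4 kg: angle in rad, 0 = shut on the end cheeks, 1.75 = fully open against its stop, leaning back past upright. A stiff friction hinge (0.5 N m) keeps it wherever it is left; moving it at the bar takes about 1 to 5 N. It may start a little ajar (up to 0.15).
- guard_hinge (a point): Middle of the guard's hinge line at the fixture's back edge, 75 mm above the bench; the line runs along the fixture's y.
- guard_bar (a point): Middle of the guard's round grip bar, 12 mm thick, along the fixture's y, 49 mm beyond the guard's edge, 108 mm free between its arms. At angle a it is 182*cos(a) mm in front of the hinge line (fixture's -x) and 182*sin(a) mm above it. It turns within the fingers, so a gripper pointing down can carry it all the way.
- stop (a joint): Press travel of the mushroom stop button in m: 0 = up (released), 0.008 = fully pressed down. Pressing takes about 5 to 7 N; it stays down by itself until the head is twisted.
- twist (a joint): Turn of the mushroom head in rad, 0 to 1.05, positive clockwise seen from above; a weak spring turns it back to 0 when let go. When the button is down, turning the head clockwise lifts it in step (a cam): a full 1.05 turn raises it all 8 mm, where it stays; let the hand rise with it.
- stop_top (a point): Centre of the top of the round red mushroom head, 50 mm diameter and 22 mm thick, on a yellow box 90 x 90 x 60 mm fixed to the bench. The head's top is 102 mm above the bench when up, 94 mm when down; its underside is then 12 mm above the box. The point turns with the head.
- adapter0: Black plastic power adapter, a brick 94 x 40 x 34 mm (x, y, z), about 0.25 kg; origin at the centre of its underside. Loose on the bench; two to four of them are there (the others are absent).
- adapter1: Black plastic power adapter, a brick 94 x 40 x 34 mm (x, y, z), about 0.25 kg; origin at the centre of its underside. Loose on the bench; two to four of them are there (the others are absent).
- adapter2: Black plastic power adapter, a brick 94 x 40 x 34 mm (x, y, z), about 0.25 kg; origin at the centre of its underside. Loose on the bench; two to four of them are there (the others are absent).
- adapter3: Black plastic power adapter, a brick 94 x 40 x 34 mm (x, y, z), about 0.25 kg; origin at the centre of its underside. Loose on the bench; two to four of them are there (the others are absent).
- block: Bystander: loose wooden block 85 x 60 x 34 mm, origin at the centre of its underside.
- spool: Bystander: loose grey solder spool standing on end, 64 mm diameter, 36 mm high, origin at the centre of its underside.
- tin: Bystander: loose tin, 64 mm diameter, 36 mm high, origin at the centre of its underside.
- driver: Bystander: loose screwdriver, 190 mm long, lying at the side of the bench near the robot.
- mug: Bystander: loose white mug, 76 mm diameter, 90 mm high, at the side of the bench near the robot.

How it is judged:
On the way, in this order (a step that is already met when the one before it is completed fails the run):
1. the stop button is pressed down (value of joint stop above 0.006 m), for 0.2 s.
2. the guard is fully open (value of joint guard above 1.6 rad), for 0.2 s.
3. every adapter on the bench lies flat in a pocket ((horizontal distance between adapter0 and pocket0 below 0.012 m or horizontal distance between adapter0 and pocket1 below 0.012 m or horizontal distance between adapter0 and pocket2 below 0.012 m or horizontal distance between adapter0 and pocket3 below 0.012 m) and z of each of adapter0, adapter1, adapter2, adapter3 in the frame of fixture below 0.026 m and angle between each of adapter0, adapter1, adapter2, adapter3's own z axis and vertical below 0.12 rad and (horizontal distance between adapter1 and pocket0 below 0.012 m or horizontal distance between adapter1 and pocket1 below 0.012 m or horizontal distance between adapter1 and pocket2 below 0.012 m or horizontal distance between adapter1 and pocket3 below 0.012 m) and (horizontal distance between adapter2 and pocket0 below 0.012 m or horizontal distance between adapter2 and pocket1 below 0.012 m or horizontal distance between adapter2 and pocket2 below 0.012 m or horizontal distance between adapter2 and pocket3 below 0.012 m) and (horizontal distance between adapter3 and pocket0 below 0.012 m or horizontal distance between adapter3 and pocket1 below 0.012 m or horizontal distance between adapter3 and pocket2 below 0.012 m or horizontal distance between adapter3 and pocket3 below 0.012 m)), for 0.3 s.
4. the guard is shut (value of joint guard below 0.04 rad), for 0.2 s.
5. the mushroom head is twisted clockwise (value of joint twist above 0.75 rad), for 0.05 s.
At the end, for the whole second after the job is handed in: Every adapter present lies flat (tilt under 0.12 rad, underside within 6 mm of the pocket floor) with its origin within 12 mm of the centre of a pocket and is at rest; the guard is shut (under 0.04 rad); the stop button is up (under 2.5 mm) (all of step 3 and value of joint guard below 0.04 rad and value of joint stop below 0.0025 m and linear speed of each of adapter0, adapter1, adapter2, adapter3 below 0.03 m/s); the robot touches nothing.
It fails at once if the guard is open (over 0.3 rad) while the stop button is not down (under 4 mm) (value of joint guard above 0.3 rad and value of joint stop below 0.004 m).
It fails at once if the guard slams shut (faster than 1.5 rad/s below 0.3 rad) (value of joint guard below 0.3 rad and velocity of joint guard below -1.5 rad/s).
It fails at once if the guard is flung against its open stop (faster than 1.5 rad/s above 1.4 rad) (value of joint guard above 1.4 rad and velocity of joint guard above 1.5 rad/s).
It fails at once if a bystander is moved by more than 50 mm (distance of any of block, spool, tin, driver, mug from where it was at the start of the episode above 0.05 m).
Of adapter0, adapter1, adapter2, adapter3 only 2 to 4 are there at a start; the rules pass over those that are not, and their reading is None.
At some moment in a run one of adapter0, adapter1, adapter2, adapter3 may be knocked a few centimetres aside while the robot is not near it.
Once in a run the grip may slacken for a moment while it holds something.
It also fails if it takes over 210 s, if anything falls off the work surface, if the arm or the gripper's body presses on something with over 40 N, if the wrist force passes 120 N, or if a joint passes its speed limit or range.

### The arm

A 6-joint arm with a two-finger parallel gripper is mounted at the origin on the work surface. World frame = base frame: x ahead of the robot, y to its left, z up, the work surface at z = 0. Lengths are in m, angles in rad, forces in N, time in s.
With the tool pointing down it reaches from about 0.25 to 0.725 m from the base axis. Payload 4 kg.
Tool frame: the origin (TCP) lies midway between the tips of the shut fingers; the grasp point (between the pads) lies 19 mm behind it (bot.grasp_offset is the distance from the TCP to the grasp point, in m); z points along the fingers, y is the direction in which the jaws open and shut (so a half turn about z gives the same grasp; the last joint's range is limited). The gripper opens to 85 mm and grips with 20 to 120 N. Pads are 22 mm wide; open, the fingers measure 114 mm over their backs; the gripper's body (76 mm by 85 mm) begins 54 mm behind the grasp point. The pads swing forward as they close: fully open they stand 13 mm farther back than shut.
Start: joints at [-1.282, 0.241, 0.005, 1.335, 0, 1.571], TCP at [0.142, -0.479, 0.193] pointing down, gripper open.
Joint ranges: [-2.72, 2.72], [-1.05, 1.87], [-1.09, 1.28], [-1.99, 2.15], [-1.42, 1.44], [-3.14, 3.14]. Speed limits (rad/s): [2.79, 2.79, 3.14, 3.14, 3.14, 3.14].

### API

Orientations are given as a unit quaternion [x, y, z, w].
In Python, from workcell import sensors, optics, bot gives the robot as it stands.
- The arm moves only by the tool apply_moves, never from a script. Its argument "plan" is one flat list of numbers, 6 for each row, row after row: the shift along the tool's x, y, z in m, then the turn, a rotation vector about the tool's x, y, z in rad. In form: [tx, ty, tz, ax, ay, az, tx, ty, tz, ax, ay, az, ...]. A call has 1 to 12 rows; each row is the pose to reach, as a shift and turn from the pose commanded when the call began, along the tool's axes at that moment; what a row does not reach only later rows make up. A row lasts 1/12 s, in which the tool goes at most 41.7 mm and 7.16 degrees, less where a joint would pass 70% of its speed; a pose out of reach is approached as far as the arm can. A call with a gripper value outside its range is refused whole. "grip" is the finger opening in m, from 0 to 0.0854, set as the call begins (left out, the last holds). The fingers move at their own pace and stop on an object; the grip force is fixed at half the most. Time passes only in rows, so rows that repeat a pose let the fingers close. It gives the time, the measured TCP pose, the force and the opening at its end, in the units of the state.
- sensors.get_obs(): the state, without advancing time (a new reading comes with each control period).
- optics.camera(name): name is "scene" or "top"; returns a dict with "pixels" (420x560x3 uint8, red, green, blue), "fx", "fy", "cx", "cy" (pixels), "pose" (4x4, takes a point from camera to world coordinates). Camera axes: x right, y up, looking along -z (the intrinsics and any distortion apply to the point x, -y, -z); pixel columns grow to the right and rows downward; lengths in m; the calibration is good to about 2 mm. A picture is of the moment at which its call begins. There is no depth.
- bot.job_done(): hands the job in, once; it reports no verdict.
The state is a dict: "clock": time; "joint_pos": joint angles; "joint_vel": joint speeds; "tau": joint torques, N m; "eef_pos": TCP position; "tool_rot": TCP orientation; "ft_force": force on the tool from outside, world axes, zero at the start; "ft_torque": the same for the moment, N m; "grip_width": finger opening in m.
Only numpy, scipy, OpenCV 4.12 (cv2) and the standard library are available. Lean on these libraries where they do the work, as an engineer would, in place of code of your own. Each camera call takes 0.05 s, during which the arm holds its last target.

## Working session

There is one attempt and no reset: what is moved stays moved. The work goes in short steps, Python scripts to look and compute and a tool call to move; the robot and the scene stay as the last step left them, time stands still between calls to the robot, and variables do not carry over. Pictures are saved under pics/ and viewed, and the job is handed in when it is done.

Besides the shell and the picture viewer there is one more tool, called after "Emit:" by a JSON object that holds its "fn" and its "kwargs", one argument or row to a line. apply_moves: Moves the arm, as the interface text tells. Its arguments: {"type":"object","properties":{"plan":{"type":"array","items":{"type":"number"}},"grip":{"type":"number"}},"required":["plan"]}

```bash
ls; mkdir -p pics; python3 - <<'E'
from workcell import sensors, optics, bot
import cv2
o=sensors.get_obs(); print({k:(v if not hasattr(v,'round') else v) for k,v in o.items()})
for n in("scene","top"):
    c=optics.camera(n); cv2.imwrite(f"pics/{n}0.png",c["pixels"][:,:,::-1]); print(n,c["fx"],c["fy"],c["cx"],c["cy"],c["pose"],[k for k in c])
E
```

```text
pics
{'clock': 0.0, 'joint_pos': array([-1.28202172e+00,  2.41429005e-01,  3.71504573e-03,  1.33521251e+00,
        3.33472565e-05,  1.57080751e+00]), 'joint_vel': array([ 1.55304452e-03,  3.98369174e-05,  3.24222086e-04, -1.37174048e-03,
       -1.15558071e-04,  1.01643413e-04]), 'tau': array([ 1.32474768e-03, -3.72315717e+01,  2.52410120e+01,  1.68173126e-02,
        1.34370011e-04, -2.48730935e-06]), 'eef_pos': array([ 0.14219377, -0.47859995,  0.19220155]), 'tool_rot': array([ 9.89594496e-01,  1.43880503e-01, -1.36754953e-04, -1.05638794e-03]), 'ft_force': array([0.74957897, 0.09299612, 0.03336688]), 'ft_torque': array([-0.00189176, -0.00232522,  0.01133835]), 'grip_width': 0.08568461757746632}
scene 474.61088345631623 474.61088345631623 275.8698885830447 207.0608675110927 [[-0.89805398 -0.31721618  0.30475063  0.83974145]
 [ 0.43965581 -0.6696537   0.59855383  0.67882152]
 [ 0.01420643  0.67151903  0.74085111  0.93889095]
 [ 0.          0.          0.          1.        ]] ['pixels', 'fx', 'fy', 'cx', 'cy', 'pose']
top 392.2791530783156 392.2791530783156 282.3779837528964 210.61942858912997 [[-0.02792115  0.99016441 -0.13709434  0.31839607]
 [-0.99951902 -0.02580314  0.01720259 -0.00189303]
 [ 0.01349592  0.13750872  0.99040861  1.06268421]
 [ 0.          0.          0.          1.        ]] ['pixels', 'fx', 'fy', 'cx', 'cy', 'pose']
```

View pics/top0.png

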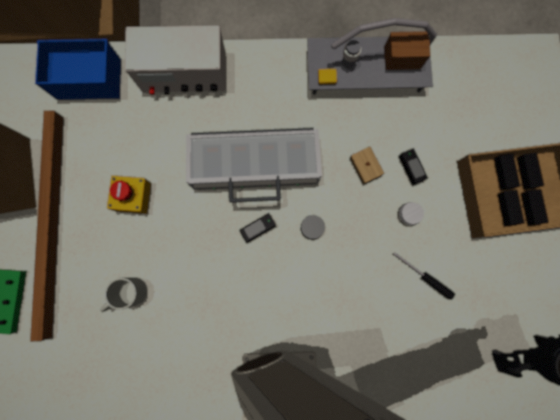

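View pics/scene0.png

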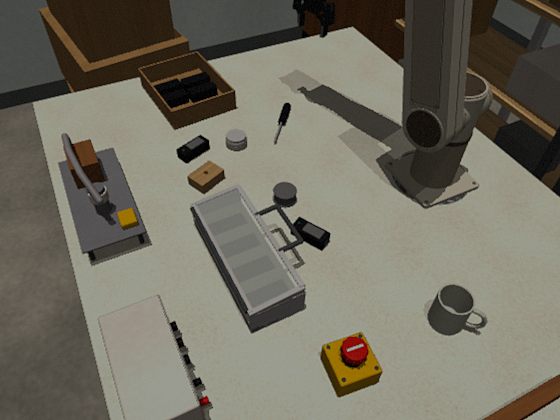

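The top view shows two loose adapters, at about (258,228) and (413,166). The fixture is at about (254,158), with the guard bar at about (255,195) and the button at (121,190). The wooden block is at (367,165), and the spool and tin are at (313,227) and (410,214). I'll enlarge to measure.

```bash
cat > h.py <<'E'
import numpy as np, cv2
from workcell import sensors, optics, bot
from scipy.spatial.transform import Rotation as R
def bp(c,u,v,z):
    P=c["pose"]; d=P[:3,:3]@np.array([(u-c["cx"])/c["fx"],-(v-c["cy"])/c["fy"],-1]); o=P[:3,3]
    return o+d*(z-o[2])/d[2]
def pr(c,p):
    P=c["pose"]; q=P[:3,:3].T@(np.asarray(p)-P[:3,3]); return np.array([c["cx"]+c["fx"]*q[0]/-q[2], c["cy"]+c["fy"]*q[1]/q[2]])
def tri(c1,p1,c2,p2):
    A=[];b=[]
    for c,p in((c1,p1),(c2,p2)):
        o=c["pose"][:3,3]; d=bp(c,*p,0)-o; d/=np.linalg.norm(d); M=np.eye(3)-np.outer(d,d); A.append(M); b.append(M@o)
    return np.linalg.lstsq(np.vstack(A),np.hstack(b),rcond=None)[0]
def crop(c,u0,v0,u1,v1,s,name):
    im=c["pixels"][v0:v1,u0:u1,::-1]
    im=cv2.resize(im,None,fx=s,fy=s,interpolation=cv2.INTER_CUBIC)
    for u in range((u0+9)//10*10,u1,10):
        cv2.line(im,((u-u0)*s,0),((u-u0)*s,4 if u%50 else 12),(0,0,255),1)
        if u%20==0: cv2.putText(im,str(u),((u-u0)*s+2,12),0,.35,(0,0,255),1)
    for v in range((v0+9)//10*10,v1,10):
        cv2.line(im,(0,(v-v0)*s),(4 if v%50 else 12,(v-v0)*s),(0,0,255),1)
        if v%20==0: cv2.putText(im,str(v),(6,(v-v0)*s+4),0,.35,(0,0,255),1)
    im=cv2.convertScaleAbs(im,alpha=1.6,beta=10)
    cv2.imwrite("pics/"+name,im); return im.shape
E
python3 - <<'E'
from h import *
c=optics.camera("top")
print(crop(c,180,120,340,240,5,"t1.png"),crop(c,380,140,440,185,10,"t2.png"),crop(c,100,165,160,225,9,"t3.png"))
c=optics.camera("scene")
print(crop(c,180,175,340,335,4,"s1.png"),crop(c,310,320,390,400,7,"s2.png"))
E
```

```text
(600, 800, 3) (450, 600, 3) (540, 540, 3)
(640, 640, 3) (560, 560, 3)
```

View pics/t1.png

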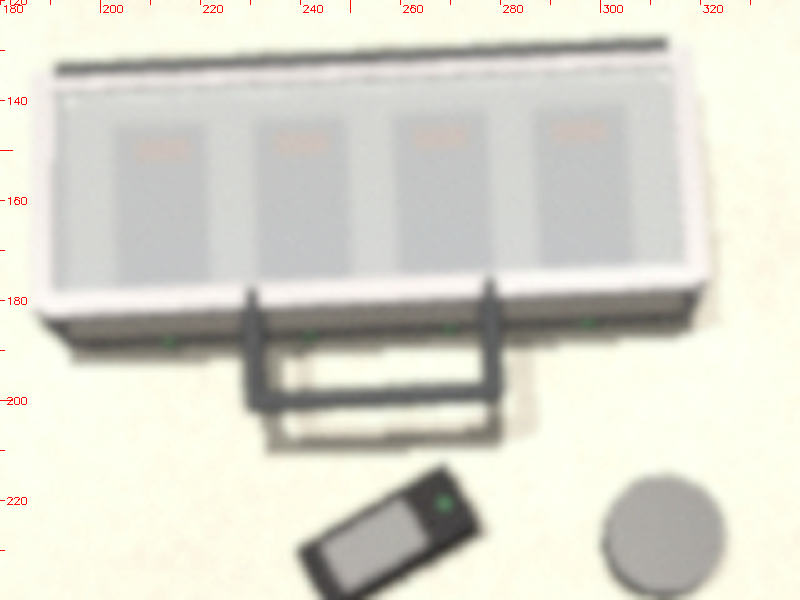

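View pics/t2.png

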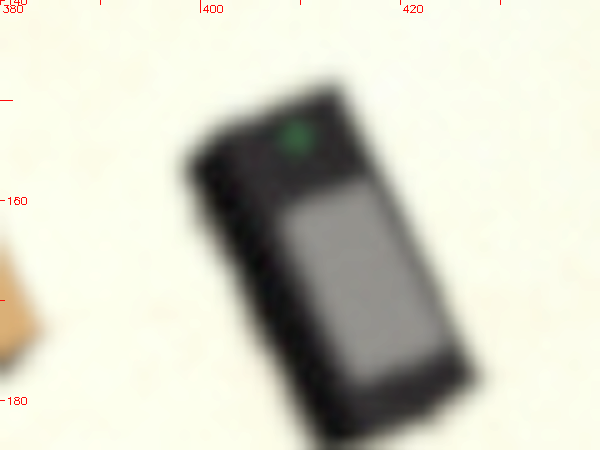

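View pics/t3.png

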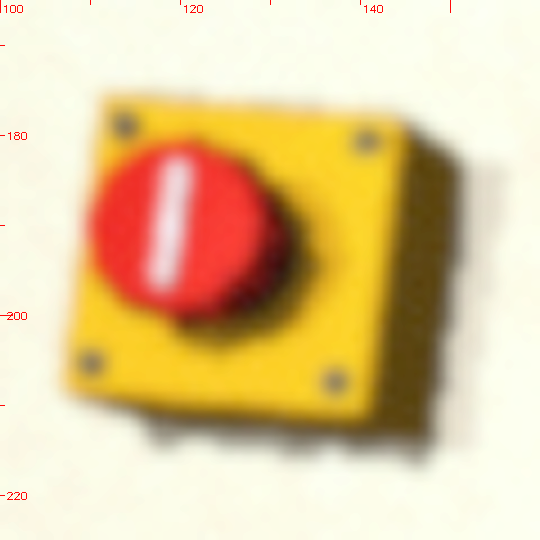

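View pics/s1.png

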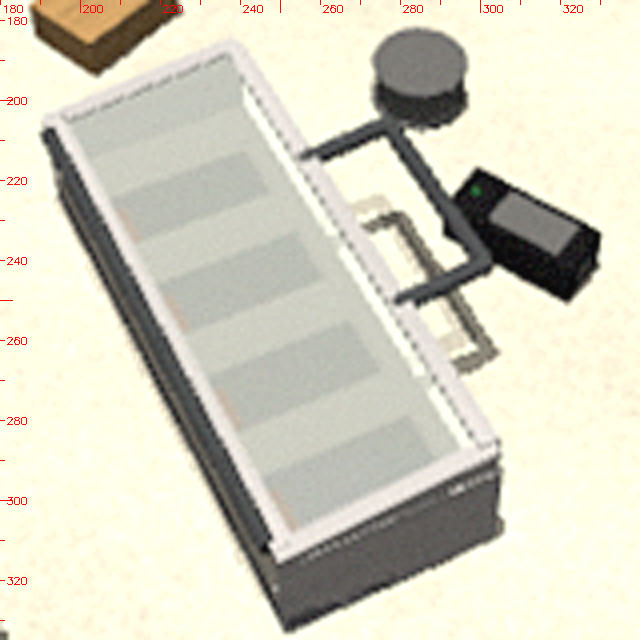

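View pics/s2.png

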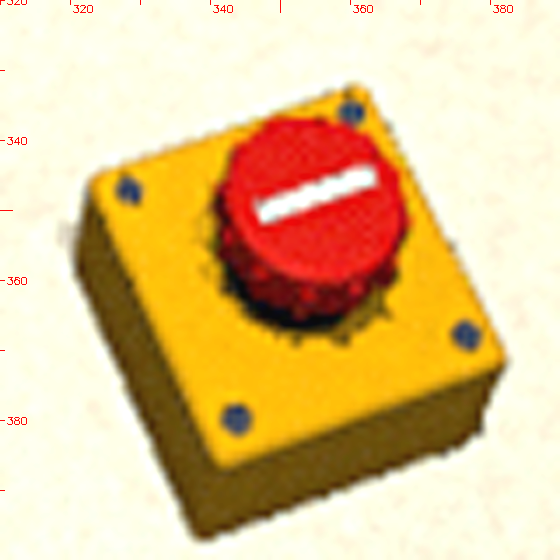

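```bash
python3 - <<'E'
from h import *
np.set_printoptions(precision=4,suppress=True)
t=optics.camera("top"); s=optics.camera("scene")
print("stop top", bp(t,119.3,190.2,.102), bp(s,353,348.5,.102), tri(t,(119.3,190.2),s,(353,348.5)))
print("white bar ends top",bp(t,119.8,183,.102),bp(t,117.8,197.5,.102)); print(bp(s,347,350.5,.102),bp(s,363.5,345.3,.102))
print("box corners z=.06",[bp(t,*p,.06)[:2] for p in((111.3,175.5),(145,178.5),(141.5,211.5),(107.3,208.5))])
print("bar L",tri(t,(231,200),s,(301.7,240.5)),"R",tri(t,(280,198.4),s,(277.5,205.5)))
print("hinge z75", bp(t,191.5,133.6,.075),bp(t,312.5,128.6,.075))
print("fixture base bottom scene", bp(s,252,332,0),bp(s,304.5,308,0))
print("pocket back edges z.02", [bp(t,*p,.02)[:2] for p in((203,145),(222,144.5),(231.5,143.8),(250,143.5),(258.5,143),(277,142.5),(286.5,141.7),(306,141))])
# adapter top corners z=.034
for nm,q in(("A",[(240.0,230.3),(269,213.3),(276.5,226),(247.5,243)]),("B",[(400.8,153.6),(413.6,148.4),(427.2,177.5),(413,184.8)])):
    print(nm,[bp(t,*p,.034)[:2] for p in q])
sA=[(299,217),(328.5,234.5),(322,248.5),(293,226)]
print("A scene",[bp(s,*p,.034)[:2] for p in sA])
print("pads etc")
for nm,p in(("block",(367,165)),("spool",(313,227)),("tin",(410,214))): print(nm,bp(t,*p,.035)[:2])
print(crop(t,235,205,285,245,14,"t4.png"))
print(crop(s,170,130,220,165,14,"s3.png"))
E
```

```text
stop top [0.5129 0.3838 0.102 ] [0.5222 0.3868 0.102 ] [0.5167 0.3854 0.0935]
white bar ends top [0.5311 0.3831 0.102 ] [0.4947 0.3869 0.102 ]
[0.5345 0.3853 0.102 ] [0.5008 0.39   0.102 ]
box corners z=.06 [array([0.5608, 0.4224]), array([0.5507, 0.3352]), array([0.4643, 0.3424]), array([0.4744, 0.4299])]
bar L [0.4829 0.1097 0.0897] R [ 0.484  -0.0132  0.0867]
hinge z75 [0.6638 0.212  0.075 ] [ 0.67  -0.104  0.075]
fixture base bottom scene [ 0.6597  0.2245 -0.    ] [ 0.5298  0.2219 -0.    ]
pocket back edges z.02 [array([0.6498, 0.1924]), array([0.65  , 0.1404]), array([0.6514, 0.1144]), array([0.651 , 0.0637]), array([0.6519, 0.0403]), array([ 0.6521, -0.0105]), array([ 0.6538, -0.0367]), array([ 0.6545, -0.0904])]
A [array([0.4115, 0.0929]), array([0.4546, 0.0158]), array([ 0.4203, -0.0031]), array([0.3777, 0.0738])]
B [array([ 0.6086, -0.3454]), array([ 0.6223, -0.3814]), array([ 0.5406, -0.4122]), array([ 0.5216, -0.3723])]
A scene [array([0.4296, 0.0032]), array([0.3908, 0.0845]), array([0.4267, 0.1149]), array([0.457, 0.023])]
pads etc
block [ 0.5789 -0.2513]
spool [ 0.415  -0.0991]
tin [ 0.4428 -0.3581]
(560, 700, 3)
(490, 700, 3)
```

View pics/t4.png

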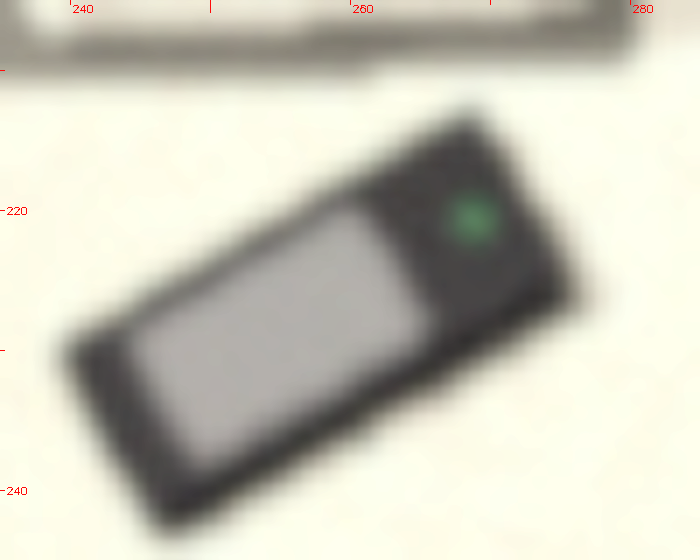

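View pics/s3.png

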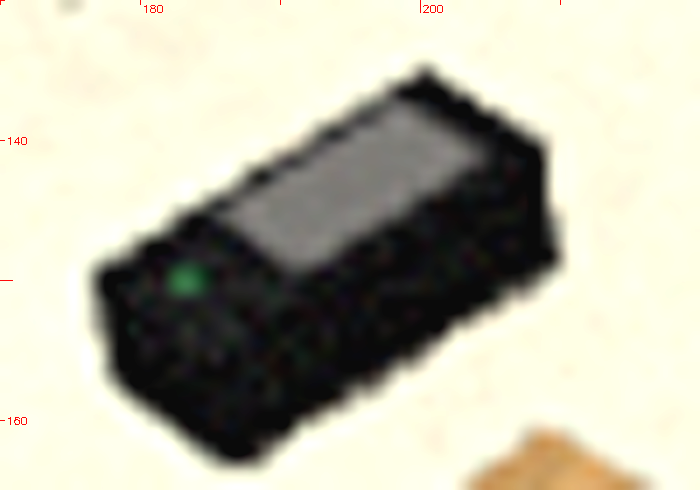

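```bash
python3 - <<'E'
from h import *
np.set_printoptions(precision=4,suppress=True)
t=optics.camera("top"); s=optics.camera("scene")
q=[bp(s,*p,.06)[:2] for p in((322.9,345.7),(361.4,332.1),(382.1,371.4),(341.7,386.4))]; print("box scene",q,np.mean(q,0))
print("TCP in scene",pr(s,sensors.get_obs()["eef_pos"]),"top",pr(t,sensors.get_obs()["eef_pos"]))
for l in([(244.5,229.5),(259.5,220),(265.5,228.5),(249.5,238.5)],[(409,161),(417,157.8),(424.5,174.5),(416,178)]):
    q=np.array([bp(t,*p,.034)[:2] for p in l]); print("label",q.tolist(),q.mean(0))
for nm,p in(("A led t",(268.8,220.7)),("B led t",(409.5,153.5)),): print(nm,bp(t,*p,.034)[:2])
print("A led s",bp(s,298.7,222.5,.034)[:2],"B led s",bp(s,183.2,150,.034)[:2])
print(crop(s,260,0,360,50,8,"s4.png"))
E
```

```text
box scene [array([0.5569, 0.3412]), array([0.4719, 0.3495]), array([0.4811, 0.4358]), array([0.5657, 0.4269])] [0.5189 0.3884]
TCP in scene [310.5403  45.6981] top [500.5777 341.2572]
label [[0.4133306891533293, 0.08110776267241755], [0.43739738195465216, 0.04124833511117221], [0.4144946972091763, 0.02593544789320279], [0.38934410344165027, 0.0683805459490176]] [0.4136 0.0542]
label [[0.5874219564917573, -0.3662505381832549], [0.5957950567777803, -0.3886788399374928], [0.5490630674532384, -0.40549893784058355], [0.54001526535612, -0.38176163226817356]] [ 0.5681 -0.3855]
A led t [0.4349 0.0168]
B led t [ 0.6083 -0.3691]
A led s [0.4388 0.019 ] B led s [ 0.611  -0.3653]
(400, 800, 3)
```

View pics/s4.png

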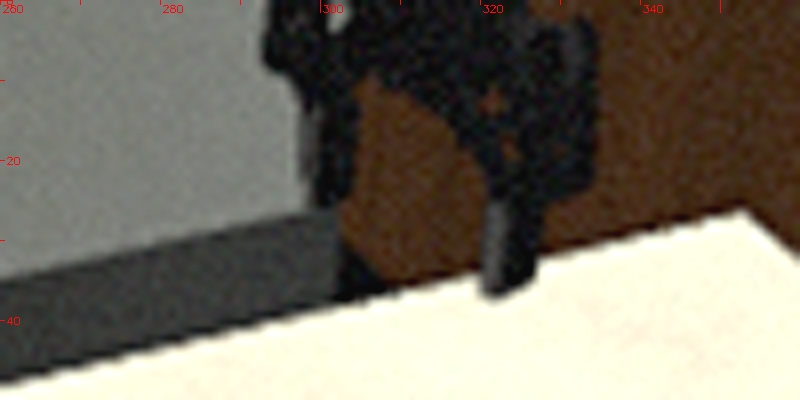

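Emit:
{"fn": "apply_moves", "kwargs": {
  "plan": [0.605,-0.722,0,0,0,0.289,0.605,-0.722,0,0,0,0.289,0.605,-0.722,0,0,0,0.289,0.605,-0.722,0,0,0,0.289,0.605,-0.722,0,0,0,0.289,0.605,-0.722,0,0,0,0.289,0.605,-0.722,0,0,0,0.289,0.605,-0.722,0,0,0,0.289,0.605,-0.722,0,0,0,0.289,0.605,-0.722,0,0,0,0.289,0.605,-0.722,0,0,0,0.289,0.605,-0.722,0,0,0,0.289],
  "grip": 0
}}

```text
clock: 1.4
eef_pos: [0.341, -0.0198, 0.1936]
tool_rot: [1.0, -0.0, 0.001, 0.0]
ft_force: [2.0, -0.3, 0.0]
grip_width: -0.0002
```

```bash
cat >> h.py <<'E'
def st():
    o=sensors.get_obs(); r=R.from_quat(o["tool_rot"]); m=r.as_matrix()
    print("t",round(o["clock"],2),"p",np.round(o["eef_pos"],4),"psi",round(np.degrees(np.arctan2(m[1,0],m[0,0])),2),"tilt",round(np.degrees(np.arccos(-m[2,2])),2),"q",np.round(o["joint_pos"],3),"F",np.round(o["ft_force"],1),"w",round(o["grip_width"],4)); return o,m
def to(x,y,z,psi=None):
    "tool shift to world x,y,z and az to yaw psi (deg)"
    o,m=st(); d=m.T@(np.array([x,y,z])-o["eef_pos"]); p=np.degrees(np.arctan2(m[1,0],m[0,0]))
    print("shift",np.round(d,4),"az",None if psi is None else round(np.radians((p-psi+180)%360-180),4))
E
python3 -c "
from h import *
to(.516,.3855,.13,0)"
```

```text
t 1.4 p [ 0.341  -0.0198  0.1936] psi -0.01 tilt 0.1 q [-0.058 -0.079 -0.346  1.302 -0.     3.084] F [ 2.  -0.3  0. ] w -0.0002
shift [ 0.1749 -0.4053  0.0638] az -0.0001
```

Emit:
{"fn": "apply_moves", "kwargs": {
  "plan": [0.175,-0.405,0.06,0,0,-1.57,0.175,-0.405,0.06,0,0,-1.57,0.175,-0.405,0.06,0,0,-1.57,0.175,-0.405,0.06,0,0,-1.57,0.175,-0.405,0.06,0,0,-1.57,0.175,-0.405,0.06,0,0,-1.57,0.175,-0.405,0.06,0,0,-1.57,0.175,-0.405,0.06,0,0,-1.57,0.175,-0.405,0.06,0,0,-1.57,0.175,-0.405,0.06,0,0,-1.57,0.175,-0.405,0.06,0,0,-1.57,0.175,-0.405,0.06,0,0,-1.57]
}}

```text
clock: 2.4
eef_pos: [0.5162, 0.3883, 0.1298]
tool_rot: [0.728, 0.685, -0.0, -0.001]
ft_force: [-0.4, -0.2, -0.3]
grip_width: 0.0003
```

```bash
python3 -c "
from h import *
to(.516,.3855,.11,90)
t=optics.camera('top'); s=optics.camera('scene')
crop(t,80,140,180,240,6,'t5.png'); crop(s,290,260,410,400,5,'s5.png')
p=sensors.get_obs()['eef_pos'];print(pr(t,p),pr(s,p))"
```

```text
t 2.4 p [0.5162 0.3883 0.1298] psi 86.54 tilt 0.08 q [6.440e-01 5.650e-01 3.270e-01 1.333e+00 1.000e-03 2.275e+00] F [-0.4 -0.2 -0.3] w 0.0003
shift [-0.0028 -0.0001  0.0198] az -0.0605
[114.29490119 186.98156009] [357.62069623 338.55612398]
```

View pics/t5.png

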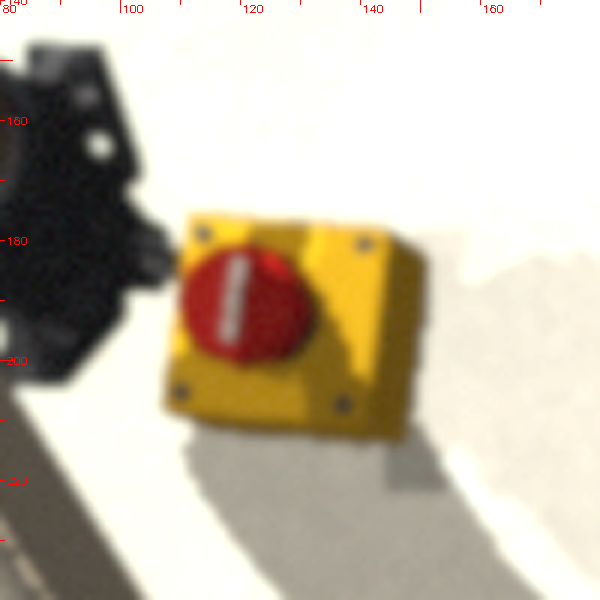

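View pics/s5.png

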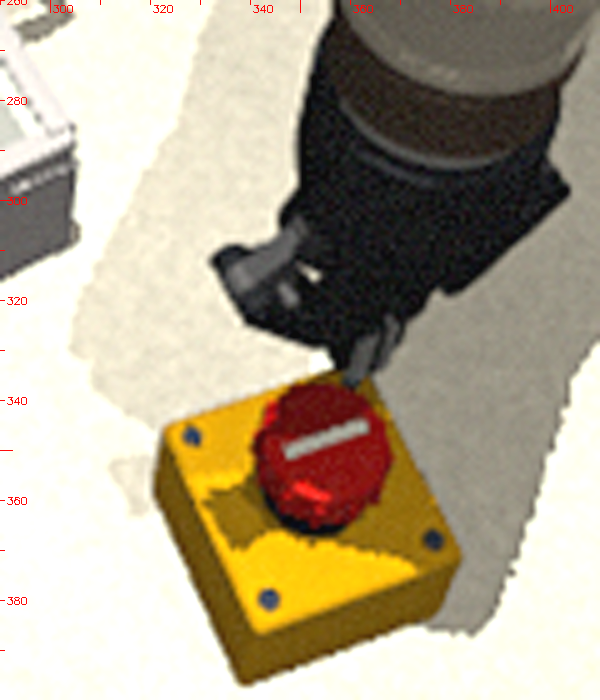

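```bash
python3 -c "
from h import *
st()
t=optics.camera('top')
c=dict(t); c['pixels']=np.clip(t['pixels'].astype(float)*2.5,0,255).astype(np.uint8)
crop(c,80,150,140,210,10,'t6.png')
p=sensors.get_obs()['eef_pos'];print(pr(t,p),pr(t,p+[0,0.011,0]),pr(t,p+[0,0,.05]))"
```

```text
t 2.5 p [0.5152 0.3842 0.1313] psi 86.02 tilt 0.14 q [ 0.641  0.559  0.321  1.335 -0.     2.281] F [-0.4 -0.9  0.2] w -0.0006
[114.54550611 186.89454866] [109.9321049  187.00800858] [105.52926255 182.55591515]
```

View pics/t6.png

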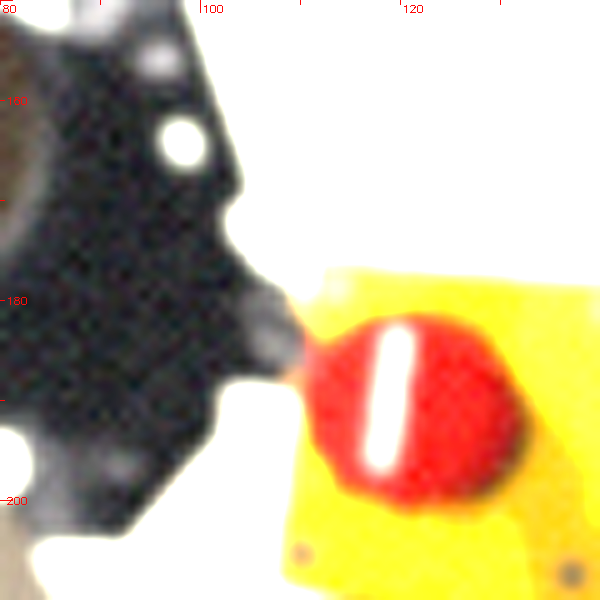

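Emit:
{"fn": "apply_moves", "kwargs": {
  "plan": [0,0,0.012,0,0,-0.06,0,0,0.024,0,0,-0.06,0,0,0.024,0,0,-0.06]
}}

```text
clock: 2.8
eef_pos: [0.5143, 0.381, 0.1074]
tool_rot: [0.712, 0.702, -0.002, -0.0]
ft_force: [-0.2, -0.2, -1.3]
grip_width: 0.0001
```

```bash
python3 -c "
from h import *
st()
t=optics.camera('top'); s=optics.camera('scene')
def br(t):
  c=dict(t); c['pixels']=np.clip(t['pixels'].astype(float)*2,0,255).astype(np.uint8); return c
crop(br(t),80,150,140,210,10,'t7.png'); crop(br(s),310,300,390,370,8,'s7.png')
p=sensors.get_obs()['eef_pos'];print(pr(t,p),pr(s,p))"
```

```text
t 2.8 p [0.5143 0.381  0.1074] psi 89.14 tilt 0.22 q [ 0.638  0.567  0.272  1.279 -0.     2.224] F [-0.2 -0.2 -1.3] w 0.0001
[118.81538971 188.6417114 ] [355.28391321 343.02526665]
```

View pics/t7.png

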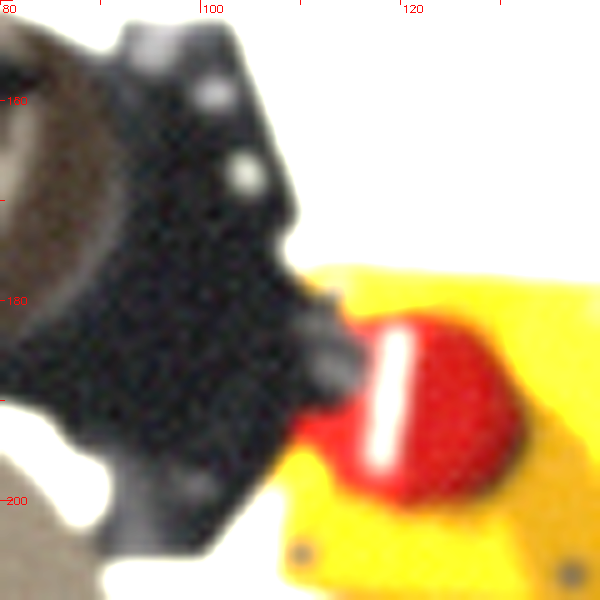

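View pics/s7.png

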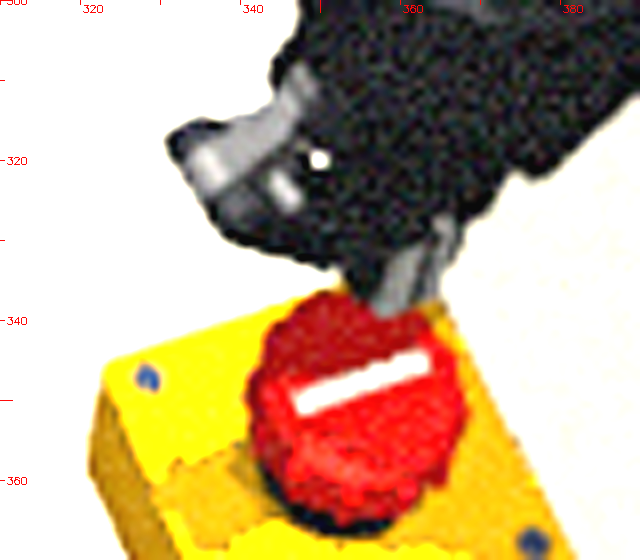

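Emit:
{"fn": "apply_moves", "kwargs": {
  "plan": [0,0,0.002,0,0,0,0,0,0.004,0,0,0,0,0,0.006,0,0,0,0,0,0.006,0,0,0]
}}

```text
clock: 3.23
eef_pos: [0.5156, 0.383, 0.1032]
tool_rot: [0.711, 0.703, 0.0, 0.0]
ft_force: [-0.0, -0.3, -0.3]
grip_width: 0.0004
```

```bash
python3 -c "
from h import *
st()"
```

```text
t 3.23 p [0.5156 0.383  0.1032] psi 89.34 tilt 0.0 q [ 0.639  0.571  0.266  1.267 -0.     2.221] F [-0.  -0.3 -0.3] w 0.0004
```

Emit:
{"fn": "apply_moves", "kwargs": {
  "plan": [0,0,0.002,0,0,0,0,0,0.004,0,0,0,0,0,0.004,0,0,0]
}}

```text
clock: 3.48
eef_pos: [0.5154, 0.383, 0.0986]
tool_rot: [0.711, 0.703, -0.0, -0.0]
ft_force: [-0.6, -0.0, 1.1]
grip_width: -0.0003
```

```bash
python3 -c "
from h import *
st()"
```

```text
t 3.48 p [0.5154 0.383  0.0986] psi 89.37 tilt 0.05 q [0.639 0.574 0.26  1.257 0.    2.221] F [-0.6 -0.   1.1] w -0.0003
```

Emit:
{"fn": "apply_moves", "kwargs": {
  "plan": [0,0,0.002,0,0,0,0,0,0.004,0,0,0,0,0,0.004,0,0,0]
}}

```text
clock: 3.73
eef_pos: [0.5153, 0.383, 0.0945]
tool_rot: [0.711, 0.703, -0.0, -0.0]
ft_force: [-0.4, 0.1, 0.2]
grip_width: 0.0
```

```bash
python3 -c "
from h import *
st()"
```

```text
t 3.73 p [0.5153 0.383  0.0945] psi 89.37 tilt 0.06 q [ 0.639  0.576  0.253  1.249 -0.     2.221] F [-0.4  0.1  0.2] w 0.0
```

```bash
python3 -c "
from h import *
t=optics.camera('top'); s=optics.camera('scene')
def br(t):
  c=dict(t); c['pixels']=np.clip(t['pixels'].astype(float)*2,0,255).astype(np.uint8); return c
crop(br(t),80,150,140,210,10,'t8.png'); crop(br(s),310,300,390,370,8,'s8.png')
p=sensors.get_obs()['eef_pos'];print(pr(t,p),pr(s,p))"
```

```text
[120.75011254 189.70294947] [354.41444054 347.07978479]
```

View pics/t8.png

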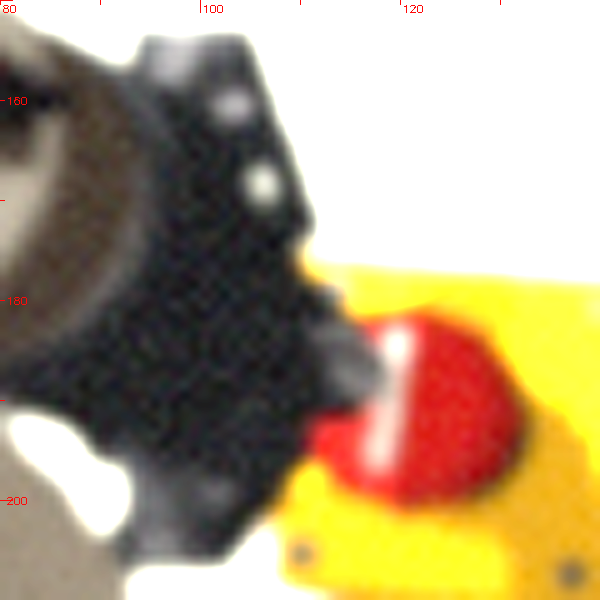

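View pics/s8.png

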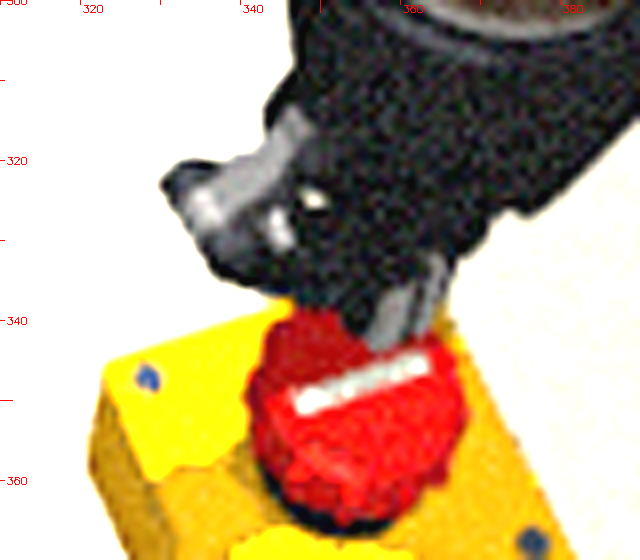

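Emit:
{"fn": "apply_moves", "kwargs": {
  "plan": [0,0,0.002,0,0,0,0,0,0.004,0,0,0,0,0,0.004,0,0,0]
}}

```text
clock: 4.08
eef_pos: [0.5154, 0.3829, 0.0906]
tool_rot: [0.711, 0.703, -0.0, -0.0]
ft_force: [-1.0, -0.5, -0.8]
grip_width: -0.0002
```

```bash
python3 -c "
from h import *
st()"
```

```text
t 4.08 p [0.5154 0.3829 0.0906] psi 89.37 tilt 0.05 q [ 0.639  0.579  0.247  1.24  -0.     2.221] F [-1.  -0.5 -0.8] w -0.0002
```

Emit:
{"fn": "apply_moves", "kwargs": {
  "plan": [0,0,0.002,0,0,0,0,0,0.004,0,0,0,0,0,0.004,0,0,0]
}}

```text
clock: 4.33
eef_pos: [0.5153, 0.3829, 0.0866]
tool_rot: [0.711, 0.703, -0.0, -0.0]
ft_force: [0.6, -0.9, -0.2]
grip_width: -0.0001
```

```bash
python3 -c "
from h import *
st()"
```

```text
t 4.33 p [0.5153 0.3829 0.0866] psi 89.37 tilt 0.05 q [0.639 0.581 0.24  1.231 0.    2.221] F [ 0.6 -0.9 -0.2] w -0.0001
```

```bash
cat >> h.py <<'E'
def br(t,a=2):
  c=dict(t); c['pixels']=np.clip(t['pixels'].astype(float)*a,0,255).astype(np.uint8); return c
E
python3 -c "
from h import *
t=optics.camera('top'); s=optics.camera('scene')
crop(br(t),80,150,140,210,10,'t9.png'); crop(br(s),310,300,390,370,8,'s9.png')
p=sensors.get_obs()['eef_pos'];print(pr(t,p),pr(s,p))"
```

```text
[121.99438381 190.32773874] [353.87192129 348.96505055]
```

View pics/t9.png

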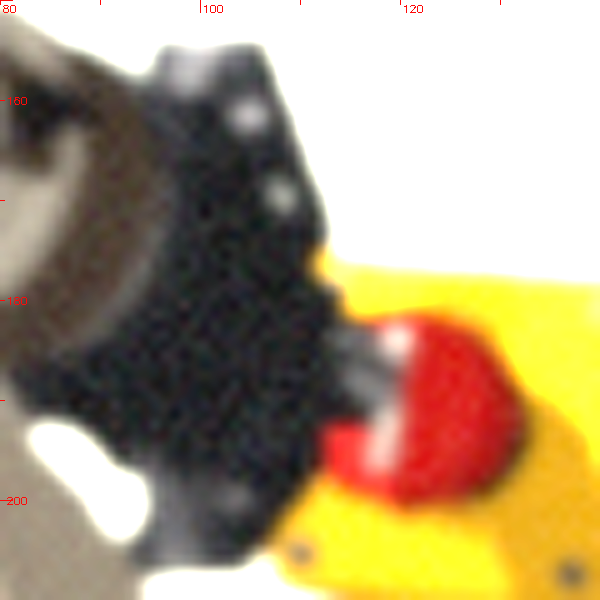

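View pics/s9.png

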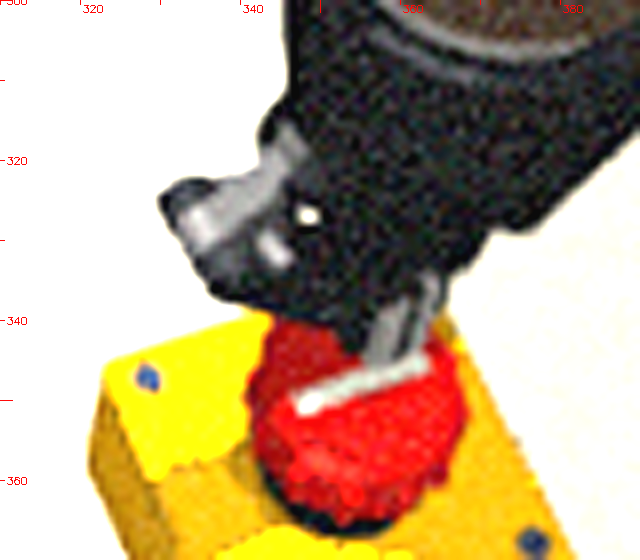

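Emit:
{"fn": "apply_moves", "kwargs": {
  "plan": [0,0,0.002,0,0,0,0,0,0.004,0,0,0,0,0,0.004,0,0,0]
}}

```text
clock: 4.68
eef_pos: [0.5154, 0.3829, 0.0826]
tool_rot: [0.711, 0.703, -0.0, -0.0]
ft_force: [-0.1, 0.4, 0.8]
grip_width: 0.0
```

```bash
python3 -c "
from h import *
st()"
```

```text
t 4.68 p [0.5154 0.3829 0.0826] psi 89.37 tilt 0.05 q [ 0.639  0.584  0.234  1.222 -0.     2.221] F [-0.1  0.4  0.8] w 0.0
```

Emit:
{"fn": "apply_moves", "kwargs": {
  "plan": [0,0,0.002,0,0,0,0,0,0.004,0,0,0,0,0,0.004,0,0,0]
}}

```text
clock: 4.93
eef_pos: [0.5154, 0.3829, 0.0785]
tool_rot: [0.711, 0.703, -0.0, -0.0]
ft_force: [-0.7, 0.1, -0.3]
grip_width: 0.0001
```

```bash
python3 -c "
from h import *
st()
t=optics.camera('top'); s=optics.camera('scene')
crop(br(t),80,150,140,210,10,'t10.png'); crop(br(s),310,300,390,370,8,'s10.png')"
```

```text
t 4.93 p [0.5154 0.3829 0.0785] psi 89.37 tilt 0.05 q [0.639 0.587 0.228 1.213 0.    2.221] F [-0.7  0.1 -0.3] w 0.0001
```

View pics/s10.png

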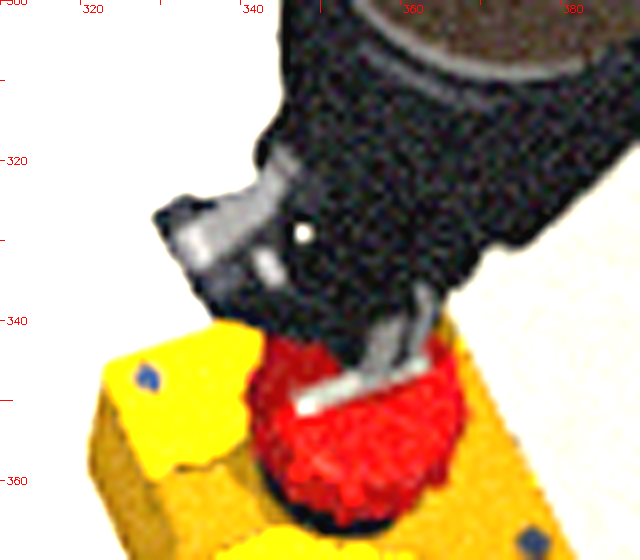

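Emit:
{"fn": "apply_moves", "kwargs": {
  "plan": [0,0,0.002,0,0,0,0,0,0.004,0,0,0,0,0,0.004,0,0,0]
}}

```text
clock: 5.28
eef_pos: [0.5154, 0.3829, 0.0746]
tool_rot: [0.711, 0.703, -0.0, -0.0]
ft_force: [0.1, 1.0, -0.9]
grip_width: -0.0001
```

```bash
python3 -c "
from h import *
st();print(bot.grasp_offset,[a for a in dir(bot) if a[0]!='_'])"
```

```text
t 5.28 p [0.5154 0.3829 0.0746] psi 89.37 tilt 0.05 q [ 0.639  0.59   0.222  1.204 -0.     2.221] F [ 0.1  1.  -0.9] w -0.0001
0.0187 ['Unreachable', 'grasp_offset', 'job_done']
```

View pics/t10.png

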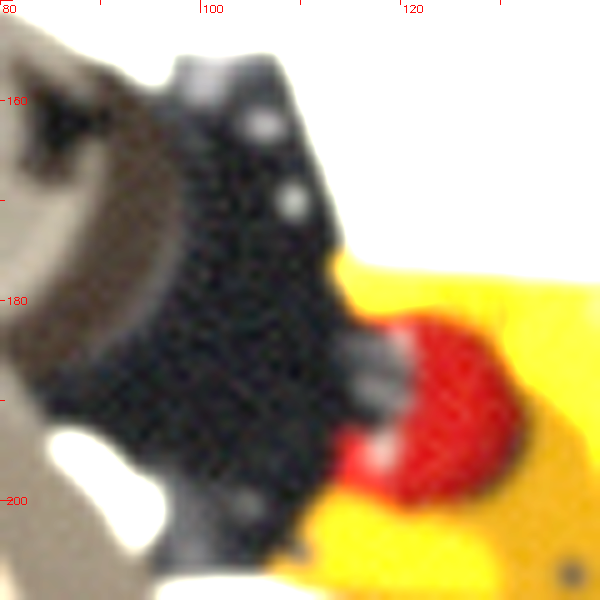

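Emit:
{"fn": "apply_moves", "kwargs": {
  "plan": [0,0,0.002,0,0,0,0,0,0.004,0,0,0,0,0,0.004,0,0,0]
}}

```text
clock: 5.53
eef_pos: [0.5153, 0.3829, 0.0705]
tool_rot: [0.711, 0.703, -0.0, -0.0]
ft_force: [-0.4, -1.0, -0.5]
grip_width: -0.0003
```

```bash
python3 -c "
from h import *
st()
t=optics.camera('top'); s=optics.camera('scene')
crop(br(t),80,150,140,210,10,'t11.png'); crop(br(s),310,300,390,370,8,'s11.png')"
```

```text
t 5.53 p [0.5153 0.3829 0.0705] psi 89.37 tilt 0.05 q [0.639 0.592 0.216 1.196 0.    2.221] F [-0.4 -1.  -0.5] w -0.0003
```

View pics/s11.png

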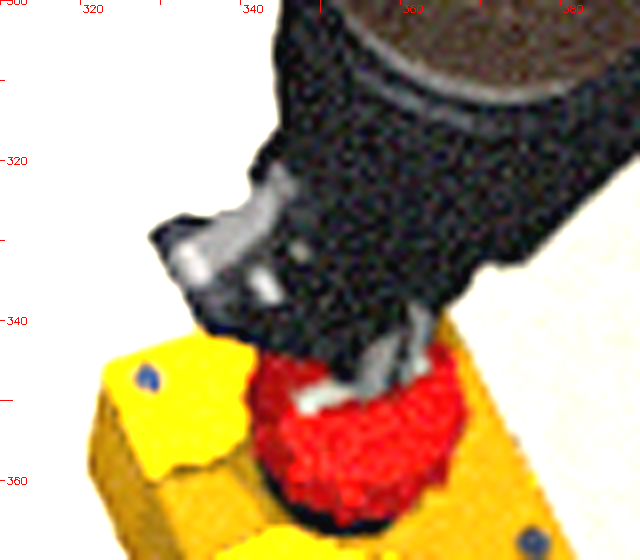

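View pics/t11.png

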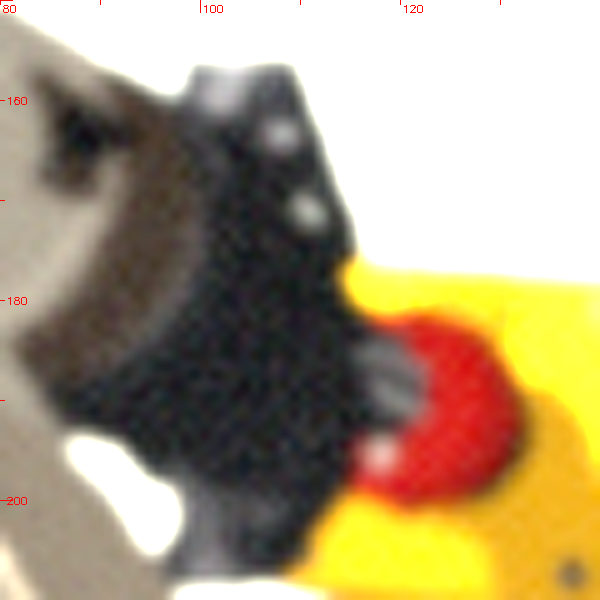

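Emit:
{"fn": "apply_moves", "kwargs": {
  "plan": [0,0,0.002,0,0,0,0,0,0.004,0,0,0,0,0,0.004,0,0,0]
}}

```text
clock: 5.88
eef_pos: [0.5154, 0.3829, 0.0666]
tool_rot: [0.711, 0.703, -0.0, -0.0]
ft_force: [0.2, 1.0, 0.4]
grip_width: -0.0004
```

```bash
python3 -c "
from h import *
st()"
```

```text
t 5.88 p [0.5154 0.3829 0.0666] psi 89.37 tilt 0.05 q [ 0.639  0.595  0.211  1.187 -0.     2.221] F [0.2 1.  0.4] w -0.0004
```

Emit:
{"fn": "apply_moves", "kwargs": {
  "plan": [0,0,0.002,0,0,0,0,0,0.004,0,0,0,0,0,0.004,0,0,0]
}}

```text
clock: 6.13
eef_pos: [0.5157, 0.3832, 0.063]
tool_rot: [0.711, 0.703, 0.0, 0.0]
ft_force: [0.9, -0.6, -0.4]
grip_width: -0.0003
```

```bash
python3 -c "
from h import *
st()
t=optics.camera('top'); s=optics.camera('scene')
crop(br(t),80,150,140,210,10,'t12.png'); crop(br(s),310,300,390,370,8,'s12.png'); cv2.imwrite('pics/s12f.png',br(s,1.8)['pixels'][:,:,::-1])"
```

```text
t 6.13 p [0.5157 0.3832 0.063 ] psi 89.37 tilt 0.01 q [0.639 0.598 0.205 1.178 0.    2.221] F [ 0.9 -0.6 -0.4] w -0.0003
```

View pics/s12.png

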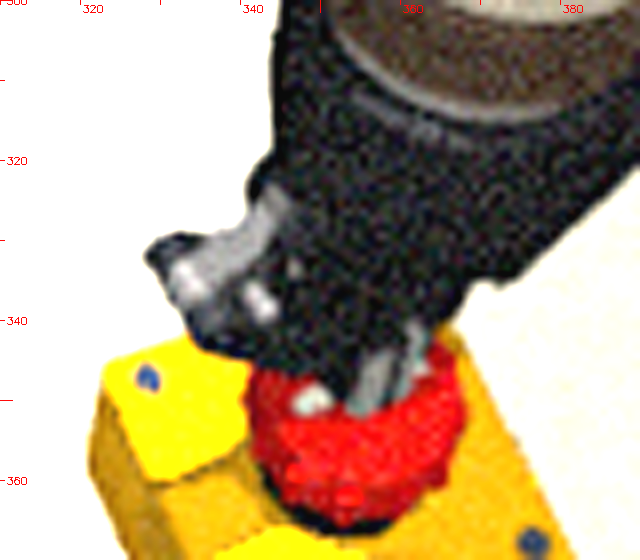

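View pics/s12f.png

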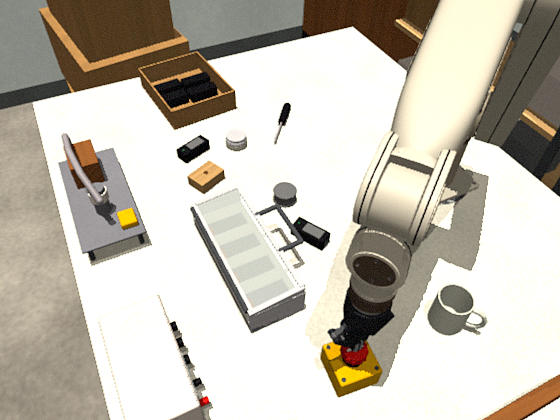

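Emit:
{"fn": "apply_moves", "kwargs": {
  "plan": [0,0,0.001,0,0,0,0,0,0.002,0,0,0,0,0,0.002,0,0,0]
}}

```text
clock: 6.48
eef_pos: [0.5157, 0.3832, 0.0615]
tool_rot: [0.711, 0.703, 0.0, 0.0]
ft_force: [-1.9, -0.8, 2.2]
grip_width: 0.0
```

```bash
python3 -c "
from h import *
st()"
```

```text
t 6.48 p [0.5157 0.3832 0.0615] psi 89.37 tilt 0.02 q [ 0.639  0.599  0.203  1.174 -0.     2.221] F [-1.9 -0.8  2.2] w 0.0
```

Emit:
{"fn": "apply_moves", "kwargs": {
  "plan": [0,0,0.001,0,0,0,0,0,0.002,0,0,0,0,0,0.003,0,0,0,0,0,0.003,0,0,0]
}}

```text
clock: 6.82
eef_pos: [0.5156, 0.3832, 0.0581]
tool_rot: [0.711, 0.703, 0.0, 0.0]
ft_force: [-1.1, -1.3, 4.3]
grip_width: -0.0001
```

```bash
python3 -c "
from h import *
st()"
```

```text
t 6.82 p [0.5156 0.3832 0.0581] psi 89.37 tilt 0.01 q [0.639 0.602 0.198 1.168 0.    2.221] F [-1.1 -1.3  4.3] w -0.0001
```

Emit:
{"fn": "apply_moves", "kwargs": {
  "plan": [0,0,0.001,0,0,0,0,0,0.002,0,0,0,0,0,0.003,0,0,0,0,0,0.003,0,0,0]
}}

```text
clock: 7.15
eef_pos: [0.5157, 0.3832, 0.0559]
tool_rot: [0.711, 0.703, 0.0, 0.0]
ft_force: [-2.5, -1.5, 7.1]
grip_width: -0.0005
```

```bash
python3 -c "
from h import *
st()"
```

```text
t 7.15 p [0.5157 0.3832 0.0559] psi 89.37 tilt 0.04 q [ 0.639  0.603  0.195  1.162 -0.     2.221] F [-2.5 -1.5  7.1] w -0.0005
```

Emit:
{"fn": "apply_moves", "kwargs": {
  "plan": [0,0,0.001,0,0,0,0,0,0.002,0,0,0,0,0,0.003,0,0,0,0,0,0.003,0,0,0]
}}

```text
clock: 7.48
eef_pos: [0.516, 0.3834, 0.0558]
tool_rot: [0.711, 0.703, 0.001, 0.0]
ft_force: [-5.6, -5.1, 20.7]
grip_width: -0.0002
```

```bash
python3 -c "
from h import *
st()
t=optics.camera('top'); s=optics.camera('scene')
crop(br(t),80,150,140,210,10,'t13.png'); crop(br(s),310,300,390,370,8,'s13.png')"
```

```text
t 7.48 p [0.516  0.3834 0.0558] psi 89.37 tilt 0.16 q [ 0.639  0.602  0.193  1.159 -0.     2.221] F [-5.6 -5.1 20.7] w -0.0002
```

View pics/s13.png

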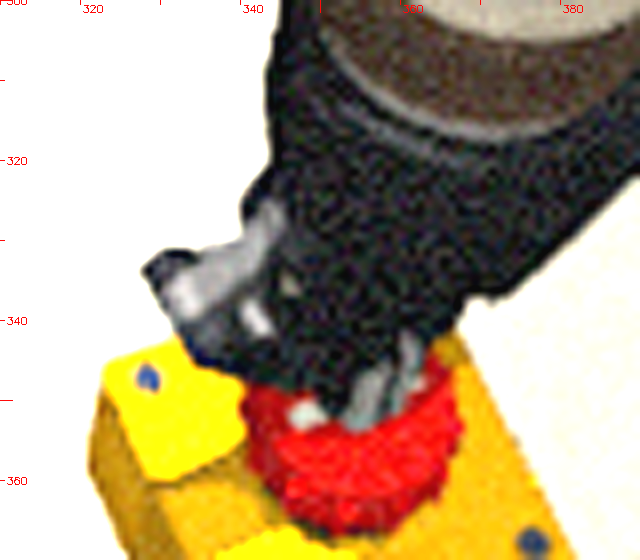

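Emit:
{"fn": "apply_moves", "kwargs": {
  "plan": [0,0,-0.01,0,0,0,0,0,-0.03,0,0,0,0,0,-0.06,0,0,0,0,0,-0.06,0,0,0,0,0,-0.06,0,0,0]
}}

```text
clock: 8.0
eef_pos: [0.5171, 0.3843, 0.1138]
tool_rot: [0.711, 0.703, 0.002, 0.0]
ft_force: [-0.1, -0.2, -0.2]
grip_width: 0.0001
```

```bash
python3 -c "
from h import *
st()
t=optics.camera('top'); s=optics.camera('scene')
for d in (0,.038):
  p=sensors.get_obs()['eef_pos']+[0,0,d];print(pr(t,p),pr(s,p))
crop(br(t),80,150,140,210,10,'t14.png'); crop(br(s),310,300,390,370,8,'s14.png')"
```

```text
t 8.0 p [0.5171 0.3843 0.1138] psi 89.37 tilt 0.26 q [0.639 0.564 0.284 1.286 0.    2.221] F [-0.1 -0.2 -0.2] w 0.0001
[118.22584241 188.54257454] [355.64333609 343.07810646]
[111.76660818 185.4293776 ] [358.54864731 333.46143167]
```

View pics/s14.png

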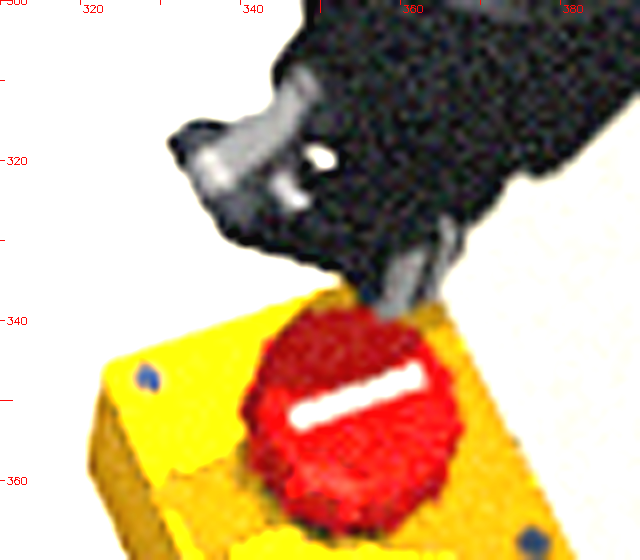

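View pics/t14.png

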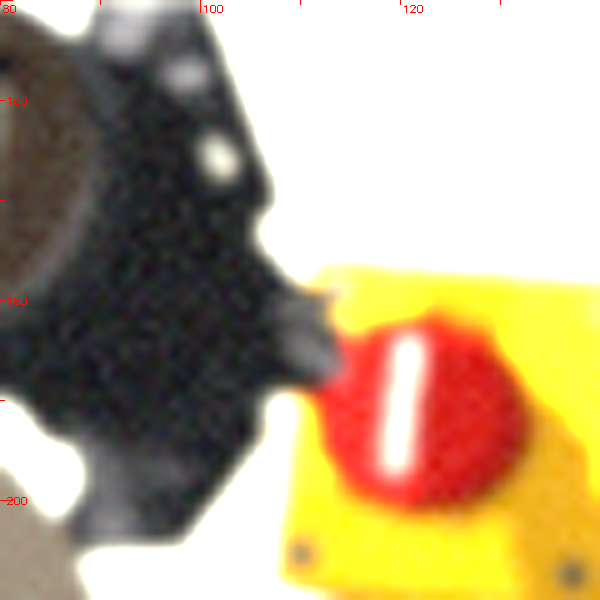

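Emit:
{"fn": "apply_moves", "kwargs": {
  "plan": [-0.337,-0.03,0,0,0,-0.011,-0.337,-0.03,0,0,0,-0.011,-0.337,-0.03,0,0,0,-0.011,-0.337,-0.03,0,0,0,-0.011,-0.337,-0.03,0,0,0,-0.011,-0.337,-0.03,0,0,0,-0.011,-0.337,-0.03,0,0,0,-0.011,-0.337,-0.03,0,0,0,-0.011,-0.337,-0.03,0,0,0,-0.011,-0.337,-0.03,0,0,0,-0.011,-0.337,-0.03,0,0,0,-0.011],
  "grip": 0.045
}}

```text
clock: 9.02
eef_pos: [0.4813, 0.0464, 0.1112]
tool_rot: [0.708, 0.707, -0.0, -0.001]
ft_force: [-0.1, 1.1, 0.3]
grip_width: 0.045
```

```bash
python3 -c "
from h import *
st()
t=optics.camera('top'); s=optics.camera('scene')
for d in (0,.038):
  p=sensors.get_obs()['eef_pos']+[0,0,d];print(pr(t,p),pr(s,p))
crop(br(t),200,140,310,240,7,'t15.png'); crop(br(s),240,160,340,270,6,'s15.png')"
```

```text
t 9.02 p [0.4813 0.0464 0.1112] psi 89.93 tilt 0.11 q [ 9.600e-02  2.630e-01 -1.860e-01  1.123e+00  1.000e-03  1.668e+00] F [-0.1  1.1  0.3] w 0.045
[255.12379763 198.51849027] [289.76699529 215.44785259]
[254.23335572 195.81306936] [290.37113637 204.36734041]
```

View pics/s15.png

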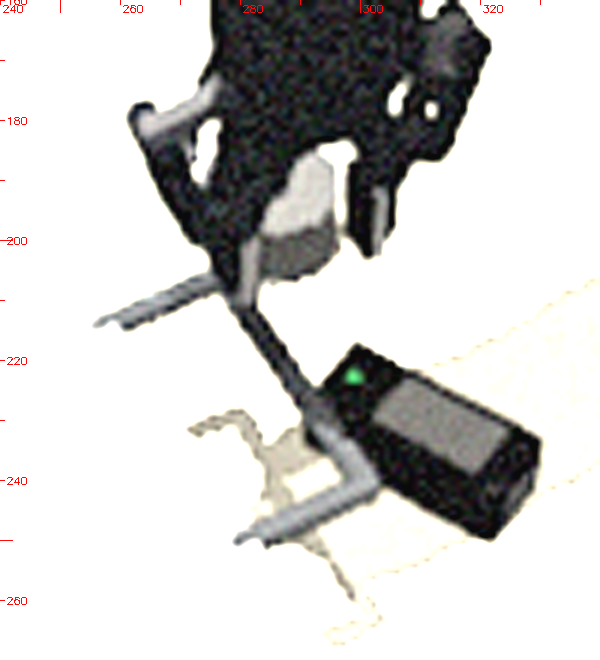

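View pics/t15.png

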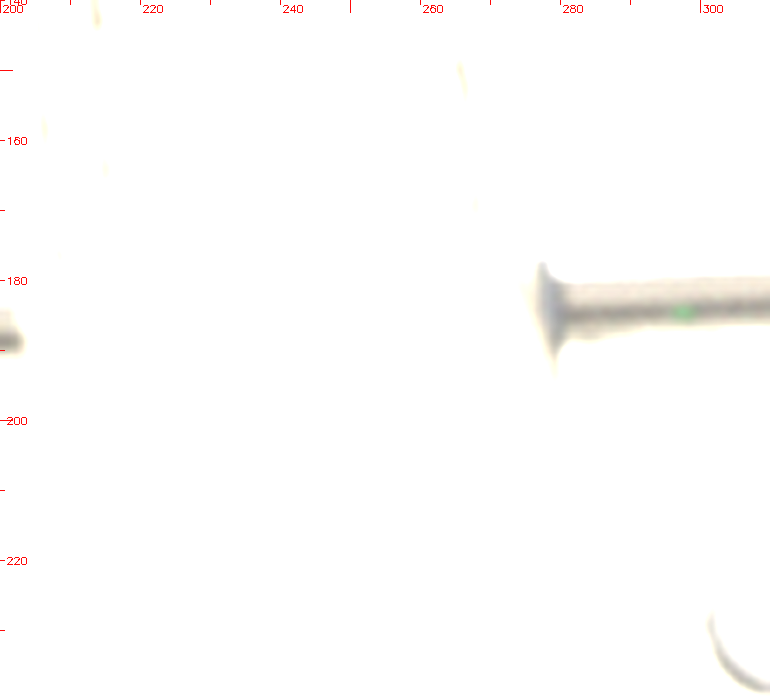

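Emit:
{"fn": "apply_moves", "kwargs": {
  "plan": [0,0,0.015,0,0,0,0,0,0.03,0,0,0,0,0,0.045,0,0,0,0,0,0.06,0,0,0,0,0,0.07,0,0,0,0,0,0.07,0,0,0,0,0,0.07,0,0,0]
}}

```text
clock: 9.7
eef_pos: [0.4814, 0.0479, 0.0415]
tool_rot: [0.706, 0.708, -0.001, -0.001]
ft_force: [0.7, -0.7, 0.2]
grip_width: 0.0447
```

```bash
python3 -c "
from h import *
st()
s=optics.camera('scene')
crop(br(s,1),240,160,340,270,6,'s16.png')"
```

```text
t 9.7 p [0.4814 0.0479 0.0415] psi 90.15 tilt 0.1 q [ 0.099  0.335 -0.289  0.949  0.     1.667] F [ 0.7 -0.7  0.2] w 0.0447
```

View pics/s16.png

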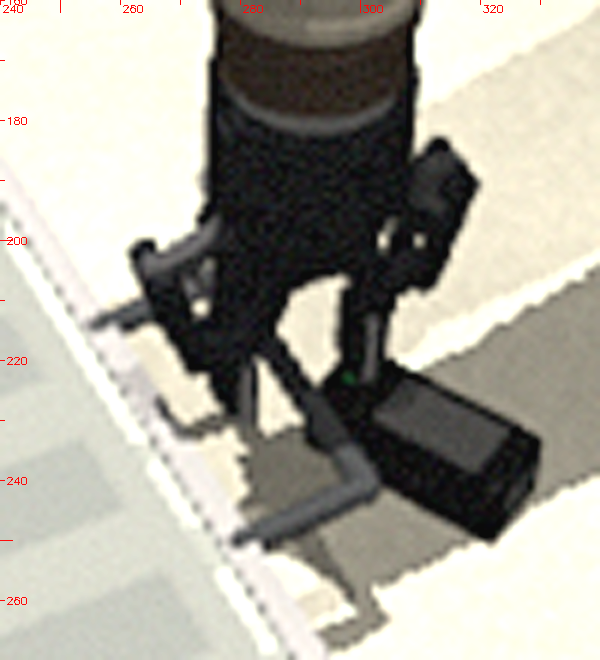

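Emit:
{"fn": "apply_moves", "kwargs": {
  "plan": [0,0,0,0,0,0,0,0,0,0,0,0,0,0,0,0,0,0,0,0,0,0,0,0,0,0,0,0,0,0,0,0,0,0,0,0],
  "grip": 0.0
}}

```text
clock: 10.25
eef_pos: [0.4853, 0.0469, 0.0435]
tool_rot: [0.707, 0.707, 0.003, 0.002]
ft_force: [5.1, 1.1, -2.3]
grip_width: 0.0096
```

```bash
python3 -c "
from h import *
st()
"
```

```text
t 10.25 p [0.4853 0.0469 0.0435] psi 90.03 tilt 0.38 q [ 0.096  0.333 -0.286  0.946  0.     1.666] F [ 5.1  1.1 -2.3] w 0.0096
```

```bash
python3 -c "
import numpy as np
def T(a0,a1,n=12,off=0):
  for a in np.linspace(a0,a1,n+1)[1:]: print('%.3f: 0, %.3f, %.3f,'%(a,.182*(np.cos(a0)-np.cos(a))+off,-.182*(np.sin(a)-np.sin(a0))))
T(.07,.67); print(); T(.67,1.27);print();T(1.27,1.67)
"
```

```text
0.120: 0, 0.001, -0.009,
0.170: 0, 0.002, -0.018,
0.220: 0, 0.004, -0.027,
0.270: 0, 0.006, -0.036,
0.320: 0, 0.009, -0.045,
0.370: 0, 0.012, -0.053,
0.420: 0, 0.015, -0.061,
0.470: 0, 0.019, -0.070,
0.520: 0, 0.024, -0.078,
0.570: 0, 0.028, -0.085,
0.620: 0, 0.033, -0.093,
0.670: 0, 0.039, -0.100,

0.720: 0, 0.006, -0.007,
0.770: 0, 0.012, -0.014,
0.820: 0, 0.018, -0.020,
0.870: 0, 0.025, -0.026,
0.920: 0, 0.032, -0.032,
0.970: 0, 0.040, -0.037,
1.020: 0, 0.047, -0.042,
1.070: 0, 0.055, -0.047,
1.120: 0, 0.063, -0.051,
1.170: 0, 0.072, -0.055,
1.220: 0, 0.080, -0.058,
1.270: 0, 0.089, -0.061,

1.303: 0, 0.006, -0.002,
1.337: 0, 0.012, -0.003,
1.370: 0, 0.018, -0.005,
1.403: 0, 0.024, -0.006,
1.437: 0, 0.030, -0.007,
1.470: 0, 0.036, -0.007,
1.503: 0, 0.042, -0.008,
1.537: 0, 0.048, -0.008,
1.570: 0, 0.054, -0.008,
1.603: 0, 0.060, -0.008,
1.637: 0, 0.066, -0.008,
1.670: 0, 0.072, -0.007,
```

Emit:
{"fn": "apply_moves", "kwargs": {
  "plan": [0,0.004,-0.004,0,0,0,0,0.005,-0.009,0,0,0,0,0.006,-0.018,0,0,0,0,0.008,-0.027,0,0,0,0,0.008,-0.027,0,0,0]
}}

```text
clock: 10.67
eef_pos: [0.4896, 0.047, 0.0708]
tool_rot: [0.707, 0.707, 0.0, -0.001]
ft_force: [-3.8, 2.2, 0.5]
grip_width: 0.0095
```

```bash
python3 -c "
from h import *
st()
s=optics.camera('scene')
crop(br(s,1),170,160,330,330,4,'s17.png');crop(br(s,1),310,320,390,400,5,'s17b.png')
"
```

```text
t 10.67 p [0.4896 0.047  0.0708] psi 90.02 tilt 0.07 q [ 9.500e-02  3.150e-01 -2.290e-01  1.027e+00  1.000e-03  1.665e+00] F [-3.8  2.2  0.5] w 0.0095
```

View pics/s17.png

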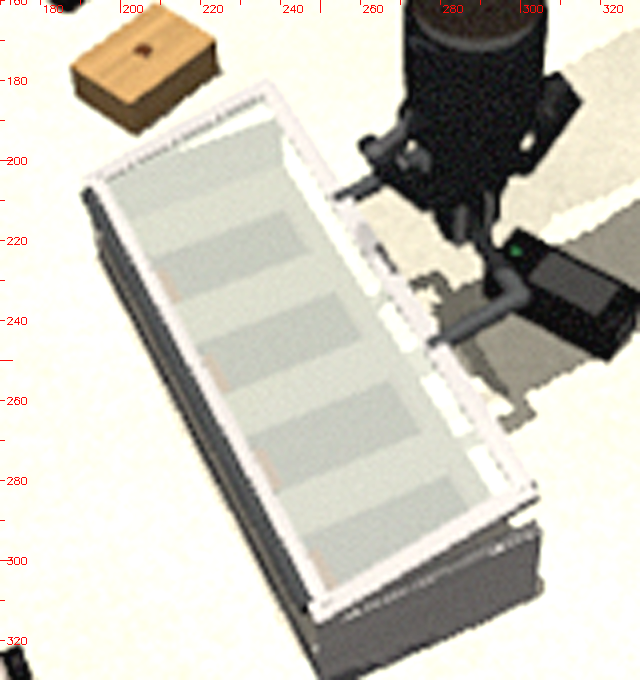

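View pics/s17b.png

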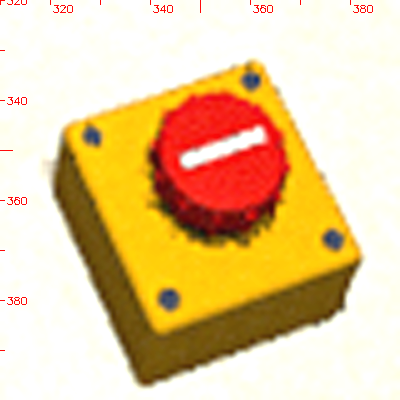

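```bash
python3 -c "
import numpy as np
def T(a0,a1,n=12,off=0):
  for a in np.linspace(a0,a1,n+1)[1:]: print('0, %.3f, %.3f, 0, 0, 0,'%(.182*(np.cos(a0)-np.cos(a))+off,-.182*(np.sin(a)-np.sin(a0))),end=' ')
  print()
T(.22,.82); print(); T(.82,1.36);print();T(1.36,1.68)
"
```

```text
0, 0.002, -0.009, 0, 0, 0, 0, 0.005, -0.018, 0, 0, 0, 0, 0.008, -0.026, 0, 0, 0, 0, 0.011, -0.034, 0, 0, 0, 0, 0.015, -0.043, 0, 0, 0, 0, 0.020, -0.051, 0, 0, 0, 0, 0.024, -0.058, 0, 0, 0, 0, 0.029, -0.066, 0, 0, 0, 0, 0.035, -0.073, 0, 0, 0, 0, 0.041, -0.080, 0, 0, 0, 0, 0.047, -0.087, 0, 0, 0, 0, 0.053, -0.093, 0, 0, 0, 

0, 0.006, -0.005, 0, 0, 0, 0, 0.012, -0.011, 0, 0, 0, 0, 0.019, -0.016, 0, 0, 0, 0, 0.026, -0.020, 0, 0, 0, 0, 0.033, -0.024, 0, 0, 0, 0, 0.040, -0.028, 0, 0, 0, 0, 0.047, -0.032, 0, 0, 0, 0, 0.055, -0.035, 0, 0, 0, 0, 0.062, -0.038, 0, 0, 0, 0, 0.070, -0.041, 0, 0, 0, 0, 0.078, -0.043, 0, 0, 0, 0, 0.086, -0.045, 0, 0, 0, 

0, 0.005, -0.001, 0, 0, 0, 0, 0.010, -0.002, 0, 0, 0, 0, 0.014, -0.002, 0, 0, 0, 0, 0.019, -0.003, 0, 0, 0, 0, 0.024, -0.003, 0, 0, 0, 0, 0.029, -0.004, 0, 0, 0, 0, 0.034, -0.004, 0, 0, 0, 0, 0.039, -0.004, 0, 0, 0, 0, 0.043, -0.004, 0, 0, 0, 0, 0.048, -0.004, 0, 0, 0, 0, 0.053, -0.003, 0, 0, 0, 0, 0.058, -0.003, 0, 0, 0,
```

Emit:
{"fn": "apply_moves", "kwargs": {
  "plan": [0,0.002,-0.009,0,0,0,0,0.005,-0.018,0,0,0,0,0.007,-0.026,0,0,0,0,0.01,-0.034,0,0,0,0,0.014,-0.043,0,0,0,0,0.018,-0.051,0,0,0,0,0.022,-0.058,0,0,0,0,0.027,-0.066,0,0,0,0,0.033,-0.073,0,0,0,0,0.039,-0.08,0,0,0,0,0.045,-0.087,0,0,0,0,0.051,-0.093,0,0,0]
}}

```text
clock: 11.72
eef_pos: [0.5413, 0.048, 0.1624]
tool_rot: [0.707, 0.707, 0.001, -0.001]
ft_force: [1.8, 7.8, -10.2]
grip_width: 0.0098
```

```bash
python3 -c "
from h import *
st()
"
```

```text
t 11.72 p [0.5413 0.048  0.1624] psi 90.06 tilt 0.16 q [0.087 0.341 0.062 1.292 0.003 1.656] F [  1.8   7.8 -10.2] w 0.0098
```

Emit:
{"fn": "apply_moves", "kwargs": {
  "plan": [0.001,0.006,-0.005,0,0,0,0.002,0.012,-0.011,0,0,0,0.002,0.019,-0.016,0,0,0,0.002,0.026,-0.02,0,0,0,0.002,0.033,-0.024,0,0,0,0.003,0.04,-0.028,0,0,0,0.003,0.047,-0.032,0,0,0,0.003,0.055,-0.035,0,0,0,0.003,0.062,-0.038,0,0,0,0.003,0.07,-0.04,0,0,0,0.003,0.078,-0.042,0,0,0,0.003,0.086,-0.044,0,0,0]
}}

```text
clock: 12.72
eef_pos: [0.6258, 0.0497, 0.2103]
tool_rot: [0.707, 0.707, 0.0, -0.0]
ft_force: [-7.2, 4.0, 8.5]
grip_width: 0.0093
```

```bash
python3 -c "
from h import *
st()
"
```

```text
t 12.72 p [0.6258 0.0497 0.2103] psi 90.02 tilt 0.04 q [7.900e-02 5.000e-01 4.280e-01 1.498e+00 1.000e-03 1.649e+00] F [-7.2  4.   8.5] w 0.0093
```

Emit:
{"fn": "apply_moves", "kwargs": {
  "plan": [0.001,0.005,-0.003,0,0,0,0.001,0.01,-0.004,0,0,0,0.001,0.015,-0.005,0,0,0,0.001,0.02,-0.006,0,0,0,0.002,0.025,-0.006,0,0,0,0.002,0.03,-0.006,0,0,0,0.002,0.035,-0.006,0,0,0,0.002,0.04,-0.006,0,0,0,0.002,0.045,-0.006,0,0,0,0.003,0.05,-0.006,0,0,0,0.003,0.055,-0.006,0,0,0,0.003,0.06,-0.005,0,0,0]
}}

```text
clock: 13.72
eef_pos: [0.6871, 0.051, 0.2153]
tool_rot: [0.707, 0.707, 0.0, 0.002]
ft_force: [-4.6, -0.1, 8.9]
grip_width: 0.0091
```

```bash
python3 -c "
from h import *
st()
s=optics.camera('scene'); cv2.imwrite('pics/s18.png',br(s,1.8)['pixels'][:,:,::-1])
"
```

```text
t 13.72 p [0.6871 0.051  0.2153] psi 89.97 tilt 0.24 q [ 0.075  0.645  0.685  1.608 -0.003  1.647] F [-4.6 -0.1  8.9] w 0.0091
```

View pics/s18.png

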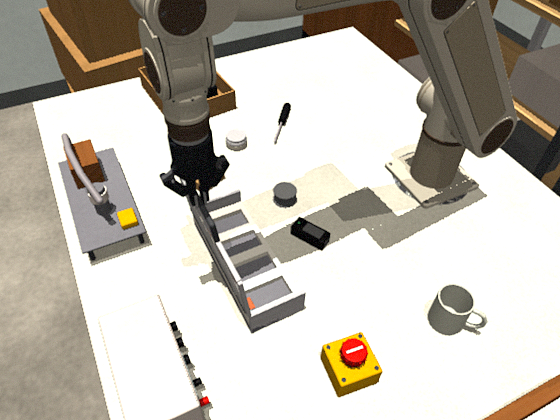

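Emit:
{"fn": "apply_moves", "kwargs": {
  "plan": [0,0,0,0,0,0,0,0,0,0,0,0,0,0,0,0,0,0,0,0,-0.015,0,0,0,0,0,-0.03,0,0,0,0,0,-0.05,0,0,0,0,0,-0.05,0,0,0,0,0,-0.05,0,0,0],
  "grip": 0.045
}}

```text
clock: 14.43
eef_pos: [0.6879, 0.0522, 0.2626]
tool_rot: [0.707, 0.707, 0.001, 0.001]
ft_force: [0.3, 0.2, -0.6]
grip_width: 0.0454
```

```bash
python3 -c "
from h import *
st()
s=optics.camera('scene'); crop(br(s,1.),140,110,320,340,3,'s19.png')
"
```

```text
t 14.43 p [0.6879 0.0522 0.2626] psi 89.98 tilt 0.21 q [ 7.600e-02  6.650e-01  8.420e-01  1.744e+00 -1.000e-03  1.647e+00] F [ 0.3  0.2 -0.6] w 0.0454
```

View pics/s19.png

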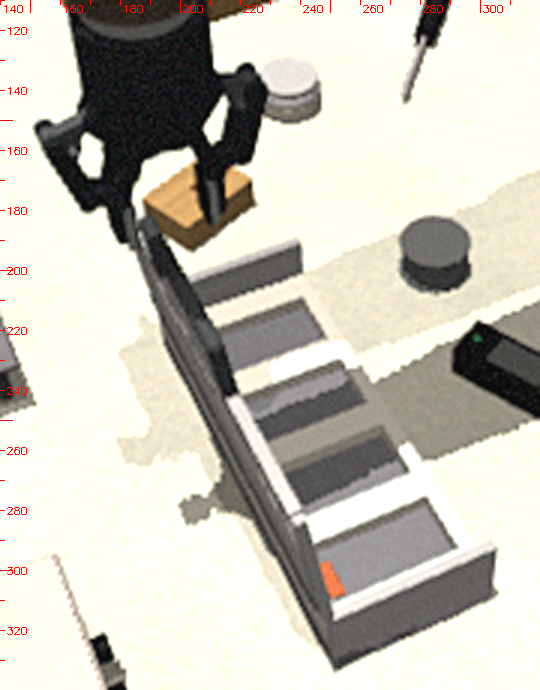

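Emit:
{"fn": "apply_moves", "kwargs": {
  "plan": [-0.43,-0.116,0,0,0,1.21,-0.43,-0.116,0,0,0,1.21,-0.43,-0.116,0,0,0,1.21,-0.43,-0.116,0,0,0,1.21,-0.43,-0.116,0,0,0,1.21,-0.43,-0.116,0,0,0,1.21,-0.43,-0.116,0,0,0,1.21,-0.43,-0.116,0,0,0,1.21,-0.43,-0.116,0,0,0,1.21,-0.43,-0.116,0,0,0,1.21,-0.43,-0.116,0,0,0,1.21,-0.43,-0.116,0,0,0,1.21],
  "grip": 0.07
}}

```text
clock: 15.48
eef_pos: [0.5672, -0.3838, 0.2581]
tool_rot: [0.984, 0.175, -0.002, -0.0]
ft_force: [-0.7, 0.2, -0.4]
grip_width: 0.07
```

```bash
python3 -c "
from h import *
st()
s=optics.camera('scene'); t=optics.camera('top')
cv2.imwrite('pics/t20.png',br(t,1.8)['pixels'][:,:,::-1])
cv2.imwrite('pics/s20.png',br(s,1.8)['pixels'][:,:,::-1])
"
```

```text
t 15.48 p [ 0.5672 -0.3838  0.2581] psi 20.2 tilt 0.25 q [-0.594  0.657  0.816  1.733 -0.003  2.195] F [-0.7  0.2 -0.4] w 0.07
```

View pics/t20.png

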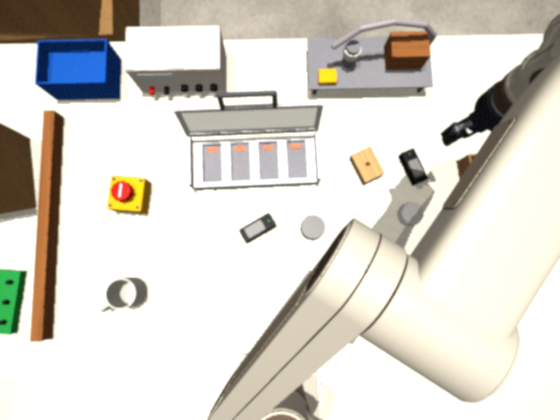

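View pics/s20.png

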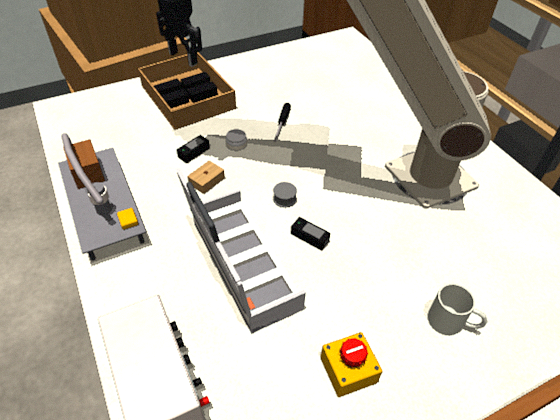

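```bash
python3 -c "
from h import *
s=optics.camera('scene'); t=optics.camera('top')
crop(br(t,1),185,90,325,195,5,'t21.png');crop(br(t,1),385,140,445,195,10,'t22.png');crop(br(t,1),235,205,285,245,12,'t23.png')
crop(br(s,1),170,170,310,330,4,'s21.png')
"
```

View pics/t21.png

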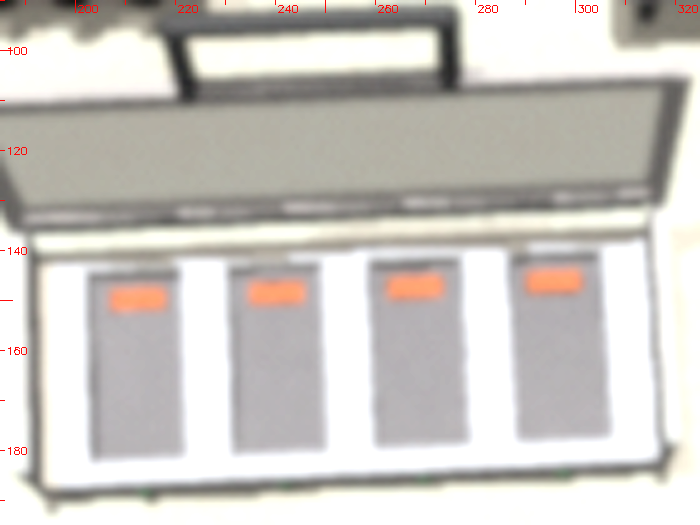

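View pics/t22.png

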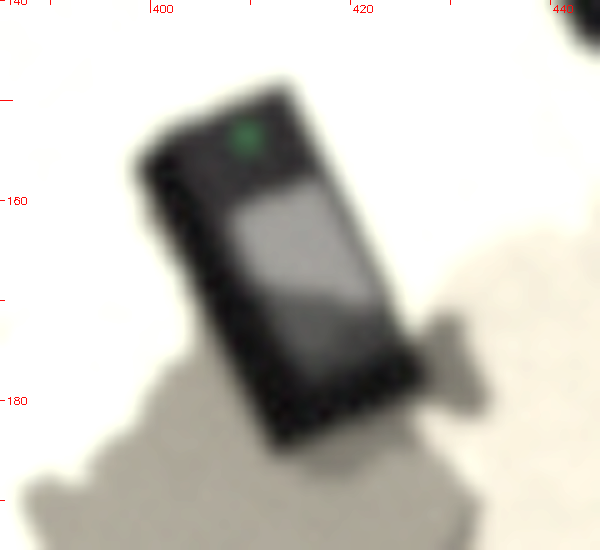

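View pics/t23.png

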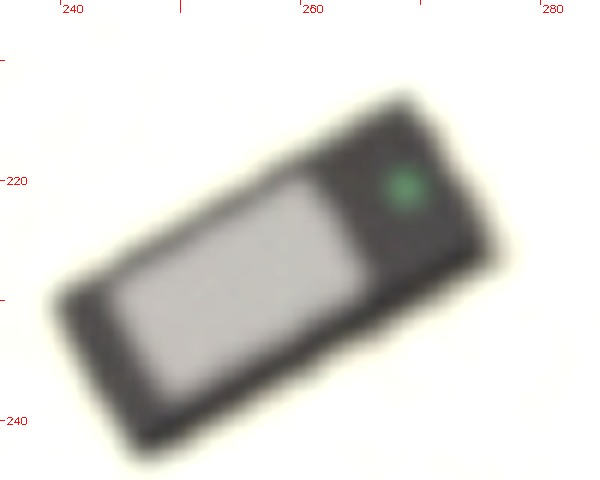

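View pics/s21.png

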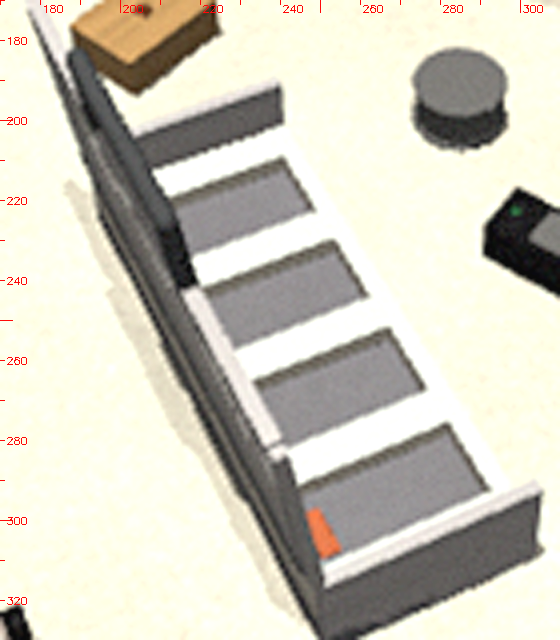

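```bash
python3 -c "
from h import *
np.set_printoptions(precision=4,suppress=True)
s=optics.camera('scene'); t=optics.camera('top')
P=[[(287.0,141.8),(304.3,140.7),(306.8,177),(289,178)],[(258.8,142.8),(276,142),(278.2,178.2),(260.2,179.2)],[(230.8,143.8),(248.2,143),(249.8,179.5),(231.8,180.3)],[(203,145),(220.6,144.3),(221.5,180.4),(203.6,181.8)]]
for p in P:
  q=np.array([bp(t,*a,.034)[:2] for a in p]); print(q.mean(0), q[0]-q[1],q[0]-q[3],(q[2]+q[3])/2)
F=[[(241.3,209.3),(248.8,223)],[(253.3,230),(262,244.3)],[(267.5,252),(276.5,267)],[(281.8,276),(292.5,292.5)]]
for p in F:
  q=np.array([bp(s,*a,.034)[:2] for a in p]);print('scene front',q.mean(0),q[1]-q[0])
print('B',[bp(t,*a,.034)[:2] for a in ((399,156),(413.5,148.4),(427.3,177.8),(409.5,153.7))])
print('B led s', bp(s,183.2,150,.034))
# B scene bottom corners etc
"

```

```text
[ 0.5996 -0.0625] [-0.002   0.0471] [0.1004 0.0024] [ 0.5493 -0.0639]
[0.5982 0.0144] [-0.0011  0.0467] [0.1008 0.0018] [0.5479 0.0131]
[0.597  0.0901] [-0.0011  0.0471] [0.1009 0.0017] [0.5466 0.089 ]
[0.5955 0.1652] [-0.0008  0.0475] [0.1015 0.0016] [0.5452 0.1643]
scene front [ 0.5515 -0.0581] [0.0013 0.0502]
scene front [0.551  0.0172] [-0.0006  0.0494]
scene front [0.5485 0.0922] [-0.0003  0.0478]
scene front [0.5474 0.1682] [-0.0019  0.0492]
B [array([ 0.602, -0.34 ]), array([ 0.6223, -0.3811]), array([ 0.5398, -0.4124]), array([ 0.6077, -0.3691])]
B led s [ 0.611  -0.3653  0.034 ]
```

Emit:
{"fn": "apply_moves", "kwargs": {
  "plan": [0.011,0,0.04,0,0,-0.01,0.011,0,0.08,0,0,-0.01,0.011,0,0.12,0,0,-0.01,0.011,0,0.16,0,0,-0.01,0.011,0,0.198,0,0,-0.01,0.011,0,0.198,0,0,-0.01,0.011,0,0.198,0,0,-0.01],
  "grip": 0.06
}}

```text
clock: 16.37
eef_pos: [0.5798, -0.371, 0.0609]
tool_rot: [0.983, 0.185, -0.002, -0.002]
ft_force: [0.2, 0.0, 0.5]
grip_width: 0.06
```

```bash
python3 -c "
from h import *
st()
s=optics.camera('scene'); t=optics.camera('top')
crop(br(t,1),385,120,465,195,8,'t24.png');crop(br(s,1),150,90,250,190,6,'s24.png')
"
```

```text
t 16.37 p [ 0.5798 -0.371   0.0609] psi 21.37 tilt 0.36 q [-0.569  0.698  0.38   1.259  0.     2.2  ] F [0.2 0.  0.5] w 0.06
```

View pics/t24.png

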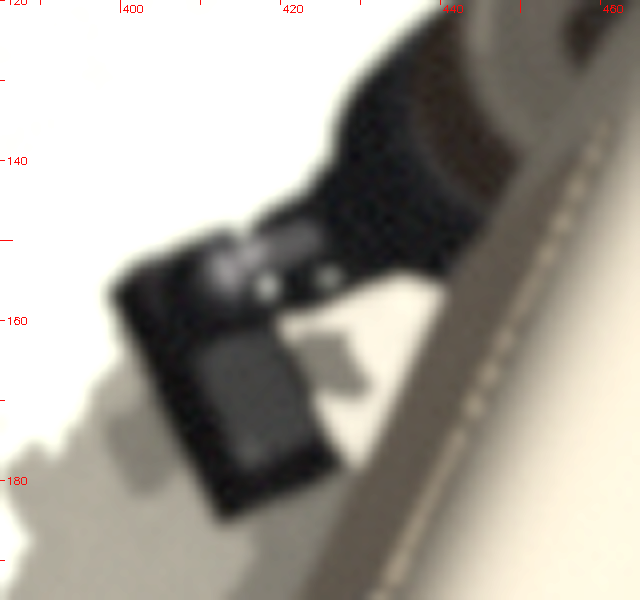

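View pics/s24.png

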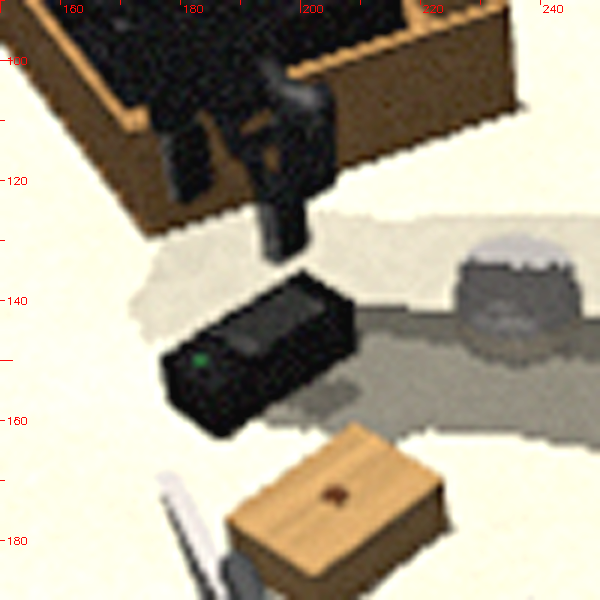

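```bash
python3 -c "
from h import *
o,m=st()
s=optics.camera('scene')
p=o['eef_pos']
for d in (0,.02,.03,.04,.05): print(d,pr(s,p+[0,0,d]))
print('B ctr top',pr(s,[.577,-.3795,.034]))
to(.577,-.3795,.02,20.8)
"

```

```text
t 16.47 p [ 0.5835 -0.374   0.0664] psi 21.32 tilt 0.28 q [-0.57   0.693  0.387  1.259 -0.     2.2  ] F [ 0.4 -0.3  1.2] w 0.06
0 [189.99571721 136.83711309]
0.02 [189.14666692 131.30287835]
0.03 [188.71506025 128.48960254]
0.04 [188.27862697 125.64486617]
0.05 [187.83728565 122.76813857]
B ctr top [192.80954464 143.82047615]
t 16.52 p [ 0.584  -0.3746  0.0674] psi 21.3 tilt 0.4 q [-0.57   0.693  0.388  1.259 -0.     2.2  ] F [0.2 0.3 0.6] w 0.0597
shift [-0.0085  0.0018  0.0474] az 0.0087
```

Emit:
{"fn": "apply_moves", "kwargs": {
  "plan": [0,0,0,0,0,0,0,0,0,0,0,0,0,0,0,0,0,0]
}}

```text
clock: 16.77
eef_pos: [0.5823, -0.3744, 0.0653]
tool_rot: [0.983, 0.184, 0.001, 0.001]
ft_force: [0.0, -0.2, -0.6]
grip_width: 0.0601
```

```bash
python3 -c "
from h import *
to(.577,-.3795,.0,20.8)
"

```

```text
t 16.77 p [ 0.5823 -0.3744  0.0653] psi 21.24 tilt 0.21 q [-0.571  0.694  0.384  1.258  0.     2.2  ] F [ 0.  -0.2 -0.6] w 0.0601
shift [-0.007   0.0026  0.0653] az 0.0077
```

Emit:
{"fn": "apply_moves", "kwargs": {
  "plan": [-0.007,0.003,0.015,0,0,0.008,-0.007,0.003,0.03,0,0,0.008,-0.007,0.003,0.045,0,0,0.008,-0.007,0.003,0.055,0,0,0.008,-0.007,0.003,0.055,0,0,0.008,-0.007,0.003,0.055,0,0,0.008,-0.007,0.003,0.055,0,0,0.008]
}}

```text
clock: 17.35
eef_pos: [0.5765, -0.3794, 0.0092]
tool_rot: [0.984, 0.18, 0.001, 0.001]
ft_force: [0.4, 0.3, -0.2]
grip_width: 0.0599
```

```bash
python3 -c "
from h import *
st()
s=optics.camera('scene'); t=optics.camera('top')
crop(br(t,1.5),385,130,445,195,8,'t25.png');crop(br(s,1.5),160,100,230,175,8,'s25.png')
"
```

```text
t 17.35 p [ 0.5765 -0.3794  0.0092] psi 20.79 tilt 0.1 q [-0.582  0.733  0.305  1.141 -0.     2.197] F [ 0.4  0.3 -0.2] w 0.0599
```

View pics/t25.png

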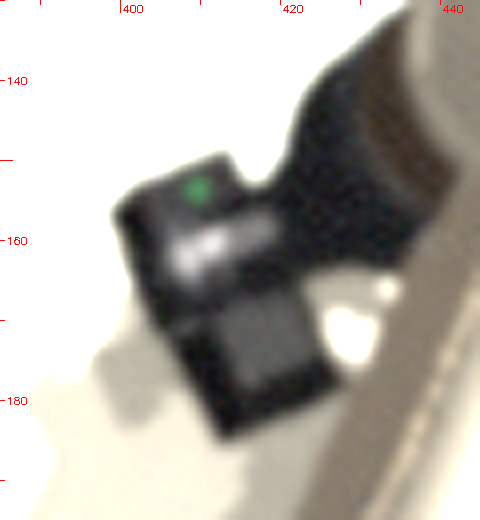

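View pics/s25.png

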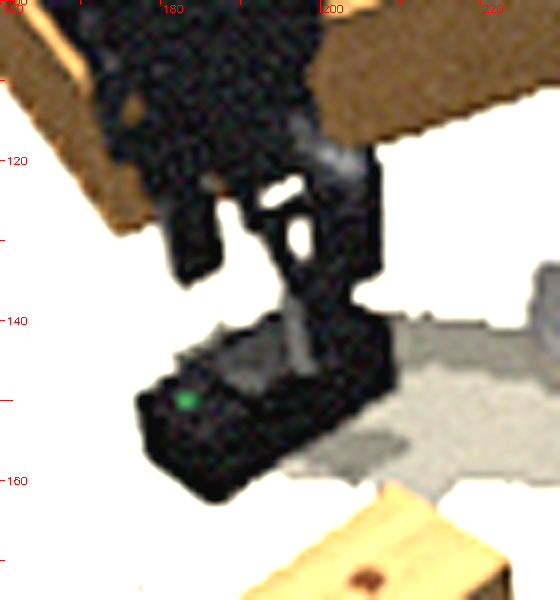

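Emit:
{"fn": "apply_moves", "kwargs": {
  "plan": [0,0,0.004,0,0,0,0,0,0.008,0,0,0,0,0,0.012,0,0,0,0,0,0.016,0,0,0,0,0,0.02,0,0,0,0,0,0.02,0,0,0,0,0,0.02,0,0,0]
}}

```text
clock: 18.03
eef_pos: [0.5753, -0.3787, -0.0126]
tool_rot: [0.984, 0.18, -0.0, -0.0]
ft_force: [-0.0, -0.1, 0.4]
grip_width: 0.06
```

```bash
python3 -c "
from h import *
st()
s=optics.camera('scene')
crop(br(s,1.5),160,100,230,175,8,'s26.png')
"
```

```text
t 18.03 p [ 0.5753 -0.3787 -0.0126] psi 20.78 tilt 0.07 q [-0.582  0.752  0.281  1.101 -0.     2.197] F [-0.  -0.1  0.4] w 0.06
```

View pics/s26.png

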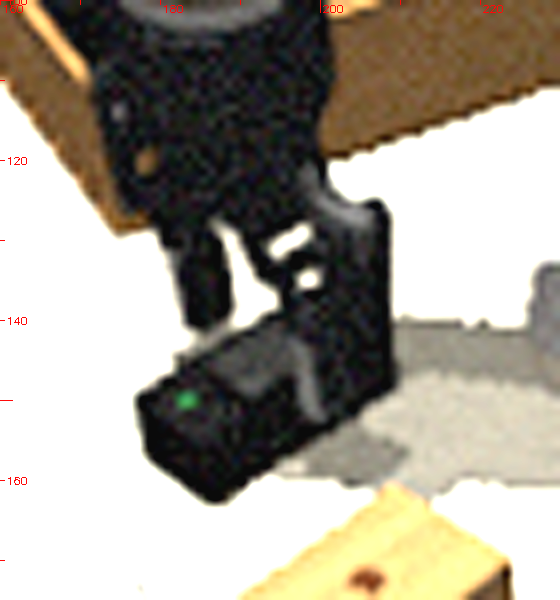

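Emit:
{"fn": "apply_moves", "kwargs": {
  "plan": [-0.003,0,-0.005,0,0,0,-0.003,0,-0.005,0,0,0,-0.003,0,-0.005,0,0,0]
}}

```text
clock: 18.33
eef_pos: [0.5734, -0.3806, -0.0058]
tool_rot: [0.984, 0.18, 0.001, 0.001]
ft_force: [-0.0, -0.1, 0.2]
grip_width: 0.0599
```

Emit:
{"fn": "apply_moves", "kwargs": {
  "plan": [0,0,0,0,0,0,0,0,0,0,0,0,0,0,0,0,0,0,0,0,0,0,0,0,0,0,0,0,0,0,0,0,0,0,0,0],
  "grip": 0.03
}}

```text
clock: 18.83
eef_pos: [0.5742, -0.3812, -0.0036]
tool_rot: [0.984, 0.18, 0.001, 0.002]
ft_force: [-1.9, 2.0, 11.7]
grip_width: 0.0301
```

```bash
python3 -c "
from h import *
st()
s=optics.camera('scene')
crop(br(s,1.5),160,100,230,175,8,'s27.png')
"
```

```text
t 18.83 p [ 0.5742 -0.3812 -0.0036] psi 20.77 tilt 0.25 q [-5.860e-01  7.400e-01  2.830e-01  1.109e+00 -1.000e-03  2.193e+00] F [-1.9  2.  11.7] w 0.0301
```

View pics/s27.png

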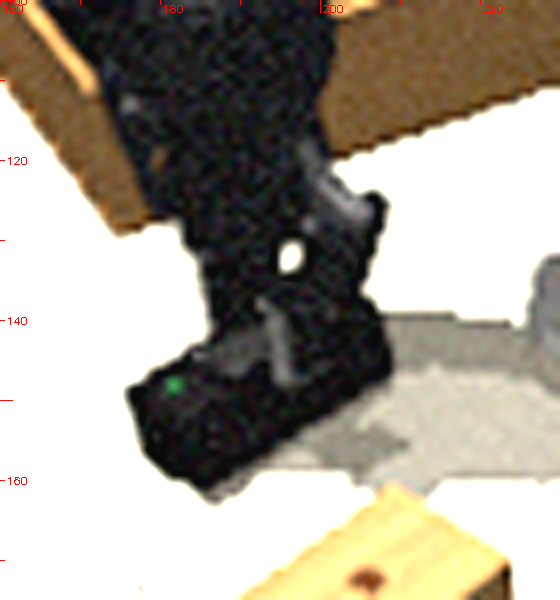

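Emit:
{"fn": "apply_moves", "kwargs": {
  "plan": [0,0,0,0,0,0,0,0,0,0,0,0,0,0,-0.01,0,0,0,0,0,-0.02,0,0,0,0,0,-0.02,0,0,0,0,0,-0.02,0,0,0],
  "grip": 0.065
}}

```text
clock: 19.38
eef_pos: [0.574, -0.3806, 0.0145]
tool_rot: [0.984, 0.18, 0.001, 0.001]
ft_force: [-0.4, 1.1, -0.6]
grip_width: 0.0648
```

```bash
python3 -c "
from h import *
st()
s=optics.camera('scene'); t=optics.camera('top')
crop(br(s,1.8),165,115,220,170,10,'s28.png'); crop(br(t,1.8),385,130,445,195,9,'t28.png')
"
```

```text
t 19.38 p [ 0.574  -0.3806  0.0145] psi 20.79 tilt 0.15 q [-0.586  0.725  0.304  1.148  0.     2.193] F [-0.4  1.1 -0.6] w 0.0648
```

View pics/s28.png

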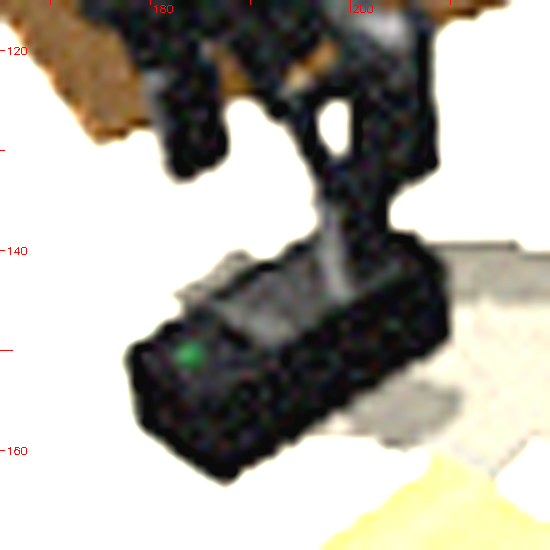

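View pics/t28.png

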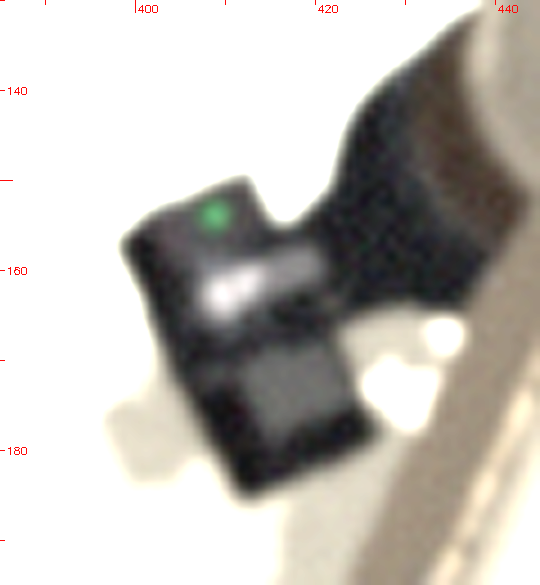

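```bash
python3 -c "
from h import *
s=optics.camera('scene'); t=optics.camera('top')
u=np.array([np.cos(np.radians(20.8)),np.sin(np.radians(20.8)),0]); n=np.array([-u[1],u[0],0])
for d in (.02,.03,.04,.05):
  p=np.array([.574,-.3806,.0145+d]); print(d,pr(s,p),'near',pr(s,p+.0325*n+.007*n),'far',pr(s,p-.0395*n), 'far inner', pr(s,p-.0325*n),'top near',pr(t,p+.0395*n))
print('LED s',bp(s,184,150.3,.034),'LED t',bp(t,408.9,154,.034))
for nm,c in (('ctr',[.5755,-.3816]),('avg',[.577,-.3795])):
  c=np.array([*c,.034]); print(nm,[pr(s,c+a*.047*u+b*.02*n).round(1).tolist() for a,b in((1,1),(1,-1),(-1,-1),(-1,1))],[pr(t,c+a*.047*u+b*.02*n).round(1).tolist() for a,b in((1,1),(1,-1),(-1,-1),(-1,1))])
"

```

```text
0.02 [193.64151012 143.18183658] near [202.57720002 149.38773314] far [184.9329119  137.13365669] far inner [186.46003601 138.19425463] top near [401.47131194 171.05619292]
0.03 [193.24827631 140.52501153] near [202.22749171 146.72988772] far [184.49847016 134.47866323] far inner [186.03273397 135.53888025] top near [402.64797082 170.16709535]
0.04 [192.85079049 137.83945846] near [201.87395219 144.04292442] far [184.05939117 131.79533023] far inner [185.60086048 132.85509761] top near [403.84709445 169.26102315]
0.05 [192.44898332 135.12470889] near [201.51651816 141.32636212] far [183.61560029 129.08320152] far inner [185.16434179 130.14244838] top near [405.06933236 168.33748551]
LED s [ 0.60938518 -0.3631124   0.034     ] LED t [ 0.6069232 -0.3673935  0.034    ]
ctr [[184.9, 154.1], [176.0, 147.7], [200.8, 132.9], [209.7, 138.9]] [[401.0, 152.2], [414.3, 146.9], [429.0, 178.2], [415.6, 183.7]]
avg [[184.7, 154.7], [175.7, 148.3], [200.6, 133.4], [209.5, 139.4]] [[400.2, 151.7], [413.5, 146.4], [428.2, 177.6], [414.8, 183.2]]
```

Emit:
{"fn": "apply_moves", "kwargs": {
  "plan": [0,0,0.008,0,0,0,0,0,0.016,0,0,0,0,0,0.024,0,0,0,0,0,0.032,0,0,0,0,0,0.036,0,0,0,0,0,0.04,0,0,0,0,0,0.04,0,0,0,0,0,0.04,0,0,0]
}}

```text
clock: 20.25
eef_pos: [0.5728, -0.3799, -0.0272]
tool_rot: [0.984, 0.18, -0.0, -0.0]
ft_force: [0.1, 0.3, -0.2]
grip_width: 0.0648
```

```bash
python3 -c "
from h import *
st()
s=optics.camera('scene'); t=optics.camera('top')
crop(br(s,2.2),165,115,220,170,10,'s29.png'); crop(br(t,1.8),385,130,445,195,9,'t29.png')
"
```

```text
t 20.25 p [ 0.5728 -0.3799 -0.0272] psi 20.78 tilt 0.03 q [-0.586  0.763  0.26   1.069  0.     2.193] F [ 0.1  0.3 -0.2] w 0.0648
```

View pics/s29.png

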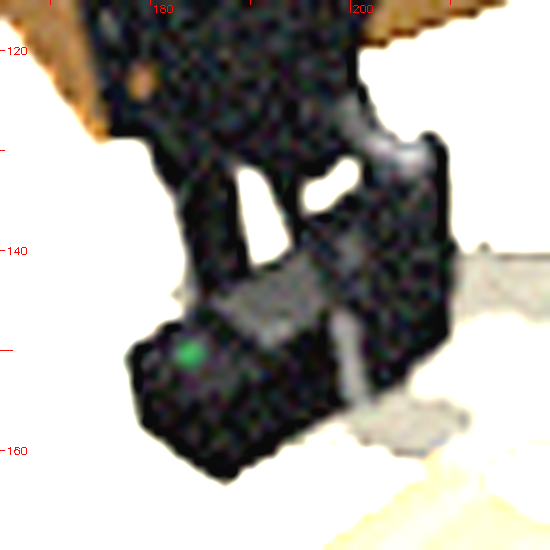

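Emit:
{"fn": "apply_moves", "kwargs": {
  "plan": [0,0,0,0,0,0,0,0,0,0,0,0,0,0,0,0,0,0,0,0,0,0,0,0,0,0,0,0,0,0,0,0,0,0,0,0],
  "grip": 0.03
}}

```text
clock: 20.85
eef_pos: [0.5736, -0.3804, -0.026]
tool_rot: [0.984, 0.18, 0.001, 0.001]
ft_force: [0.3, -0.0, 4.6]
grip_width: 0.0384
```

```bash
python3 -c "
from h import *
st()
s=optics.camera('scene'); t=optics.camera('top')
crop(br(s,2.2),165,115,220,170,10,'s30.png'); crop(br(t,1.8),385,130,445,195,9,'t30.png')
"
```

```text
t 20.85 p [ 0.5736 -0.3804 -0.026 ] psi 20.79 tilt 0.09 q [-0.586  0.761  0.261  1.069  0.     2.193] F [ 0.3 -0.   4.6] w 0.0384
```

View pics/s30.png

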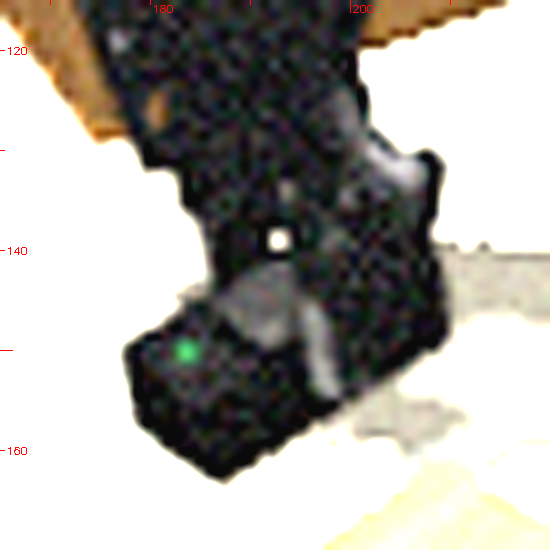

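Emit:
{"fn": "apply_moves", "kwargs": {
  "plan": [0,0,-0.01,0,0,0,0,0,-0.03,0,0,0,0,0,-0.06,0,0,0,0,0,-0.09,0,0,0,0,0,-0.11,0,0,0,0,0,-0.11,0,0,0,0,0,-0.11,0,0,0]
}}

```text
clock: 21.53
eef_pos: [0.5734, -0.3803, 0.084]
tool_rot: [0.984, 0.18, 0.001, 0.001]
ft_force: [-0.3, 0.4, -3.3]
grip_width: 0.0389
```

```bash
python3 -c "
from h import *
to(.6005,-.0605,.084,1.03)
s=optics.camera('scene')
crop(br(s,1.8),140,80,240,180,7,'s31.png')
"
```

```text
t 21.53 p [ 0.5734 -0.3803  0.084 ] psi 20.78 tilt 0.1 q [-0.586  0.675  0.4    1.294 -0.     2.193] F [-0.3  0.4 -3.3] w 0.0389
shift [ 0.1388 -0.2894 -0.0003] az 0.3448
```

View pics/s31.png

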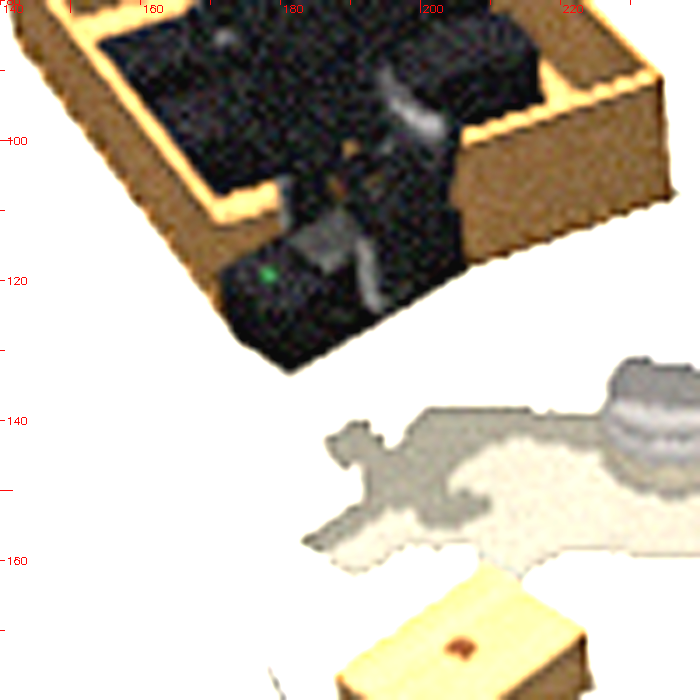

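Emit:
{"fn": "apply_moves", "kwargs": {
  "plan": [0.007,-0.015,0,0,0,0.02,0.021,-0.043,0,0,0,0.05,0.035,-0.072,0,0,0,0.085,0.049,-0.101,0,0,0,0.12,0.063,-0.13,0,0,0,0.155,0.077,-0.159,0,0,0,0.19,0.091,-0.188,0,0,0,0.225,0.105,-0.217,0,0,0,0.26,0.119,-0.246,0,0,0,0.295,0.13,-0.27,0,0,0,0.325,0.137,-0.284,0,0,0,0.34,0.139,-0.289,0,0,0,0.345]
}}

```text
clock: 22.58
eef_pos: [0.5982, -0.0572, 0.0802]
tool_rot: [1.0, 0.011, -0.003, -0.001]
ft_force: [-0.4, -0.1, -1.1]
grip_width: 0.0387
```

Emit:
{"fn": "apply_moves", "kwargs": {
  "plan": [0,0,0,0,0,0,0,0,0,0,0,0,0,0,0,0,0,0]
}}

```text
clock: 22.83
eef_pos: [0.5996, -0.0618, 0.0822]
tool_rot: [1.0, 0.008, -0.001, 0.0]
ft_force: [-0.2, -0.3, -2.6]
grip_width: 0.0384
```

```bash
python3 -c "
from h import *
to(.6005,-.0605,.02,1.03)
s=optics.camera('scene');t=optics.camera('top')
crop(br(s,1.4),150,110,290,310,3,'s32.png');crop(br(t,1.4),190,60,330,200,5,'t32.png')
"
```

```text
t 22.83 p [ 0.5996 -0.0618  0.0822] psi 0.95 tilt 0.1 q [-1.020e-01  5.090e-01  1.060e-01  1.169e+00 -1.000e-03  3.023e+00] F [-0.2 -0.3 -2.6] w 0.0384
shift [ 0.001  -0.0013  0.0622] az -0.0015
```

View pics/s32.png

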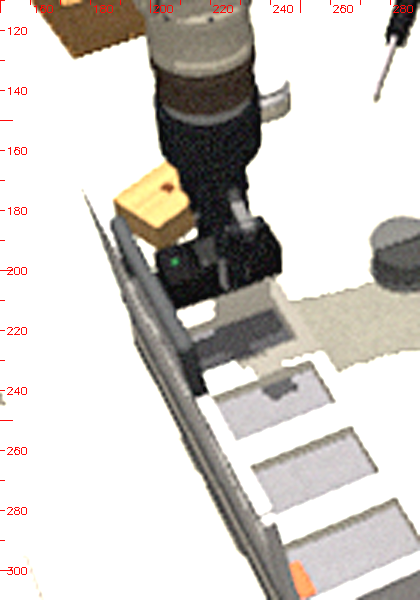

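View pics/t32.png

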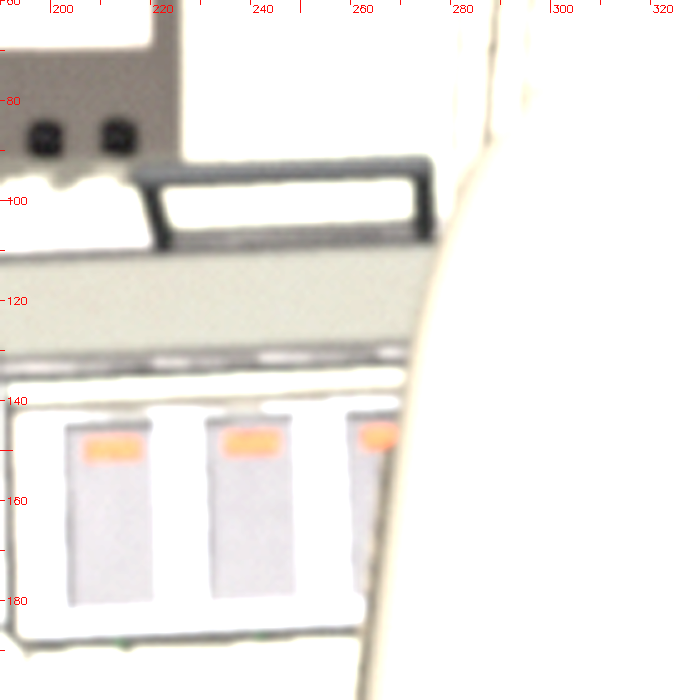

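```bash
python3 -c "
from h import *
o,m=st()
s=optics.camera('scene')
crop(br(s,1.2),185,165,260,235,9,'s33.png')
u=np.array([1,.0175,0]); n=np.array([-.0175,1,0]); x,y,z=o['eef_pos']; 
for zt in(.142,.108): print(zt,[pr(s,np.array([x,y,zt])+a*.047*u+b*.02*n).round(1).tolist() for a,b in((1,1),(1,-1),(-1,-1),(-1,1))], pr(s,np.array([x,y,zt])+.034*u))
"
```

```text
t 22.93 p [ 0.6    -0.062   0.0827] psi 0.91 tilt 0.04 q [-0.103  0.509  0.107  1.169 -0.     3.023] F [ 0.2  0.2 -2.1] w 0.0387
0.142 [[208.0, 203.4], [201.6, 192.1], [238.6, 179.5], [245.6, 190.3]] [210.03757124 195.87714851]
0.108 [[209.3, 213.3], [203.1, 202.0], [239.2, 189.5], [246.1, 200.2]] [211.31195323 205.79204728]
```

View pics/s33.png

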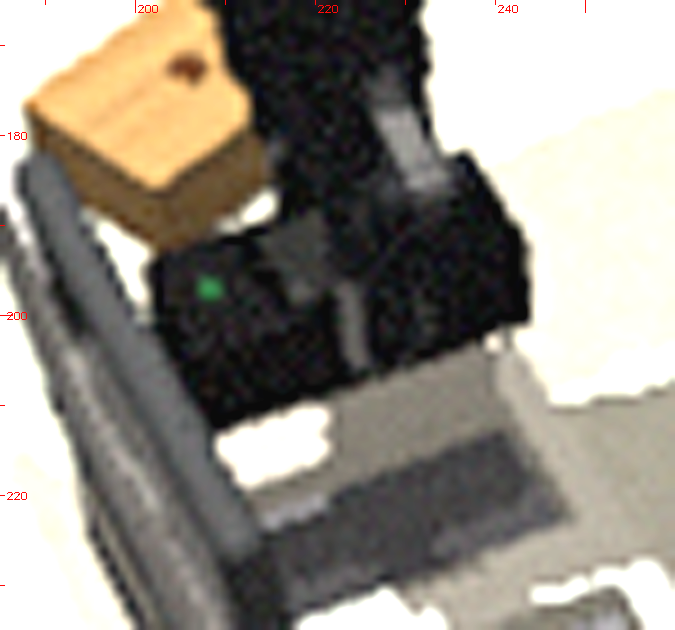

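Emit:
{"fn": "apply_moves", "kwargs": {
  "plan": [-0.003,-0.002,0.01,0,0,0,-0.005,-0.003,0.022,0,0,0,-0.005,-0.003,0.034,0,0,0,-0.005,-0.003,0.045,0,0,0,-0.005,-0.003,0.045,0,0,0,-0.005,-0.003,0.045,0,0,0,-0.005,-0.003,0.045,0,0,0]
}}

```text
clock: 23.57
eef_pos: [0.5958, -0.058, 0.0386]
tool_rot: [1.0, 0.009, 0.0, 0.0]
ft_force: [0.5, 0.0, -1.4]
grip_width: 0.0389
```

```bash
python3 -c "
from h import *
o,m=st()
s=optics.camera('scene')
crop(br(s,1.2),185,170,265,240,9,'s34.png')
u=np.array([1,.0175,0]); n=np.array([-.0175,1,0]); x,y,z=o['eef_pos']; 
c=np.array([x+.007,y,z+.026])
for h in(.034,0): print([pr(s,c+[0,0,h]+a*.047*u+b*.02*n).round(1).tolist() for a,b in((1,1),(1,-1),(-1,-1),(-1,1))])
print(pr(s,c+[0,0,.034]+.034*u))
"
```

```text
t 23.57 p [ 0.5958 -0.058   0.0386] psi 0.99 tilt 0.05 q [-0.097  0.537  0.03   1.063 -0.     3.027] F [ 0.5  0.  -1.4] w 0.0389
[[209.2, 217.5], [202.9, 206.2], [239.0, 193.6], [245.8, 204.4]]
[[210.5, 226.8], [204.3, 215.5], [239.6, 203.0], [246.2, 213.7]]
[211.16092844 209.9630965 ]
```

View pics/s34.png

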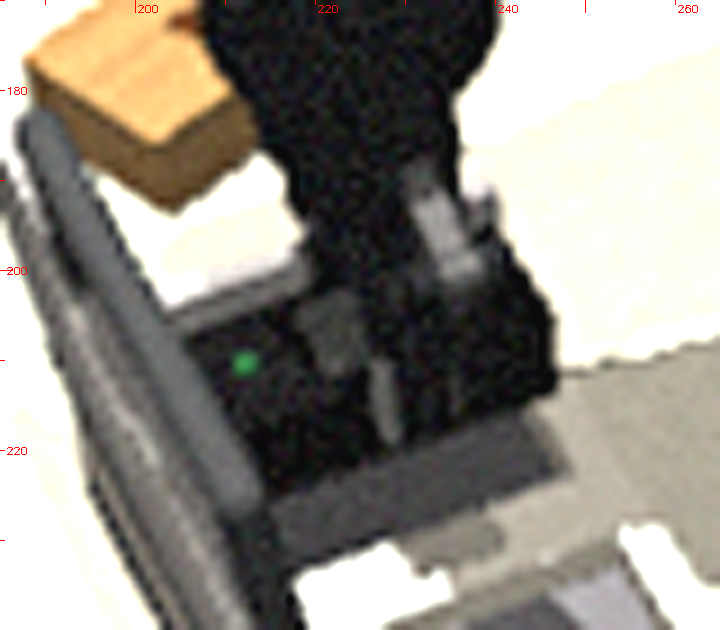

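Emit:
{"fn": "apply_moves", "kwargs": {
  "plan": [0,0,0.008,0,0,0,0,0,0.016,0,0,0,0,0,0.024,0,0,0,0,0,0.03,0,0,0,0,0,0.034,0,0,0,0,0,0.037,0,0,0,0,0,0.037,0,0,0,0,0,0.037,0,0,0]
}}

```text
clock: 24.28
eef_pos: [0.5953, -0.0576, 0.0009]
tool_rot: [1.0, 0.009, -0.0, -0.0]
ft_force: [-0.4, 0.6, -2.9]
grip_width: 0.0386
```

```bash
python3 -c "
from h import *
o,m=st()
s=optics.camera('scene')
crop(br(s,1.5),185,180,265,240,9,'s35.png')
"
```

```text
t 24.28 p [ 0.5953 -0.0576  0.0009] psi 1.02 tilt 0.02 q [-0.096  0.575 -0.014  0.982  0.     3.027] F [-0.4  0.6 -2.9] w 0.0386
```

View pics/s35.png

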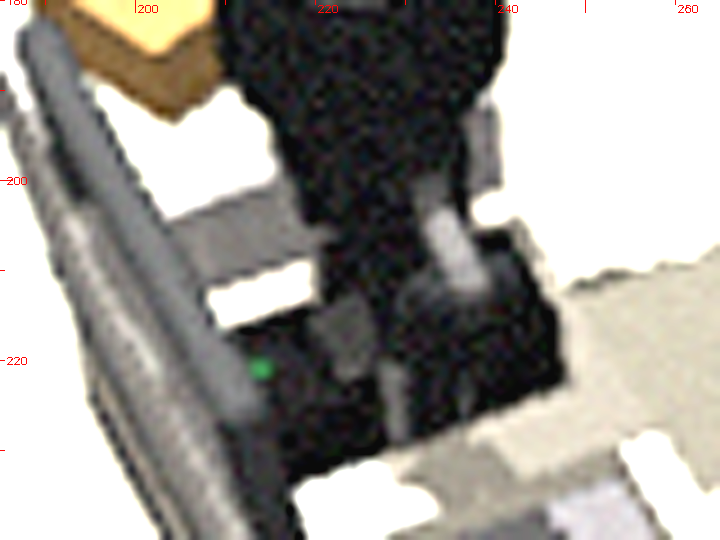

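Emit:
{"fn": "apply_moves", "kwargs": {
  "plan": [0,0,0.002,0,0,0,0,0,0.004,0,0,0,0,0,0.006,0,0,0,0,0,0.006,0,0,0,0,0,0.006,0,0,0]
}}

```text
clock: 24.75
eef_pos: [0.5952, -0.0576, -0.005]
tool_rot: [1.0, 0.009, -0.0, -0.0]
ft_force: [-0.3, 0.4, -1.8]
grip_width: 0.0388
```

```bash
python3 -c "
from h import *
o,m=st()
"
```

```text
t 24.75 p [ 0.5952 -0.0576 -0.005 ] psi 1.02 tilt 0.01 q [-0.096  0.581 -0.02   0.97  -0.     3.027] F [-0.3  0.4 -1.8] w 0.0388
```

Emit:
{"fn": "apply_moves", "kwargs": {
  "plan": [0,0,0.001,0,0,0,0,0,0.002,0,0,0,0,0,0.003,0,0,0,0,0,0.003,0,0,0,0,0,0.003,0,0,0]
}}

```text
clock: 25.17
eef_pos: [0.5956, -0.0576, -0.0055]
tool_rot: [1.0, 0.009, 0.001, -0.0]
ft_force: [-3.8, 0.3, 11.4]
grip_width: 0.0386
```

```bash
python3 -c "
from h import *
o,m=st()
"
```

```text
t 25.17 p [ 0.5956 -0.0576 -0.0055] psi 1.03 tilt 0.08 q [-0.097  0.581 -0.022  0.966  0.     3.027] F [-3.8  0.3 11.4] w 0.0386
```

Emit:
{"fn": "apply_moves", "kwargs": {
  "plan": [0,0,-0.002,0,0,0,0,0,-0.002,0,0,0,0,0,-0.003,0,0,0,0,0,-0.003,0,0,0,0,0,-0.015,0,0,0,0,0,-0.04,0,0,0,0,0,-0.08,0,0,0,0,0,-0.1,0,0,0,0,0,-0.1,0,0,0],
  "grip": 0.055
}}

```text
clock: 25.92
eef_pos: [0.5996, -0.058, 0.098]
tool_rot: [1.0, 0.009, 0.005, 0.001]
ft_force: [1.1, -0.2, 0.3]
grip_width: 0.0547
```

```bash
python3 -c "
from h import *
o,m=st()
s=optics.camera('scene')
crop(br(s,1.5),170,150,290,310,4,'s36.png')
"
```

```text
t 25.92 p [ 0.5996 -0.058   0.098 ] psi 1.02 tilt 0.62 q [-0.096  0.486  0.111  1.185 -0.     3.027] F [ 1.1 -0.2  0.3] w 0.0547
```

View pics/s36.png

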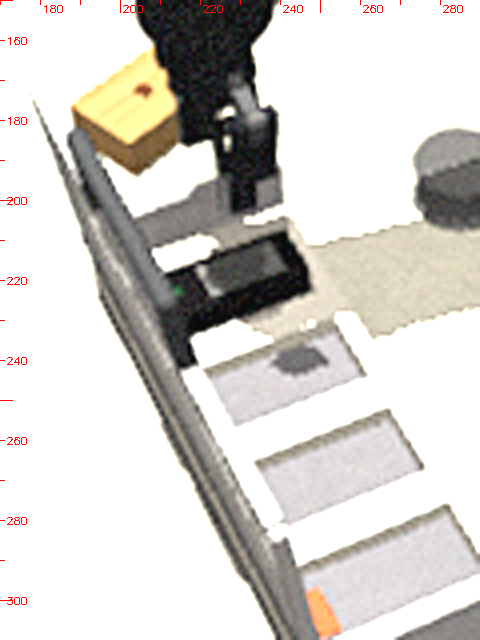

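Emit:
{"fn": "apply_moves", "kwargs": {
  "plan": [-0.03,-0.02,0,0,0,-0.12,-0.06,-0.035,0,0,0,-0.24,-0.09,-0.05,0,0,0,-0.36,-0.12,-0.07,0,0,0,-0.48,-0.15,-0.09,0,0,0,-0.6,-0.18,-0.107,0,0,0,-0.72,-0.18,-0.107,0,0,0,-0.84,-0.18,-0.107,0,0,0,-0.96,-0.18,-0.107,0,0,0,-1.08,-0.18,-0.107,0,0,0,-1.2,-0.18,-0.107,0,0,0,-1.32,-0.18,-0.107,0,0,0,-1.44],
  "grip": 0.065
}}

```text
clock: 26.97
eef_pos: [0.4122, 0.0461, 0.0908]
tool_rot: [0.744, 0.668, -0.001, -0.001]
ft_force: [-0.9, -0.6, 1.0]
grip_width: 0.0649
```

Emit:
{"fn": "apply_moves", "kwargs": {
  "plan": [0,0,0,0,0,-0.12,0,0,0,0,0,-0.24,0,0,0,0,0,-0.36,0,0,0,0,0,-0.48,0,0,0,0,0,-0.6,0,0,0,0,0,-0.62,0,0,0,0,0,-0.62,0,0,0,0,0,-0.62,0,0,0,0,0,-0.62]
}}

```text
clock: 27.72
eef_pos: [0.4131, 0.0462, 0.0917]
tool_rot: [0.508, 0.861, -0.0, -0.0]
ft_force: [-0.4, 0.1, 0.4]
grip_width: 0.0649
```

```bash
python3 -c "
from h import *
to(.418,.046,.0,119.1)
s=optics.camera('scene');t=optics.camera('top')
crop(br(s,1.8),250,170,350,270,7,'s37.png');crop(br(t,1.8),220,190,320,260,7,'t37.png')
"
```

```text
t 27.72 p [0.4131 0.0462 0.0917] psi 118.95 tilt 0.05 q [ 0.111  0.154 -0.383  1.035  0.     1.177] F [-0.4  0.1  0.4] w 0.0649
shift [-0.0026  0.0043  0.0917] az -0.0025
```

View pics/s37.png

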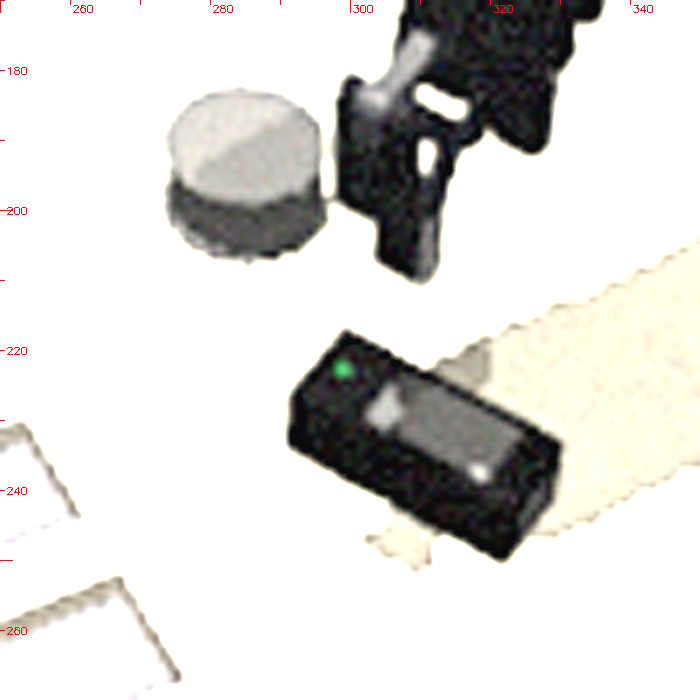

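View pics/t37.png

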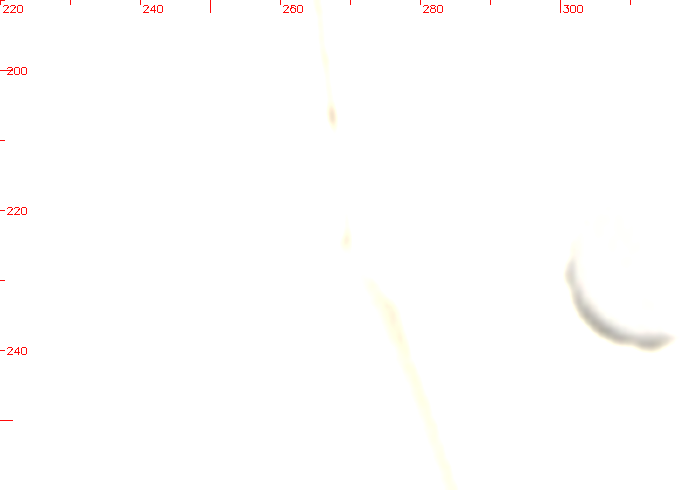

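```bash
python3 -c "
from h import *
s=optics.camera('scene')
a=bp(s,299,217.5,.034);b=bp(s,329.5,234.3,.034); d=a-b; print(a,b,np.linalg.norm(d),np.degrees(np.arctan2(d[1],d[0])))
th=np.radians(-60.9);u=np.array([np.cos(th),np.sin(th),0]);n=np.array([-u[1],u[0],0])
for c in ([.4221,.049,.034],[.418,.046,.034]): print([pr(s,np.array(c)+i*.047*u+j*.02*n).round(1).tolist() for i,j in((1,1),(1,-1),(-1,-1),(-1,1))],pr(s,np.array(c)+.0343*u))
to(.4221,.049,-.0255,119.1)
"

```

```text
[0.43035663 0.00470643 0.034     ] [0.38830799 0.08496546 0.034     ] 0.0906068458620335 -62.349431908315495
[[290.1, 225.2], [298.8, 215.4], [330.8, 232.1], [322.5, 242.6]] [298.70999731 222.49950797]
[[291.0, 223.9], [299.7, 214.1], [331.7, 230.7], [323.3, 241.1]] [299.59360671 221.14067199]
t 27.87 p [0.4134 0.0462 0.092 ] psi 119.0 tilt 0.01 q [ 0.111  0.154 -0.383  1.035  0.     1.176] F [0.  0.1 0.1] w 0.0653
shift [-0.0018  0.009   0.1175] az -0.0017
```

Emit:
{"fn": "apply_moves", "kwargs": {
  "plan": [-0.002,0.009,0.01,0,0,0.007,-0.002,0.009,0.03,0,0,0.007,-0.002,0.009,0.05,0,0,0.007,-0.002,0.009,0.06,0,0,0.007,-0.002,0.009,0.06,0,0,0.007,-0.002,0.009,0.06,0,0,0.007]
}}

```text
clock: 28.37
eef_pos: [0.4218, 0.0488, 0.0319]
tool_rot: [0.51, 0.86, -0.0, -0.001]
ft_force: [-0.7, -0.3, -0.1]
grip_width: 0.0649
```

```bash
python3 -c "
from h import *
to(.4221,.049,-.0255,118.8)
s=optics.camera('scene')
crop(br(s,2),270,190,340,260,9,'s38.png')
"
```

```text
t 28.37 p [0.4218 0.0488 0.0319] psi 118.63 tilt 0.08 q [ 0.115  0.244 -0.45   0.878  0.     1.186] F [-0.7 -0.3 -0.1] w 0.0649
shift [0.     0.0005 0.0574] az -0.003
```

View pics/s38.png

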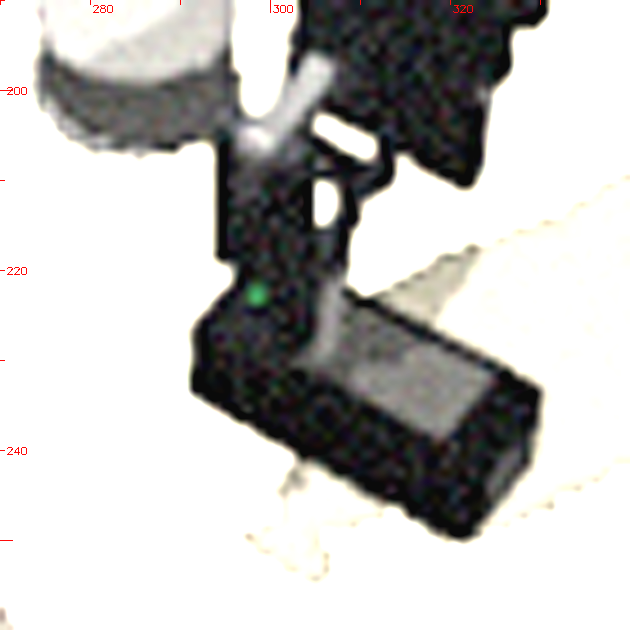

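Emit:
{"fn": "apply_moves", "kwargs": {
  "plan": [0,0,0.01,0,0,0,0,0,0.02,0,0,0,0,0,0.03,0,0,0,0,0,0.038,0,0,0,0,0,0.046,0,0,0,0,0,0.052,0,0,0,0,0,0.057,0,0,0,0,0,0.057,0,0,0,0,0,0.057,0,0,0]
}}

```text
clock: 29.17
eef_pos: [0.4222, 0.0488, -0.025]
tool_rot: [0.51, 0.86, -0.0, -0.0]
ft_force: [0.7, 0.3, -0.2]
grip_width: 0.065
```

```bash
python3 -c "
from h import *
to(.4221,.049,-.0255,118.8)
s=optics.camera('scene')
crop(br(s,2),270,190,340,260,9,'s39.png')
"
```

```text
t 29.17 p [ 0.4222  0.0488 -0.025 ] psi 118.65 tilt 0.02 q [ 0.115  0.332 -0.518  0.721 -0.     1.186] F [ 0.7  0.3 -0.2] w 0.065
shift [0.0002 0.     0.0005] az -0.0027
```

View pics/s39.png

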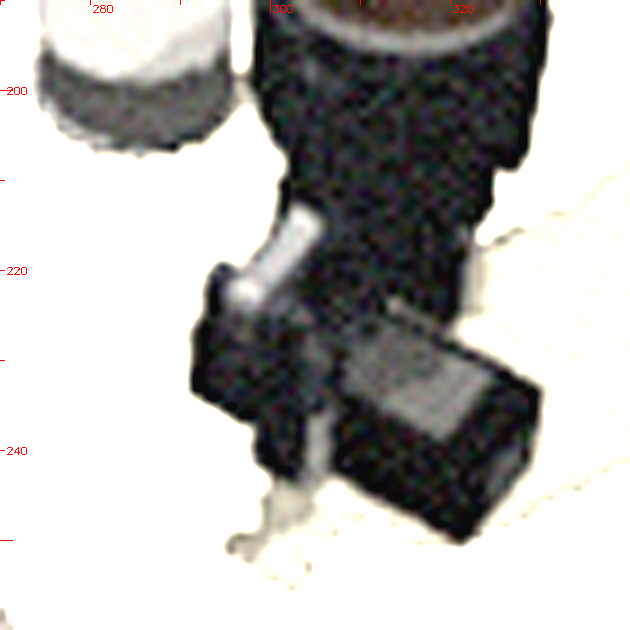

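Both fingers straddle adapter A, with the near finger's tip at about (302,243), clear of the adapter's side. I'm closing now.

Emit:
{"fn": "apply_moves", "kwargs": {
  "plan": [0,0,0,0,0,0,0,0,0,0,0,0,0,0,0,0,0,0,0,0,0,0,0,0,0,0,0,0,0,0,0,0,0,0,0,0],
  "grip": 0.03
}}

```text
clock: 29.72
eef_pos: [0.4228, 0.0488, -0.0243]
tool_rot: [0.51, 0.86, 0.0, 0.001]
ft_force: [-0.7, -0.0, 5.0]
grip_width: 0.0384
```

Emit:
{"fn": "apply_moves", "kwargs": {
  "plan": [0,0,-0.01,0,0,0,0,0,-0.03,0,0,0,0,0,-0.06,0,0,0,0,0,-0.09,0,0,0,0,0,-0.11,0,0,0,0,0,-0.11,0,0,0,0,0,-0.11,0,0,0]
}}

```text
clock: 30.3
eef_pos: [0.423, 0.0489, 0.0857]
tool_rot: [0.51, 0.86, 0.001, 0.001]
ft_force: [-1.1, 0.5, -1.4]
grip_width: 0.0385
```

```bash
python3 -c "
from h import *
to(.598,.092,.085,181.03)
s=optics.camera('scene')
crop(br(s,1.8),250,150,350,270,6,'s40.png')
"
```

```text
t 30.3 p [0.423  0.0489 0.0857] psi 118.65 tilt 0.13 q [ 0.115  0.177 -0.372  1.019  0.     1.186] F [-1.1  0.5 -1.4] w 0.0385
shift [-0.0461  0.1742  0.0011] az -1.0887
```

View pics/s40.png

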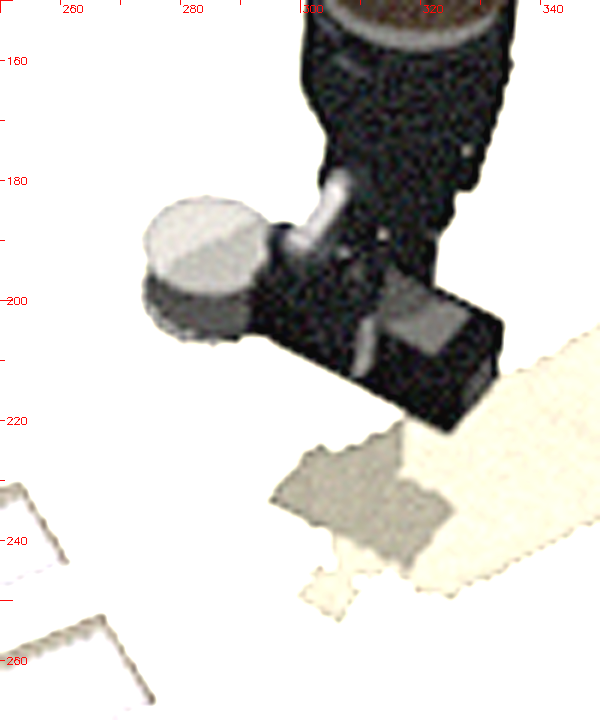

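Emit:
{"fn": "apply_moves", "kwargs": {
  "plan": [-0.003,0.008,0,0,0,-0.05,-0.007,0.025,0,0,0,-0.15,-0.012,0.043,0,0,0,-0.25,-0.017,0.062,0,0,0,-0.36,-0.022,0.081,0,0,0,-0.47,-0.027,0.1,0,0,0,-0.58,-0.032,0.119,0,0,0,-0.69,-0.037,0.138,0,0,0,-0.8,-0.042,0.155,0,0,0,-0.91,-0.045,0.168,0,0,0,-1,-0.047,0.175,0,0,0,-1.06,-0.047,0.175,0,0,0,-1.089]
}}

```text
clock: 31.35
eef_pos: [0.5982, 0.0916, 0.0815]
tool_rot: [-0.01, 1.0, -0.0, -0.002]
ft_force: [0.9, 0.4, -2.1]
grip_width: 0.0386
```

Emit:
{"fn": "apply_moves", "kwargs": {
  "plan": [0,0,0,0,0,0,0,0,0,0,0,0,0,0,0,0,0,0]
}}

```text
clock: 31.6
eef_pos: [0.597, 0.0912, 0.0834]
tool_rot: [-0.009, 1.0, -0.0, -0.002]
ft_force: [-0.3, 0.6, -3.4]
grip_width: 0.0383
```

```bash
python3 -c "
from h import *
o,m=st()
s=optics.camera('scene')
crop(br(s,1.4),200,180,300,290,7,'s41.png')
u=np.array([1,.0175,0]); n=np.array([-.0175,1,0]); x,y,z=o['eef_pos']; 
c=np.array([x,y,z+.0245])
for h in(.034,0): print([pr(s,c+[0,0,h]+a*.047*u+b*.02*n).round(1).tolist() for a,b in((1,1),(1,-1),(-1,-1),(-1,1))])
print(pr(s,c+[0,0,.034]+.0343*u))
"
```

```text
t 31.6 p [0.597  0.0912 0.0834] psi -179.0 tilt 0.19 q [0.152 0.512 0.114 1.176 0.    0.134] F [-0.3  0.6 -3.4] w 0.0383
[[235.4, 251.9], [227.8, 238.4], [267.2, 223.4], [275.5, 236.2]]
[[236.1, 261.5], [228.7, 248.1], [267.2, 233.2], [275.3, 245.9]]
[237.04299214 242.94393989]
```

View pics/s41.png

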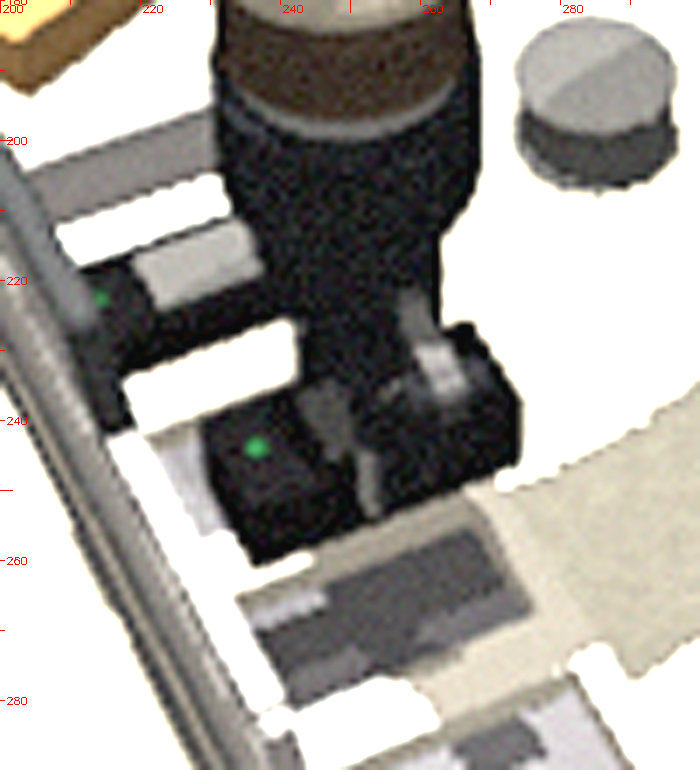

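Emit:
{"fn": "apply_moves", "kwargs": {
  "plan": [0,0,0.01,0,0,0,0,0,0.02,0,0,0,0,0,0.03,0,0,0,0,0,0.04,0,0,0,0,0,0.05,0,0,0,0,0,0.055,0,0,0,0,0,0.055,0,0,0,0,0,0.055,0,0,0]
}}

```text
clock: 32.32
eef_pos: [0.598, 0.0914, 0.0296]
tool_rot: [-0.009, 1.0, -0.0, -0.001]
ft_force: [0.6, -0.0, -0.9]
grip_width: 0.0386
```

```bash
python3 -c "
from h import *
o,m=st()
s=optics.camera('scene')
crop(br(s,1.4),200,190,300,290,7,'s42.png')
u=np.array([1,.0175,0]); n=np.array([-.0175,1,0]); x,y,z=o['eef_pos']; 
c=np.array([x,y,z+.0245])
print(pr(s,c+[0,0,.034]+.0343*u))
"
```

```text
t 32.32 p [0.598  0.0914 0.0296] psi -178.96 tilt 0.06 q [ 0.152  0.558  0.041  1.055 -0.     0.133] F [ 0.6 -0.  -0.9] w 0.0386
[237.78787115 258.20770629]
```

View pics/s42.png

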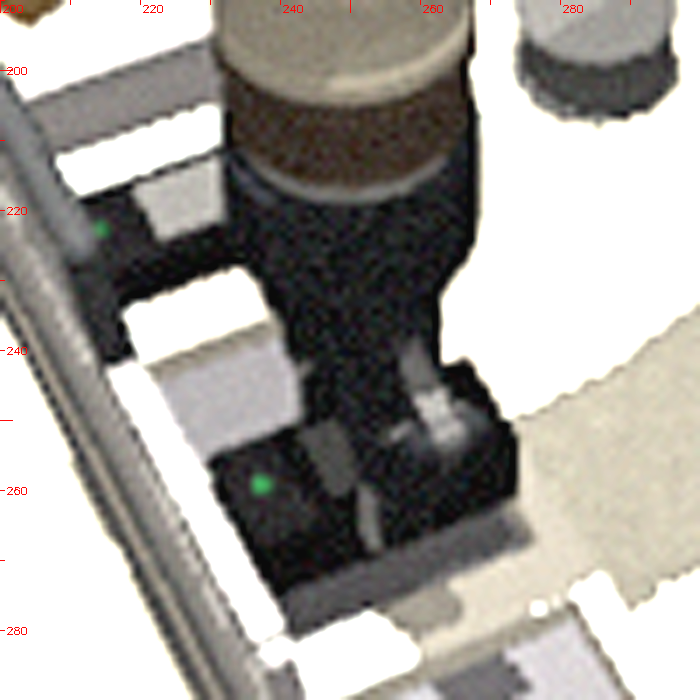

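Emit:
{"fn": "apply_moves", "kwargs": {
  "plan": [0,0,0.007,0,0,0,0,0,0.014,0,0,0,0,0,0.02,0,0,0,0,0,0.024,0,0,0,0,0,0.028,0,0,0,0,0,0.031,0,0,0,0,0,0.031,0,0,0,0,0,0.031,0,0,0]
}}

```text
clock: 33.03
eef_pos: [0.5983, 0.0914, -0.0011]
tool_rot: [-0.009, 1.0, -0.0, -0.0]
ft_force: [-0.1, -0.8, -1.9]
grip_width: 0.0388
```

```bash
python3 -c "
from h import *
o,m=st()
"
```

```text
t 33.03 p [ 0.5983  0.0914 -0.0011] psi -178.96 tilt 0.02 q [0.152 0.589 0.007 0.988 0.    0.133] F [-0.1 -0.8 -1.9] w 0.0388
```

Emit:
{"fn": "apply_moves", "kwargs": {
  "plan": [0,0,0.001,0,0,0,0,0,0.002,0,0,0,0,0,0.003,0,0,0,0,0,0.004,0,0,0,0,0,0.005,0,0,0,0,0,0.005,0,0,0]
}}

```text
clock: 33.53
eef_pos: [0.5987, 0.0915, -0.0042]
tool_rot: [-0.009, 1.0, 0.0, 0.001]
ft_force: [-2.8, 0.0, 6.7]
grip_width: 0.0383
```

```bash
python3 -c "
from h import *
o,m=st()
"
```

```text
t 33.53 p [ 0.5987  0.0915 -0.0042] psi -178.96 tilt 0.07 q [ 0.152  0.592  0.002  0.98  -0.     0.133] F [-2.8  0.   6.7] w 0.0383
```

Contact comes at the expected floor height, so I'm releasing and rising.

Emit:
{"fn": "apply_moves", "kwargs": {
  "plan": [0,0,-0.001,0,0,0,0,0,-0.001,0,0,0,0,0,-0.002,0,0,0,0,0,-0.002,0,0,0,0,0,-0.015,0,0,0,0,0,-0.04,0,0,0,0,0,-0.08,0,0,0,0,0,-0.12,0,0,0,0,0,-0.16,0,0,0,0,0,-0.16,0,0,0],
  "grip": 0.055
}}

```text
clock: 34.37
eef_pos: [0.6038, 0.0923, 0.164]
tool_rot: [-0.009, 1.0, 0.001, 0.008]
ft_force: [1.6, 0.0, 1.2]
grip_width: 0.055
```

```bash
python3 -c "
from h import *
o,m=st()
s=optics.camera('scene')
crop(br(s,1.4),170,150,300,320,4,'s43.png')
cv2.imwrite('pics/s43f.png',br(s,1.8)['pixels'][:,:,::-1])
"
```

```text
t 34.37 p [0.6038 0.0923 0.164 ] psi -178.96 tilt 0.94 q [0.152 0.461 0.246 1.34  0.    0.133] F [1.6 0.  1.2] w 0.055
```

View pics/s43.png

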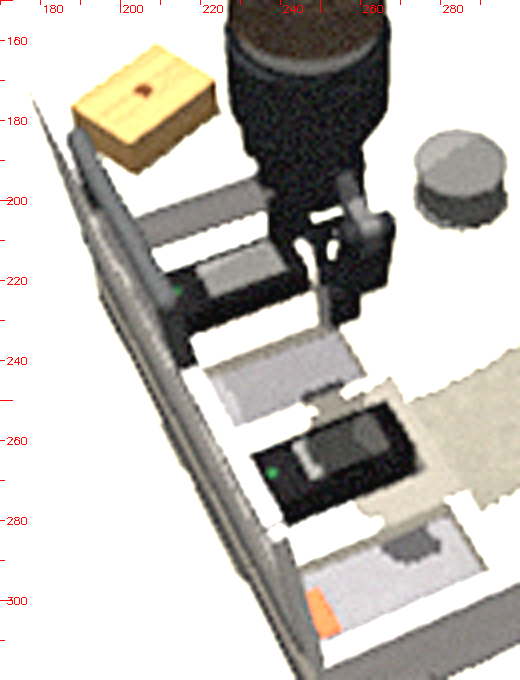

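View pics/s43f.png

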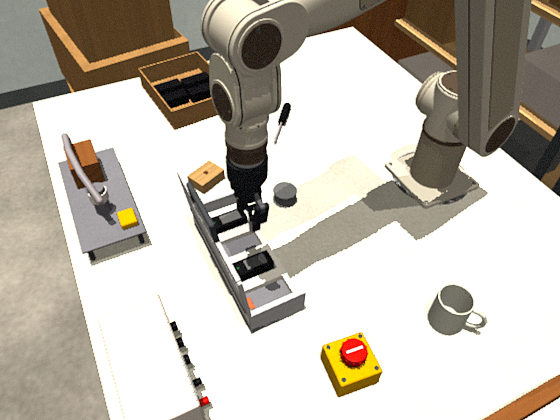

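Emit:
{"fn": "apply_moves", "kwargs": {
  "plan": [0.01,-0.01,-0.02,0,0,0.1,0.02,-0.02,-0.04,0,0,0.22,0.025,-0.03,-0.06,0,0,0.34,0.025,-0.04,-0.08,0,0,0.46,0.025,-0.04,-0.1,0,0,0.58,0.025,-0.04,-0.105,0,0,0.7,0.025,-0.04,-0.105,0,0,0.82,0.025,-0.04,-0.105,0,0,0.94,0.025,-0.04,-0.105,0,0,1.06,0.025,-0.04,-0.105,0,0,1.18,0.025,-0.04,-0.105,0,0,1.3,0.025,-0.04,-0.105,0,0,1.42],
  "grip": 0.045
}}

```text
clock: 35.42
eef_pos: [0.5736, 0.051, 0.2575]
tool_rot: [0.647, 0.762, -0.001, -0.001]
ft_force: [0.9, -0.1, 0.6]
grip_width: 0.0448
```

Emit:
{"fn": "apply_moves", "kwargs": {
  "plan": [0,0,0,0,0,0.12,0,0,0,0,0,0.168,0,0,0,0,0,0.168,0,0,0,0,0,0.168]
}}

```text
clock: 35.75
eef_pos: [0.5737, 0.051, 0.2579]
tool_rot: [0.706, 0.708, -0.001, -0.001]
ft_force: [0.2, -0.1, -0.9]
grip_width: 0.0447
```

```bash
python3 -c "
from h import *
to(.6865,.0515,.265,90)
s=optics.camera('scene'); t=optics.camera('top')
crop(br(s,1.1),160,140,320,320,4,'s44.png');cv2.imwrite('pics/t44.png',br(t,1.6)['pixels'][:,:,::-1])
"
```

```text
t 35.75 p [0.5737 0.051  0.2579] psi 90.14 tilt 0.11 q [ 0.089  0.385  0.373  1.56  -0.     1.657] F [ 0.2 -0.1 -0.9] w 0.0447
shift [ 0.0002  0.1128 -0.0073] az 0.0025
```

View pics/s44.png

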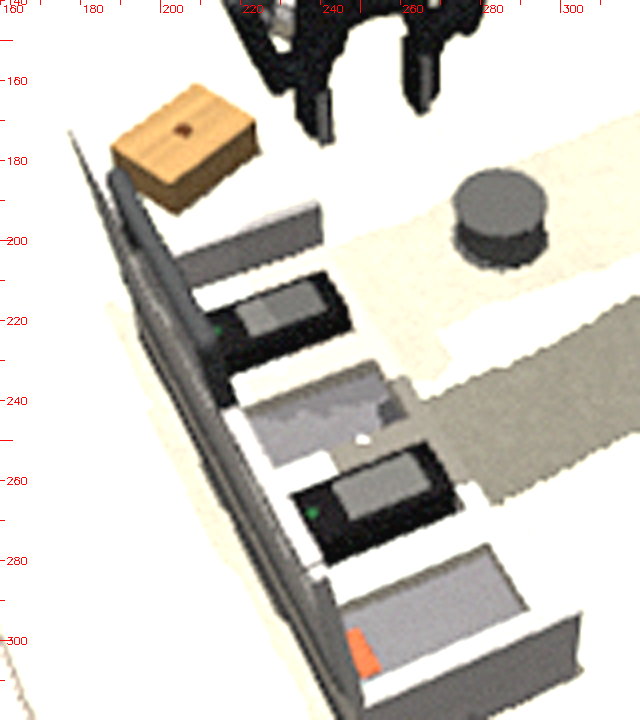

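View pics/t44.png

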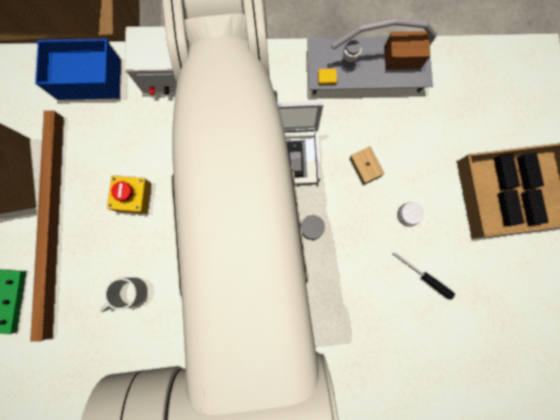

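```bash
python3 -c "
from h import *
s=optics.camera('scene')
crop(br(s,1.3),200,200,290,290,8,'s45.png')
for n,p in(('B',(214,222.4)),('A',(238,268.2))):
  q=bp(s,*p,.054); print(n,q, 'center',q[:2]-.0343*np.array([1,.0175]))
"
```

```text
B [ 0.63434652 -0.05536838  0.054     ] center [ 0.60004652 -0.05596863]
A [0.63442492 0.09418774 0.054     ] center [0.60012492 0.09358749]
```

View pics/s45.png

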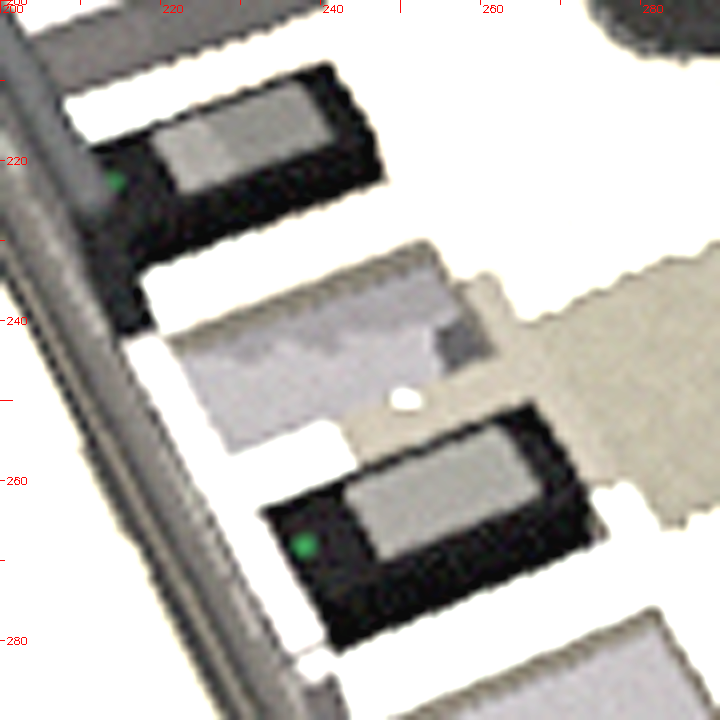

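Emit:
{"fn": "apply_moves", "kwargs": {
  "plan": [0,0.02,-0.007,0,0,0,0,0.045,-0.007,0,0,0,0,0.075,-0.007,0,0,0,0,0.1,-0.007,0,0,0,0,0.113,-0.007,0,0,0,0,0.113,-0.007,0,0,0,0,0.113,-0.007,0,0,0]
}}

```text
clock: 36.48
eef_pos: [0.6872, 0.0511, 0.2645]
tool_rot: [0.707, 0.708, -0.001, -0.001]
ft_force: [-0.6, -0.0, 0.5]
grip_width: 0.0449
```

```bash
python3 -c "
from h import *
to(.687,.0515,.215,90)
s=optics.camera('scene')
crop(br(s,1.2),150,110,280,250,5,'s46.png')
"
```

```text
t 36.48 p [0.6872 0.0511 0.2645] psi 90.08 tilt 0.12 q [0.074 0.672 0.859 1.76  0.    1.644] F [-0.6 -0.   0.5] w 0.0449
shift [ 0.0004 -0.0001  0.0495] az 0.0013
```

View pics/s46.png

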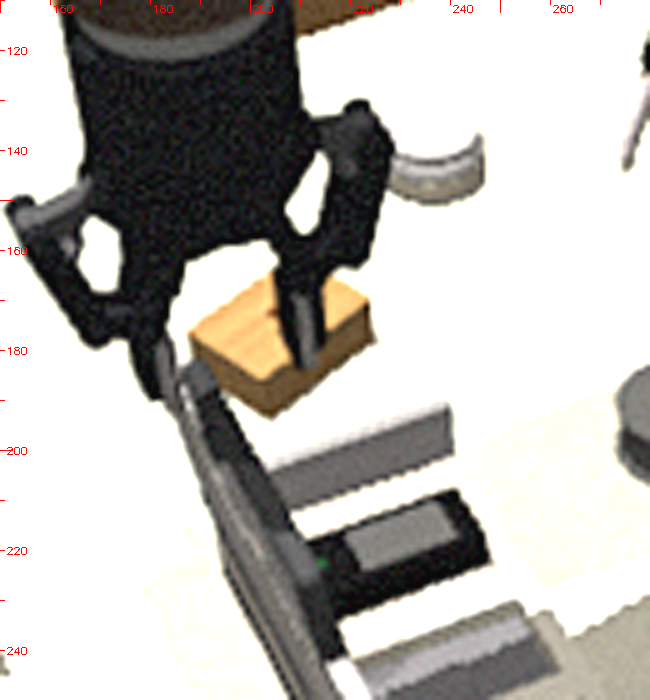

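Emit:
{"fn": "apply_moves", "kwargs": {
  "plan": [0,0,0.01,0,0,0,0,0,0.02,0,0,0,0,0,0.03,0,0,0,0,0,0.04,0,0,0,0,0,0.049,0,0,0,0,0,0.049,0,0,0,0,0,0.049,0,0,0]
}}

```text
clock: 37.12
eef_pos: [0.6859, 0.0511, 0.2178]
tool_rot: [0.707, 0.708, -0.0, -0.0]
ft_force: [-0.1, 0.0, -0.2]
grip_width: 0.0451
```

Emit:
{"fn": "apply_moves", "kwargs": {
  "plan": [0,0,0,0,0,0,0,0,0,0,0,0,0,0,0,0,0,0,0,0,0,0,0,0,0,0,0,0,0,0,0,0,0,0,0,0],
  "grip": 0.0
}}

```text
clock: 37.62
eef_pos: [0.6877, 0.0512, 0.2188]
tool_rot: [0.707, 0.708, 0.001, 0.001]
ft_force: [-0.2, -1.0, 6.2]
grip_width: 0.0078
```

```bash
python3 -c "
from h import *
st()
xh=.667
def T(a0,a1,n=12):
  for a in np.linspace(a0,a1,n+1)[1:]: print('0, %.3f, %.3f, 0, 0, 0,'%(.182*(np.cos(a0)-np.cos(a)),-.182*(np.sin(a)-np.sin(a0))),end=' ')
  print()
T(1.68,1.2);T(1.2,.66);T(.66,.24);T(.24,.0)
"
```

```text
t 37.62 p [0.6877 0.0512 0.2188] psi 90.07 tilt 0.16 q [0.074 0.648 0.7   1.619 0.    1.644] F [-0.2 -1.   6.2] w 0.0078
0, -0.007, -0.001, 0, 0, 0, 0, -0.015, -0.001, 0, 0, 0, 0, -0.022, -0.001, 0, 0, 0, 0, -0.029, -0.001, 0, 0, 0, 0, -0.036, -0.000, 0, 0, 0, 0, -0.044, 0.000, 0, 0, 0, 0, -0.051, 0.002, 0, 0, 0, 0, -0.058, 0.003, 0, 0, 0, 0, -0.065, 0.005, 0, 0, 0, 0, -0.072, 0.007, 0, 0, 0, 0, -0.079, 0.009, 0, 0, 0, 0, -0.086, 0.011, 0, 0, 0, 
0, -0.008, 0.003, 0, 0, 0, 0, -0.015, 0.007, 0, 0, 0, 0, -0.022, 0.010, 0, 0, 0, 0, -0.029, 0.015, 0, 0, 0, 0, -0.036, 0.019, 0, 0, 0, 0, -0.043, 0.024, 0, 0, 0, 0, -0.049, 0.029, 0, 0, 0, 0, -0.056, 0.034, 0, 0, 0, 0, -0.062, 0.040, 0, 0, 0, 0, -0.067, 0.046, 0, 0, 0, 0, -0.073, 0.052, 0, 0, 0, 0, -0.078, 0.058, 0, 0, 0, 
0, -0.004, 0.005, 0, 0, 0, 0, -0.007, 0.010, 0, 0, 0, 0, -0.011, 0.016, 0, 0, 0, 0, -0.014, 0.021, 0, 0, 0, 0, -0.017, 0.027, 0, 0, 0, 0, -0.020, 0.032, 0, 0, 0, 0, -0.023, 0.038, 0, 0, 0, 0, -0.025, 0.044, 0, 0, 0, 0, -0.027, 0.050, 0, 0, 0, 0, -0.030, 0.056, 0, 0, 0, 0, -0.031, 0.062, 0, 0, 0, 0, -0.033, 0.068, 0, 0, 0, 
0, -0.001, 0.004, 0, 0, 0, 0, -0.002, 0.007, 0, 0, 0, 0, -0.002, 0.011, 0, 0, 0, 0, -0.003, 0.014, 0, 0, 0, 0, -0.003, 0.018, 0, 0, 0, 0, -0.004, 0.021, 0, 0, 0, 0, -0.004, 0.025, 0, 0, 0, 0, -0.005, 0.029, 0, 0, 0, 0, -0.005, 0.032, 0, 0, 0, 0, -0.005, 0.036, 0, 0, 0, 0, -0.005, 0.040, 0, 0, 0, 0, -0.005, 0.043, 0, 0, 0,
```

Emit:
{"fn": "apply_moves", "kwargs": {
  "plan": [0,0,0,0,0,0,0,0,0,0,0,0,0,0,0,0,0,0,0,0,0.006,0,0,0,0,0,0.01,0,0,0,0,0,0.01,0,0,0,0,0,0.01,0,0,0],
  "grip": 0.04
}}

```text
clock: 38.2
eef_pos: [0.6866, 0.0511, 0.206]
tool_rot: [0.707, 0.707, -0.001, -0.001]
ft_force: [-0.5, 0.3, 0.4]
grip_width: 0.0401
```

Emit:
{"fn": "apply_moves", "kwargs": {
  "plan": [0,0,0,0,0,0,0,0,0,0,0,0,0,0,0,0,0,0,0,0,0,0,0,0,0,0,0,0,0,0,0,0,0,0,0,0],
  "grip": 0.0
}}

```text
clock: 38.7
eef_pos: [0.6873, 0.0511, 0.2075]
tool_rot: [0.707, 0.708, 0.0, 0.0]
ft_force: [0.6, -0.4, 0.6]
grip_width: 0.0099
```

```bash
python3 -c "
from h import *
st()
s=optics.camera('scene')
crop(br(s,1.2),150,110,280,250,5,'s47.png')
"
```

```text
t 38.7 p [0.6873 0.0511 0.2075] psi 90.07 tilt 0.05 q [ 0.074  0.648  0.67   1.592 -0.     1.644] F [ 0.6 -0.4  0.6] w 0.0099
```

View pics/s47.png

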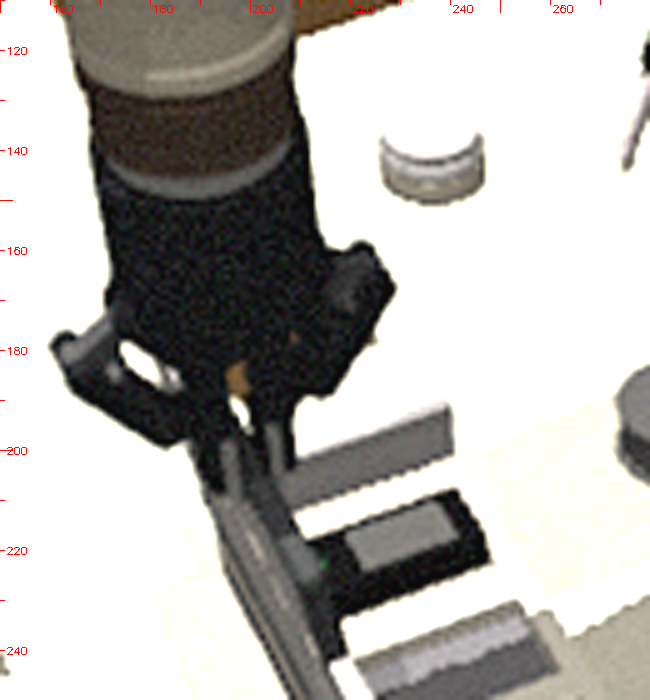

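Emit:
{"fn": "apply_moves", "kwargs": {
  "plan": [0,-0.005,-0.001,0,0,0,0,-0.012,-0.001,0,0,0,0,-0.02,-0.001,0,0,0,0,-0.028,-0.001,0,0,0,-0.001,-0.036,0,0,0,0,-0.001,-0.044,0,0,0,0,-0.001,-0.051,0.002,0,0,0,-0.001,-0.058,0.003,0,0,0,-0.001,-0.065,0.005,0,0,0,-0.001,-0.072,0.007,0,0,0,-0.001,-0.079,0.009,0,0,0,-0.002,-0.086,0.011,0,0,0]
}}

```text
clock: 39.75
eef_pos: [0.603, 0.0495, 0.1985]
tool_rot: [0.707, 0.708, 0.003, 0.002]
ft_force: [4.7, 1.8, 3.4]
grip_width: 0.0095
```

```bash
python3 -c "
from h import *
st()
"
```

```text
t 39.75 p [0.603  0.0495 0.1985] psi 90.07 tilt 0.42 q [8.200e-02 4.460e-01 3.130e-01 1.430e+00 1.000e-03 1.651e+00] F [4.7 1.8 3.4] w 0.0095
```

Emit:
{"fn": "apply_moves", "kwargs": {
  "plan": [0,-0.008,0.003,0,0,0,0,-0.015,0.007,0,0,0,0,-0.022,0.01,0,0,0,0,-0.029,0.014,0,0,0,-0.001,-0.036,0.018,0,0,0,-0.001,-0.043,0.023,0,0,0,-0.001,-0.049,0.028,0,0,0,-0.001,-0.056,0.033,0,0,0,-0.001,-0.062,0.039,0,0,0,-0.001,-0.067,0.045,0,0,0,-0.001,-0.073,0.051,0,0,0,-0.001,-0.078,0.057,0,0,0]
}}

```text
clock: 40.75
eef_pos: [0.5237, 0.0475, 0.1403]
tool_rot: [0.707, 0.707, 0.001, 0.002]
ft_force: [1.4, -1.8, 2.1]
grip_width: 0.0096
```

```bash
python3 -c "
from h import *
o,m=st(); x,y,z=o['eef_pos']; print(np.arccos((.667-x)/.182), np.arcsin((z-.0285)/.182))
"
```

```text
t 40.75 p [0.5237 0.0475 0.1403] psi 90.05 tilt 0.21 q [ 9.100e-02  3.170e-01 -3.200e-02  1.219e+00 -1.000e-03  1.661e+00] F [ 1.4 -1.8  2.1] w 0.0096
0.6639098909853418 0.6612121197341855
```

Emit:
{"fn": "apply_moves", "kwargs": {
  "plan": [0,-0.004,0.005,0,0,0,0,-0.007,0.01,0,0,0,0,-0.011,0.016,0,0,0,0,-0.014,0.021,0,0,0,0,-0.017,0.027,0,0,0,0,-0.02,0.032,0,0,0,0,-0.023,0.038,0,0,0,0,-0.025,0.044,0,0,0,0,-0.027,0.05,0,0,0,-0.001,-0.03,0.056,0,0,0,-0.001,-0.031,0.062,0,0,0,-0.001,-0.033,0.067,0,0,0]
}}

```text
clock: 41.75
eef_pos: [0.4903, 0.0469, 0.0714]
tool_rot: [0.707, 0.707, 0.0, 0.0]
ft_force: [3.2, -3.1, 2.9]
grip_width: 0.0095
```

```bash
python3 -c "
from h import *
o,m=st(); x,y,z=o['eef_pos']; print(np.arccos((.667-x)/.182), np.arcsin((z-.0285)/.182))
"
```

```text
t 41.75 p [0.4903 0.0469 0.0714] psi 90.05 tilt 0.02 q [ 0.095  0.315 -0.227  1.028  0.     1.665] F [ 3.2 -3.1  2.9] w 0.0095
0.24123624549062103 0.2378397414318898
```

Emit:
{"fn": "apply_moves", "kwargs": {
  "plan": [0,-0.001,0.004,0,0,0,0,-0.002,0.008,0,0,0,0,-0.002,0.012,0,0,0,0,-0.003,0.016,0,0,0,0,-0.003,0.02,0,0,0,0,-0.004,0.024,0,0,0,0,-0.004,0.027,0,0,0,0,-0.005,0.03,0,0,0,0,-0.005,0.033,0,0,0,0,-0.005,0.036,0,0,0,0,-0.005,0.039,0,0,0,0,-0.005,0.041,0,0,0]
}}

```text
clock: 42.75
eef_pos: [0.4844, 0.0468, 0.0305]
tool_rot: [0.707, 0.707, -0.001, -0.0]
ft_force: [-1.1, -3.7, 3.1]
grip_width: 0.0097
```

```bash
python3 -c "
from h import *
o,m=st(); x,y,z=o['eef_pos']; print(np.arcsin((z-.0285)/.182))
s=optics.camera('scene')
crop(br(s,1.2),180,160,340,330,4,'s48.png')
"
```

```text
t 42.75 p [0.4844 0.0468 0.0305] psi 90.06 tilt 0.08 q [ 0.096  0.353 -0.295  0.924 -0.     1.666] F [-1.1 -3.7  3.1] w 0.0097
0.011058697189330106
```

View pics/s48.png

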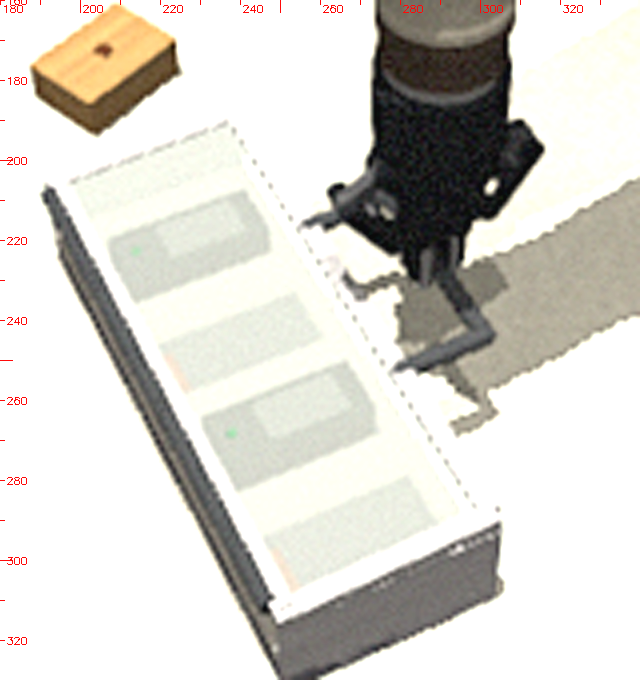

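Almost shut. I'm pressing on down until the stop is felt.

Emit:
{"fn": "apply_moves", "kwargs": {
  "plan": [0,0,0.001,0,0,0,0,0,0.002,0,0,0,0,0,0.003,0,0,0,0,0,0.004,0,0,0,0,0,0.004,0,0,0,0,0,0.004,0,0,0]
}}

```text
clock: 43.3
eef_pos: [0.4843, 0.0468, 0.0269]
tool_rot: [0.707, 0.707, -0.001, -0.0]
ft_force: [-3.0, -4.8, 1.3]
grip_width: 0.0092
```

```bash
python3 -c "
from h import *
o,m=st(); x,y,z=o['eef_pos']; print(np.arcsin((z-.0285)/.182))
"
```

```text
t 43.3 p [0.4843 0.0468 0.0269] psi 90.06 tilt 0.08 q [ 0.096  0.357 -0.3    0.915 -0.     1.666] F [-3.  -4.8  1.3] w 0.0092
-0.009063160249899024
```

Emit:
{"fn": "apply_moves", "kwargs": {
  "plan": [0,0,0.001,0,0,0,0,0,0.002,0,0,0,0,0,0.003,0,0,0,0,0,0.004,0,0,0,0,0,0.004,0,0,0,0,0,0.004,0,0,0]
}}

```text
clock: 43.8
eef_pos: [0.4842, 0.0468, 0.0233]
tool_rot: [0.707, 0.707, -0.001, -0.001]
ft_force: [-3.9, -4.3, 6.7]
grip_width: 0.009
```

```bash
python3 -c "
from h import *
o,m=st(); x,y,z=o['eef_pos']; print(np.arcsin((z-.0285)/.182))
"
```

```text
t 43.8 p [0.4842 0.0468 0.0233] psi 90.06 tilt 0.09 q [ 0.096  0.362 -0.305  0.906  0.     1.666] F [-3.9 -4.3  6.7] w 0.009
-0.02839016640040404
```

Emit:
{"fn": "apply_moves", "kwargs": {
  "plan": [0,0,0.001,0,0,0,0,0,0.002,0,0,0,0,0,0.002,0,0,0]
}}

```text
clock: 44.05
eef_pos: [0.4843, 0.0468, 0.0232]
tool_rot: [0.707, 0.707, -0.0, -0.0]
ft_force: [-7.9, -5.1, 20.1]
grip_width: 0.0091
```

```bash
python3 -c "
from h import *
o,m=st(); x,y,z=o['eef_pos']; print(np.arcsin((z-.0285)/.182))
s=optics.camera('scene')
crop(br(s,0.9),240,260,320,330,9,'s49.png');crop(br(s,0.9),240,180,320,260,7,'s49b.png')
"
```

```text
t 44.05 p [0.4843 0.0468 0.0232] psi 90.06 tilt 0.04 q [ 0.096  0.361 -0.306  0.904  0.     1.666] F [-7.9 -5.1 20.1] w 0.0091
-0.029218527353555904
```

View pics/s49.png

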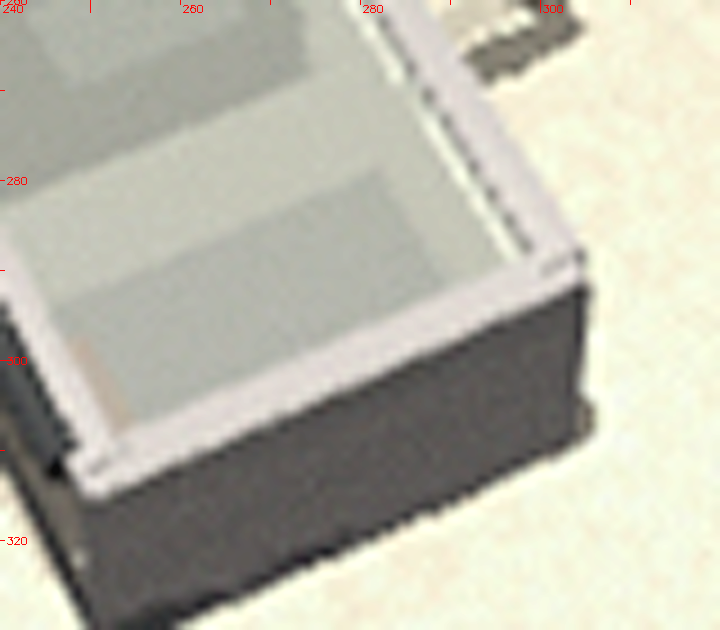

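View pics/s49b.png

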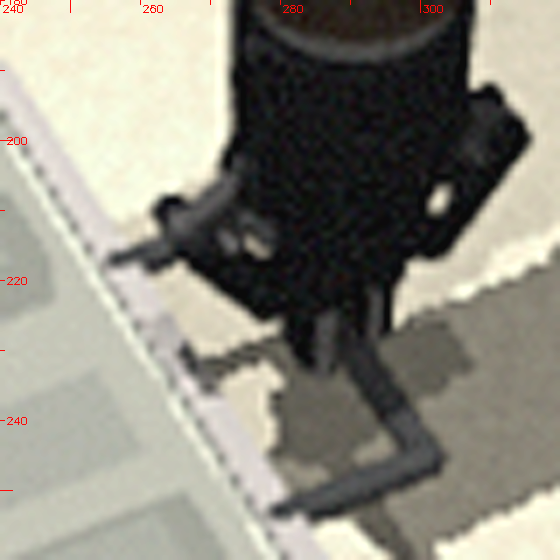

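Emit:
{"fn": "apply_moves", "kwargs": {
  "plan": [0,0,-0.002,0,0,0,0,0,-0.002,0,0,0,0,0,-0.002,0,0,0,0,0,-0.002,0,0,0,0,0,-0.015,0,0,0,0,0,-0.04,0,0,0,0,0,-0.08,0,0,0,0,0,-0.11,0,0,0,0,0,-0.11,0,0,0,0,0,-0.11,0,0,0],
  "grip": 0.045
}}

```text
clock: 44.93
eef_pos: [0.487, 0.0475, 0.1328]
tool_rot: [0.707, 0.708, 0.002, 0.001]
ft_force: [0.6, -0.1, 0.0]
grip_width: 0.045
```

```bash
python3 -c "
from h import *
o,m=st(); 
s=optics.camera('scene')
crop(br(s,0.9),180,170,340,330,4,'s50.png')
crop(br(s,0.9),310,320,390,400,7,'s50b.png')
"
```

```text
t 44.93 p [0.487  0.0475 0.1328] psi 90.07 tilt 0.27 q [ 9.700e-02  2.510e-01 -1.420e-01  1.173e+00  1.000e-03  1.666e+00] F [ 0.6 -0.1  0. ] w 0.045
```

View pics/s50.png

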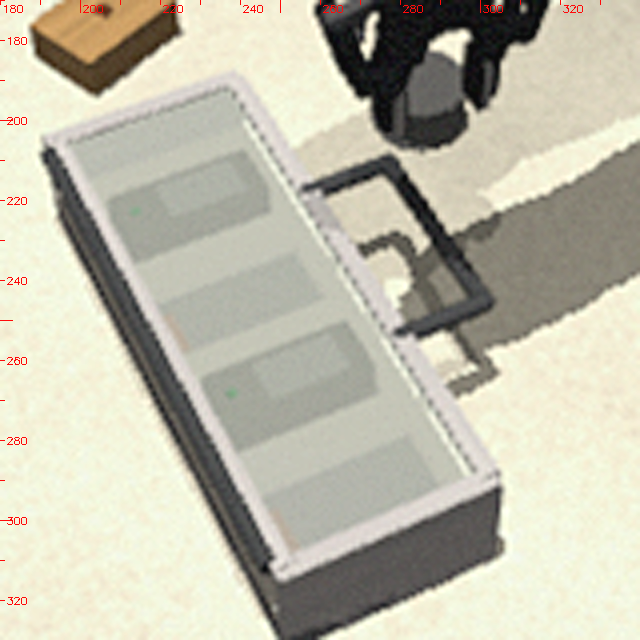

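View pics/s50b.png

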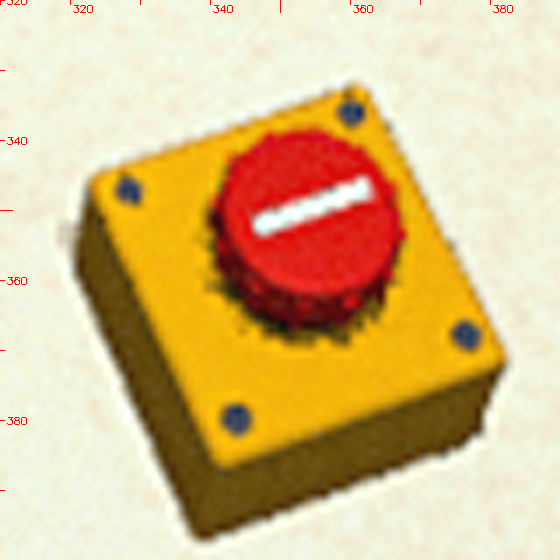

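```bash
python3 -c "
from h import *
s=optics.camera('scene'); t=optics.camera('top')
print(bp(s,354.5,349.3,.094),bp(s,355.2,347.9,.102))
crop(t,100,165,160,225,9,'t51.png')
print(pr(s,[.5157,.3832,.094]))
to(.517,.386,.1328,150)
"
```

```text
[0.51745972 0.38660718 0.094     ] [0.51781269 0.38757201 0.102     ]
[354.31872257 347.39880986]
t 45.08 p [0.4838 0.047  0.1295] psi 90.06 tilt 0.18 q [ 0.097  0.254 -0.147  1.173  0.     1.666] F [-0.2  0.7 -0.6] w 0.045
shift [ 0.3389  0.0335 -0.0034] az -1.0461
```

View pics/t51.png

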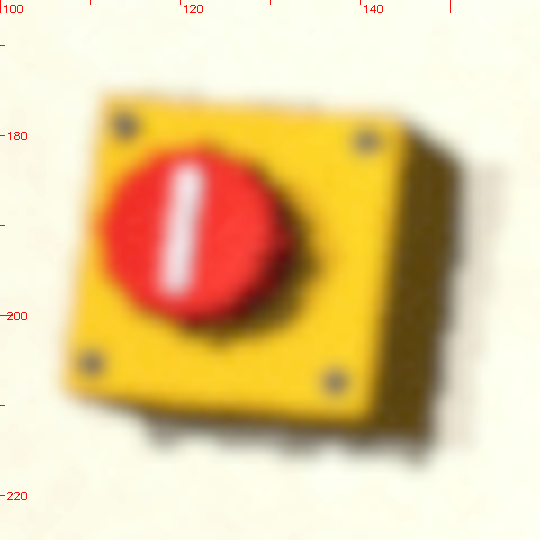

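Emit:
{"fn": "apply_moves", "kwargs": {
  "plan": [0.015,0.001,0,0,0,-0.05,0.045,0.004,0,0,0,-0.14,0.08,0.008,0,0,0,-0.25,0.115,0.011,0,0,0,-0.36,0.15,0.015,0,0,0,-0.47,0.185,0.018,0,0,0,-0.58,0.22,0.022,0,0,0,-0.69,0.255,0.025,0,0,0,-0.8,0.29,0.029,0,0,0,-0.91,0.315,0.031,0,0,0,-1,0.333,0.033,0,0,0,-1.046,0.339,0.0335,0,0,0,-1.046],
  "grip": 0.075
}}

```text
clock: 46.08
eef_pos: [0.5169, 0.3884, 0.128]
tool_rot: [0.257, 0.966, -0.001, -0.001]
ft_force: [0.5, 0.2, 0.1]
grip_width: 0.0752
```

Emit:
{"fn": "apply_moves", "kwargs": {
  "plan": [0,0,0,0,0,0,0,0,0,0,0,0,0,0,0,0,0,0]
}}

```text
clock: 46.33
eef_pos: [0.518, 0.3843, 0.1304]
tool_rot: [0.26, 0.966, -0.001, -0.0]
ft_force: [-0.6, 0.6, -0.1]
grip_width: 0.075
```

```bash
python3 -c "
from h import *
to(.517,.386,.03,150)
s=optics.camera('scene')
crop(br(s,1.2),310,290,400,400,6,'s52.png')
"
```

```text
t 46.33 p [0.518  0.3843 0.1304] psi 149.87 tilt 0.12 q [ 0.639  0.564  0.327  1.336 -0.     1.164] F [-0.6  0.6 -0.1] w 0.075
shift [0.0016 0.0012 0.1004] az -0.0022
```

View pics/s52.png

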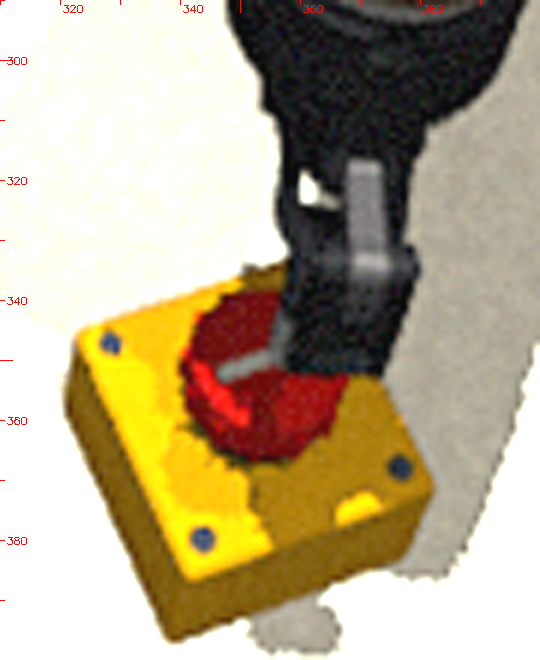

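Emit:
{"fn": "apply_moves", "kwargs": {
  "plan": [0.002,0.001,0.015,0,0,0,0.002,0.001,0.03,0,0,0,0.002,0.001,0.045,0,0,0,0.002,0.001,0.058,0,0,0,0.002,0.001,0.065,0,0,0,0.002,0.001,0.065,0,0,0,0.002,0.001,0.065,0,0,0]
}}

```text
clock: 46.97
eef_pos: [0.5172, 0.387, 0.0664]
tool_rot: [0.26, 0.966, -0.0, -0.0]
ft_force: [0.3, -1.1, -0.2]
grip_width: 0.0748
```

```bash
python3 -c "
from h import *
to(.517,.386,.03,150)
s=optics.camera('scene');t=optics.camera('top')
crop(br(s,1.2),310,300,400,400,6,'s53.png');crop(br(t,1.6),85,155,155,215,9,'t53.png')
"
```

```text
t 46.97 p [0.5172 0.387  0.0664] psi 149.92 tilt 0.02 q [ 0.642  0.603  0.223  1.191 -0.     1.167] F [ 0.3 -1.1 -0.2] w 0.0748
shift [-0.0003 -0.001   0.0364] az -0.0014
```

View pics/s53.png

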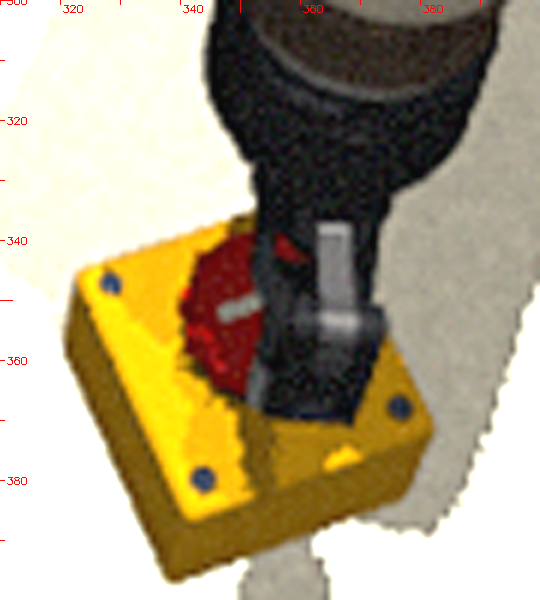

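View pics/t53.png

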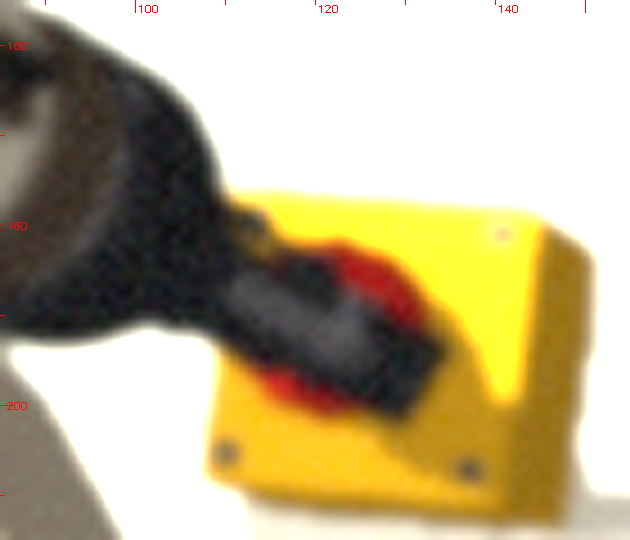

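Emit:
{"fn": "apply_moves", "kwargs": {
  "plan": [0,-0.001,0.006,0,0,0,0,-0.001,0.012,0,0,0,0,-0.001,0.018,0,0,0,0,-0.001,0.024,0,0,0,0,-0.001,0.03,0,0,0,0,-0.001,0.034,0,0,0,0,-0.001,0.034,0,0,0,0,-0.001,0.034,0,0,0]
}}

```text
clock: 47.73
eef_pos: [0.5163, 0.3868, 0.0315]
tool_rot: [0.259, 0.966, -0.0, -0.0]
ft_force: [1.1, -0.4, -0.5]
grip_width: 0.0754
```

```bash
python3 -c "
from h import *
st()
s=optics.camera('scene')
crop(br(s,1.2),310,310,400,400,6,'s54.png')
"
```

```text
t 47.73 p [0.5163 0.3868 0.0315] psi 149.99 tilt 0.06 q [ 0.643  0.63   0.175  1.117 -0.     1.167] F [ 1.1 -0.4 -0.5] w 0.0754
```

View pics/s54.png

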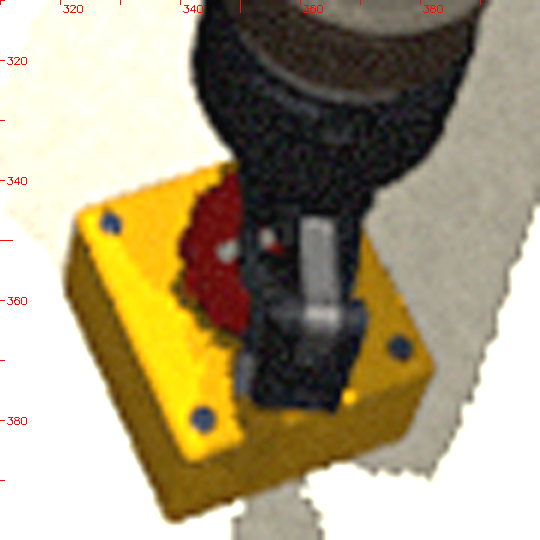

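Both fingers are beside the head with no contact force, so I'm closing on it.

Emit:
{"fn": "apply_moves", "kwargs": {
  "plan": [0,0,0,0,0,0,0,0,0,0,0,0,0,0,0,0,0,0,0,0,0,0,0,0,0,0,0,0,0,0,0,0,0,0,0,0],
  "grip": 0.035
}}

```text
clock: 48.28
eef_pos: [0.5161, 0.3858, 0.0332]
tool_rot: [0.259, 0.966, -0.001, 0.0]
ft_force: [-2.5, -4.1, 5.3]
grip_width: 0.0482
```

```bash
python3 -c "
from h import *
st()
s=optics.camera('scene')
crop(br(s,1.2),310,310,400,400,6,'s55.png')
"
```

```text
t 48.28 p [0.5161 0.3858 0.0332] psi 149.96 tilt 0.1 q [ 6.420e-01  6.270e-01  1.750e-01  1.120e+00 -1.000e-03  1.167e+00] F [-2.5 -4.1  5.3] w 0.0482
```

View pics/s55.png

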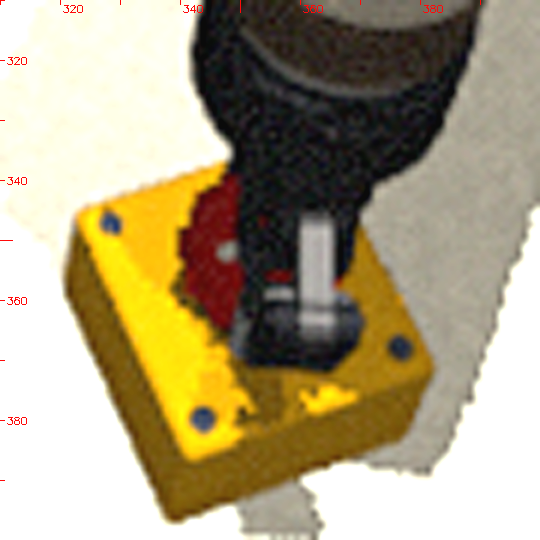

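Emit:
{"fn": "apply_moves", "kwargs": {
  "plan": [0,0,-0.0005,0,0,0.08,0,0,-0.001,0,0,0.16,0,0,-0.002,0,0,0.24,0,0,-0.0025,0,0,0.32,0,0,-0.003,0,0,0.4,0,0,-0.0035,0,0,0.48,0,0,-0.0045,0,0,0.57,0,0,-0.005,0,0,0.66,0,0,-0.0055,0,0,0.75,0,0,-0.0065,0,0,0.84,0,0,-0.007,0,0,0.93,0,0,-0.008,0,0,1.02]
}}

```text
clock: 49.33
eef_pos: [0.5162, 0.3857, 0.0407]
tool_rot: [0.699, 0.715, -0.001, 0.001]
ft_force: [-1.7, -3.5, 1.6]
grip_width: 0.0481
```

```bash
python3 -c "
from h import *
o,m=st(); print(o['ft_torque'])
s=optics.camera('scene')
crop(br(s,1.2),310,310,400,400,6,'s56.png')
"
```

```text
t 49.33 p [0.5162 0.3857 0.0407] psi 91.28 tilt 0.12 q [ 6.420e-01  6.210e-01  1.840e-01  1.136e+00 -1.000e-03  2.191e+00] F [-1.7 -3.5  1.6] w 0.0481
[-0.67532181  0.19973018  0.08774922]
```

View pics/s56.png

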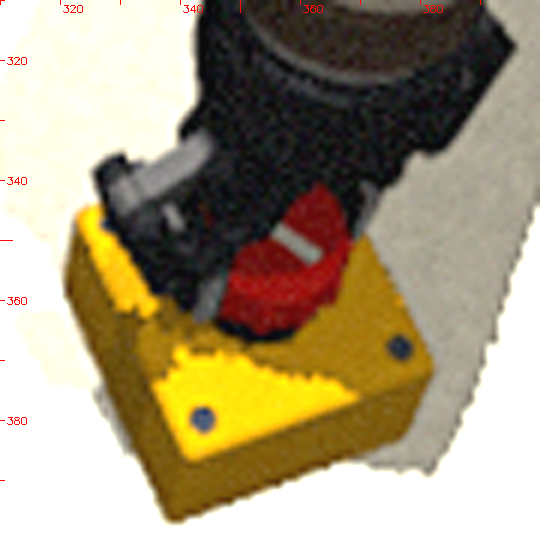

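Emit:
{"fn": "apply_moves", "kwargs": {
  "plan": [0,0,-0.0005,0,0,0.05,0,0,-0.001,0,0,0.09,0,0,-0.001,0,0,0.11,0,0,-0.001,0,0,0.11,0,0,-0.001,0,0,0.11]
}}

```text
clock: 49.8
eef_pos: [0.5162, 0.3857, 0.0412]
tool_rot: [0.734, 0.679, -0.001, 0.001]
ft_force: [-1.2, -6.2, 2.2]
grip_width: 0.0486
```

```bash
python3 -c "
from h import *
o,m=st(); print(o['ft_torque'])
s=optics.camera('scene')
crop(br(s,1.2),310,310,400,400,6,'s57.png')
"
```

```text
t 49.8 p [0.5162 0.3857 0.0412] psi 85.51 tilt 0.15 q [ 6.430e-01  6.210e-01  1.860e-01  1.137e+00 -2.000e-03  2.292e+00] F [-1.2 -6.2  2.2] w 0.0486
[-1.13041716  0.15101694  1.57835049]
```

View pics/s57.png

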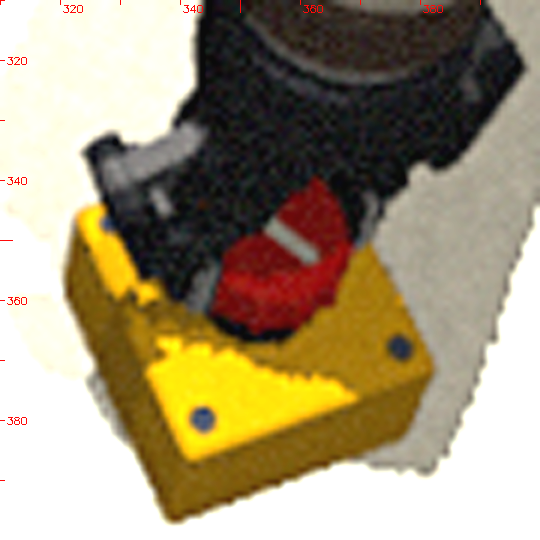

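Emit:
{"fn": "apply_moves", "kwargs": {
  "plan": [0,0,0,0,0,0,0,0,0,0,0,0,0,0,0,0,0,0,0,0,0,0,0,0,0,0,-0.01,0,0,0,0,0,-0.03,0,0,0,0,0,-0.06,0,0,0,0,0,-0.1,0,0,0,0,0,-0.13,0,0,0,0,0,-0.13,0,0,0],
  "grip": 0.08
}}

```text
clock: 50.68
eef_pos: [0.5202, 0.3897, 0.1807]
tool_rot: [0.736, 0.677, 0.008, 0.001]
ft_force: [0.4, 0.5, 0.5]
grip_width: 0.0803
```

Emit:
{"fn": "apply_moves", "kwargs": {
  "plan": [-0.03,-0.04,-0.01,0,0,0,-0.06,-0.08,-0.02,0,0,0,-0.09,-0.12,-0.03,0,0,0,-0.12,-0.16,-0.03,0,0,0,-0.12,-0.16,-0.03,0,0,0,-0.12,-0.16,-0.03,0,0,0]
}}

```text
clock: 51.18
eef_pos: [0.341, 0.2764, 0.2017]
tool_rot: [0.736, 0.677, -0.002, -0.0]
ft_force: [-0.3, -0.8, -0.7]
grip_width: 0.08
```

```bash
python3 -c "
from h import *
o,m=st()
s=optics.camera('scene');t=optics.camera('top')
crop(br(s,.9),310,320,390,400,7,'s58.png');crop(br(s,.9),180,170,340,330,4,'s58b.png');cv2.imwrite('pics/s58f.png',br(s,1.5)['pixels'][:,:,::-1]);cv2.imwrite('pics/t58f.png',br(t,1.5)['pixels'][:,:,::-1])
"
```

```text
t 51.18 p [0.341  0.2764 0.2017] psi 85.28 tilt 0.27 q [ 0.681  0.12  -0.121  1.334  0.     2.334] F [-0.3 -0.8 -0.7] w 0.08
```

View pics/s58.png

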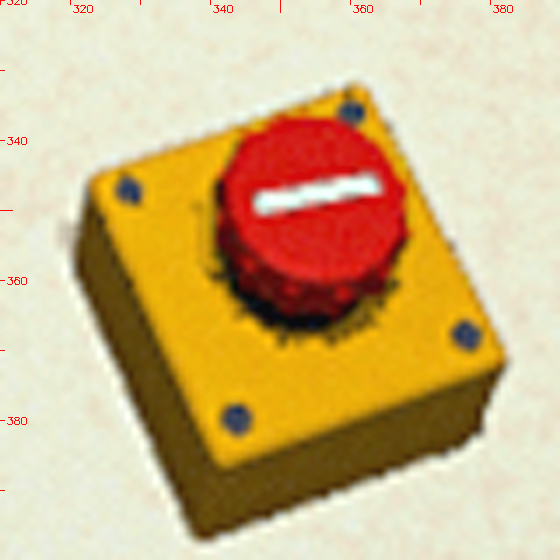

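View pics/s58f.png

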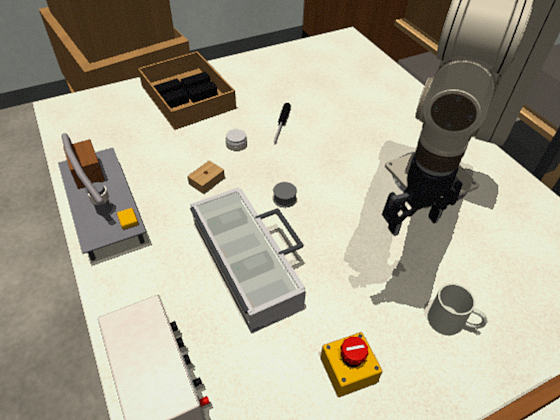

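View pics/s58b.png

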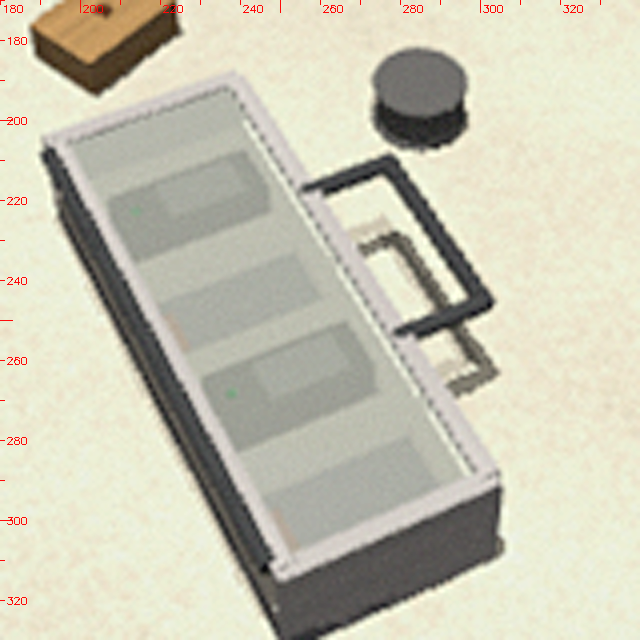

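View pics/t58f.png

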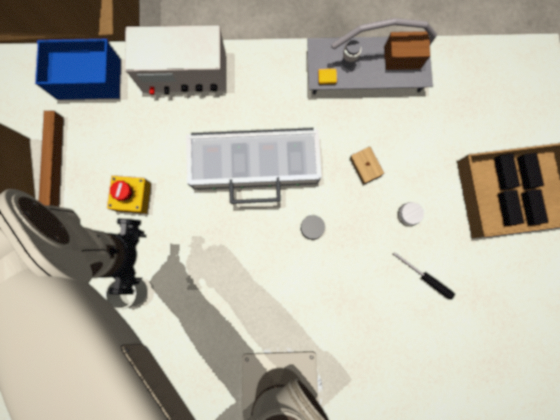

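Emit:
{"fn": "apply_moves", "kwargs": {
  "plan": [0,0,0,0,0,0,0,0,0,0,0,0,0,0,0,0,0,0,0,0,0,0,0,0]
}}

```text
clock: 51.62
eef_pos: [0.3479, 0.2811, 0.2008]
tool_rot: [0.736, 0.677, -0.0, -0.0]
ft_force: [0.9, 0.4, 0.1]
grip_width: 0.08
```

```bash
python3 -c "
from h import *
st(); print(bot.job_done())
"
```

```text
t 51.62 p [0.3479 0.2811 0.2008] psi 85.23 tilt 0.02 q [ 0.68   0.133 -0.108  1.33   0.     2.334] F [0.9 0.4 0.1] w 0.08
the job is handed in; nothing more can be done
None
```

I completed every step in order and handed the job in at 51.6 s; no verdict was returned. I pressed the stop button until it latched, opened the guard to about 1.68 rad, and laid the two loose adapters in pockets 0 and 2. Then I lowered the guard slowly onto the cheeks and twisted the head clockwise to its end stop.

**Last checks, from the camera pictures and force readings:**
- **Adapters:** both lie flat, with centres about 2 mm from the pocket centres, measured before the guard was shut. I saw no other loose adapters.
- **Guard:** shut; it met a firm stop at 20 N and stayed there after I let go.
- **Stop button:** the head is up again, at the same height in the picture as at the start.
- **Arm:** clear of everything, with about zero force on the wrist.
- **Bystanders:** none was visibly moved.

**What disagreed or went wrong:**
- **Tip height:** the fingertips sat about 38 mm higher than the reported tool position implies. I went by contact heights and the pictures instead.
- **Cameras:** the two disagreed by about 2 to 9 mm, depending on the point. I trusted the scene camera where the two differed.
- **First grasp:** my first try on one adapter closed on its top edge, so I reopened and regripped lower. The adapter settled back flat and had barely moved.
- **Guard bar:** my first hold on it before closing the guard was too near the fingertips, so I regripped that as well.

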